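# Slacken the clamp nut, prop the lid and clear the battery box

## Robot

A 6-joint arm with a two-finger parallel gripper is mounted at the origin on a cart in front of the work surface, level with it; the furniture and walls round the work are solid. World frame = base frame: x ahead of the robot, y to its left, z up, the work surface at z = 0. Lengths are in m, angles in degrees, forces in N, time in s.
With the tool pointing down it reaches from about 0.35 to 0.875 m from the base axis. Payload 4.2 kg.
Tool frame: the origin (TCP) lies between the finger pads; the fingertips stand 19 mm ahead of it and the grasp point (between the pads) is the TCP; z points along the fingers, y is the line along which they close (so a half turn about z gives the same grasp; the last joint's range is limited). The gripper opens to 87 mm and grips with 3 to 60 N. Pads are 19 mm wide; open, the fingers measure 117 mm over their backs; the gripper's body (75 mm by 190 mm) begins 51 mm behind the grasp point.
Start: joints at [-58.407, 22.042, 0.453, 0, -68.411, -14.817], TCP at [0.18, -0.598, 0.242] pointing down, gripper open.
Joint ranges: [-179.83, 179.83], [-69.29, 118.12], [-61.27, 80.66], [-181.25, 117.63], [-171.15, -9.14], [-177.46, 177.46]. Speed limits (degrees/s): [159.86, 159.86, 180, 180, 180, 180].

## Interface

Orientations are given as a 3x3 rotation matrix whose columns are the frame's x, y, z axes.
In Python, from station import r gives the robot as it stands.
- The arm moves only by the tool drive_tool, never from a script. Its argument "steps" is one flat list of numbers, 7 for each row, row after row: the turn, a rotation vector about the tool's x, y, z in rad, then the shift along the tool's x, y, z in m, then the opening, from 0 (shut) to 1 (fully open). A call has 1 to 10 rows; each row shifts and turns the commanded pose from where the row before left it, along the tool's axes as they then stand; what a row does not reach is not made up. A row lasts 1/12 s, in which the tool goes at most 41.7 mm and 7.16 degrees, less where a joint would pass 70% of its speed; a pose out of reach is approached as far as the arm can. A call is refused whole if a number of a shift passes 0.0417 or a number of a turn 0.125, either way. A call with a gripper value outside its range is refused whole. The fingers move at their own pace and stop on an object; the grip force is fixed at half the most. Time passes only in rows, so rows that do not move let the fingers close. It gives the time, the measured TCP pose, the force, the opening and the grip force at its end, in the units of the state.
- r.sense(): the state, without advancing time (a new reading comes with each control period).
- r.capture(name): name is "scene" or "top" or "wrist"; returns the picture (384x512x3 uint8, blue, green, red); there is no depth.
- r.camera_params(name): a dict with "camera_matrix" (3x3 intrinsics, pixels), "extrinsics" (4x4, takes a point from world to camera coordinates). Camera axes: x right, y down, z forward; pixel columns grow to the right and rows downward; lengths in m; the calibration is good to about 2 mm. A picture is of the moment at which its call begins: read the wrist's pose just before it. camera_params takes no time and is no camera call; for the wrist camera it gives the pose at the moment of the call.
- r.finish_job(): hands the job in; it is judged then, once.
The state is a dict: "time_s": time; "joints": joint angles; "joint_velocities": joint speeds; "effort": joint torques, N m; "tcp_pos": TCP position; "ee_rot": TCP orientation; "wrist_force": force on the tool from outside, world axes, zero at the start; "moment": the same for the moment, N m; "gripper_width": opening from 0.0 (shut) to 1.0 (fully open); "gripper_force": force on a finger pad.
Only numpy, scipy, OpenCV 4.12 (cv2) and the standard library are available. Lean on these libraries where they do the work, as an engineer would, in place of code of your own. Each camera call takes 0.05 s, during which the arm holds its last target. There are 200 camera calls.

## Task

Put the ring spanner on the clamp nut beside the battery box and slacken the nut anticlockwise (seen from above), in short strokes between the two stop plates, until the dog that holds the lid points away from the box; turn the nut only with the spanner, never with the fingers, and afterwards lay the spanner back on the rubber mat. Raise the lid right back against its stop, then swing the prop stay upright in front of the lid's lug, and only then take out all the cells and lay them flat, side by side, in the shallow tray. Leave the lid open with the stay set.

Things in the scene. Friction and masses are not known exactly. Their poses are not given: they have to be found in the camera images.
- box: Fixed grey battery box, 115 (x) by 230 (y) by 50 mm high, walls and floor 6 mm, under a lid. Origin: centre of its underside; x points away from the robot to the hinge, y left. Nut pedestal on its +y side, prop stay on its -y side. Inside, 2 or 3 cells lie along x on the floor at y = 62, 16, -30 mm (x within 7 mm of 0), each between guide strips 4 mm high, 23 mm apart.
- nut_seat (a point): Fixed point on the nut's vertical axis where the ring's underside sits when fully down: box frame (20, 168, 64) mm. The hexagon is 36 mm across flats from z = 64 to 78 mm, then 32 mm up to 82 mm, then a 16 mm stud end up to 88 mm. It stands on a flange of 54 mm diameter.
- stop_start (a point): Top of the inner face of the stop plate where strokes start. Both plates are 96 mm high and reach from 58 to 88 mm from the nut's axis; this one's inner face lies radially at 112 degrees in the box frame (anticlockwise from the box's +x). Gripped 110 mm from the ring's centre, the fingers pass outside the plates.
- stop_end (a point): The same on the plate where strokes end, at 208 degrees in the box frame. Between the plates the spanner's handle, pointing towards the robot, can lie at about 121 to 199 degrees.
- nut (a joint): Turn of the nut, rad, 0 to 3.0, growing anticlockwise from above (slackening). At 0 its dog points at the box and blocks the lid; at 3.0 (stop) it points away. Resists with 0.35 Nm, stays where left. The spanner fits with its handle at 125 degrees + this angle + any multiple of 60 (box frame), with 10 degrees of play either way, so the nut lags by 10 degrees.
- dog_tip (a point): Top of the free end of the dog: a steel bar 16 mm wide and 7 mm thick on the nut's flange, reaching 45 mm from the nut's axis; turns with the nut.
- spanner: Loose steel ring spanner, 0.2 kg. Origin: centre of the ring's underside; z up lying and seated alike; handle along its +x. Hexagonal ring 14 mm high, 39 mm across flats inside, 53 outside, two flats square to the handle; handle 16 mm wide, 2 to 12 mm above the underside, from x = 25 to 160 mm; round boss 24 mm wide, 14 mm high at 165 mm. Starts on the mat.
- spanner_mid (a point): Middle of the spanner's handle, 90 mm from the ring's centre along the handle and 7 mm above the underside.
- mat: Fixed black rubber mat, 110 (x) by 220 (y) by 3 mm thick. Origin: centre of its underside on the table.
- lid (a joint): Opening of the lid in rad: 0 shut, 1.9 right back against its stop (leaning 19 degrees past upright, where it stays by itself); below about 1.6 it falls shut. Hinge line along the box's y at box x = 57.5 mm, z = 50 mm; lid plate 115 mm deep, 6 mm thick. Light: 0.16 kg.
- lid_bar (a point): Middle of the round grip bar of the lid: 10 mm diameter, 74 mm free length along the box's y, 155 mm from the hinge line and 4 mm above the lid's underside, 40 mm in front of the lid's edge, so that fingers can pinch it from above on both sides; it turns freely in the fingers as the lid rises.
- stay (a joint): Swing of the prop stay in rad: 0 lying out level to the box's -y, 1.57 upright, 1.6 its stop; stays where left (0.03 Nm of friction). Its pivot axis runs along the box's x through box (25, -122, 44) mm. Upright it stands in front of the lug on the open lid's edge and keeps the lid from falling shut.
- stay_knob (a point): Centre of the round black knob at the stay's end: 18 mm diameter, 14 mm long along the box's x (pinch it along the box's x), 55 mm from the pivot.
- tray: Fixed shallow grey metal tray on four feet: 100 (x) by 144 (y) mm; its floor is 26 mm and its rim 34 mm above the table, walls 4 mm. Two low strips (3 mm high, along x at y = -19 and +19 mm) make three bays (y = -38, 0, +38 mm), room for a cell in each lying along x. Origin: centre of its underside at table height.
- cell_1: Battery cell, 18 mm diameter, 67 mm long, 45 g, lying along its own y; does not roll. Origin: centre of its underside (9 mm under its axis). May be absent.
- cell_2: Battery cell, 18 mm diameter, 67 mm long, 45 g, lying along its own y; does not roll. Origin: centre of its underside (9 mm under its axis). May be absent.
- cell_3: Battery cell, 18 mm diameter, 67 mm long, 45 g, lying along its own y; does not roll. Origin: centre of its underside (9 mm under its axis). May be absent.

How it is judged (in metres and radians):
On the way, in this order (a step that is already met when the one before it is completed fails the run):
1. the clamp nut is slackened until its dog points away from the box (nut turned past 2.6 rad) (value of joint nut above 2.6 rad), for 0.2 s.
2. the lid is raised right back (past 1.75 rad) (value of joint lid above 1.75 rad), for 0.2 s.
3. the prop stay is swung upright (past 1.3 rad) with the lid still back (value of joint lid above 1.75 rad and value of joint stay above 1.3 rad), for 0.2 s.
4. all cells lie in the tray (x of cell_1 in the frame of tray between -0.046 and 0.046 m and y of cell_1 in the frame of tray between -0.066 and 0.066 m and z of each of cell_1, cell_2, cell_3 in the frame of tray below 0.034 m and linear speed of each of cell_1, cell_2, cell_3 below 0.03 m/s and x of cell_2 in the frame of tray between -0.046 and 0.046 m and y of cell_2 in the frame of tray between -0.066 and 0.066 m and x of cell_3 in the frame of tray between -0.046 and 0.046 m and y of cell_3 in the frame of tray between -0.066 and 0.066 m), for 0.2 s.
At the end, for the whole second after the job is handed in: Nut past 2.6 rad, lid past 1.75, stay past 1.3; the spanner at rest on the mat (middle of its handle under 20 mm up, within 55 mm of the mat's centre across and 80 mm along); every cell at rest flat on the tray's floor, its middle within the tray's walls (all of step 3 and all of step 4 and value of joint nut above 2.6 rad and x of spanner_mid in the frame of mat between -0.055 and 0.055 m and y of spanner_mid in the frame of mat between -0.08 and 0.08 m and z of spanner_mid in the frame of mat below 0.02 m and linear speed of spanner below 0.03 m/s); the robot touches nothing.
It fails at once if the fingers push on the nut or its dog (more than 3 N): it may be turned only with the spanner (contact force between the fingers and nut above 3 N).
Of cell_1, cell_2, cell_3 only 2 to 3 are there at a start; the rules pass over those that are not, and their reading is None.
At some moment in a run one of spanner may be knocked a few centimetres aside while the robot is not near it.
Once in a run the grip may slacken for a moment while it holds something.
It also fails if it takes over 210 s, if anything falls off the work surface, if the arm or the gripper's body presses on something with over 40 N, if the wrist force passes 120 N, or if a joint passes its speed limit or range.

## Working session

There is one attempt and no reset: what is moved stays moved. The work goes in short steps, Python scripts to look and compute and a tool call to move; the robot and the scene stay as the last step left them, time stands still between calls to the robot, and variables do not carry over. Pictures are saved under pics/ and viewed, at most 14 in all, crops included, and the job is handed in when it is done.

Besides the shell and the picture viewer there is one more tool, called after "Call:" as name(argument=value, ...) on one line, values as JSON. drive_tool: Moves the arm, as the interface text tells. Its arguments: {"type":"object","properties":{"steps":{"type":"array"}},"required":["steps"]}

```bash
ls; mkdir -p pics; python3 - <<'E'
from station import r
import cv2,numpy as np
for n in("scene","top"):
    im=r.capture(n); cv2.imwrite(f"pics/{n}0.png",cv2.resize(im,(800,600),interpolation=cv2.INTER_CUBIC))
    p=r.camera_params(n); print(n,np.round(p["camera_matrix"],1).tolist(),np.round(p["extrinsics"],3).tolist())
s=r.sense();print(s)
E
```

```text
pics
scene [[447.8, 0.0, 248.2], [0.0, 447.8, 194.1], [0.0, 0.0, 1.0]] [[-0.594, -0.805, -0.012, 0.312], [-0.561, 0.425, -0.71, 0.339], [0.577, -0.415, -0.704, 1.198], [0.0, 0.0, 0.0, 1.0]]
top [[493.7, 0.0, 249.7], [0.0, 493.7, 196.6], [0.0, 0.0, 1.0]] [[-0.029, -0.999, -0.021, 0.053], [-0.992, 0.031, -0.119, 0.497], [0.12, 0.018, -0.993, 1.609], [0.0, 0.0, 0.0, 1.0]]
{'time_s': 0.1, 'joints': array([-5.84072124e+01,  2.20850021e+01,  3.90161028e-01, -2.55164723e-02,
       -6.84112893e+01, -1.48183222e+01]), 'joint_velocities': array([ 0.07710473, -0.07050778,  0.2356426 ,  0.10009023,  0.00030355,
       -0.05238573]), 'effort': array([-4.39349296e-04, -3.91689599e+01,  1.87934393e+01,  4.23189461e+00,
        1.34691692e-02, -6.70562349e-05]), 'tcp_pos': array([ 0.18027953, -0.59792805,  0.24060014]), 'ee_rot': array([[-9.57495579e-01, -2.88447281e-01, -6.17643167e-04],
       [-2.88447933e-01,  9.57493900e-01,  1.79470748e-03],
       [ 7.37110716e-05,  1.89658238e-03, -9.99998199e-01]]), 'wrist_force': array([0.37681396, 0.42021492, 0.19898292]), 'moment': array([-0.00173345,  0.00150361,  0.02396277]), 'gripper_force': 0.0, 'gripper_width': 0.9985433942127419}
```

View pics/top0.png

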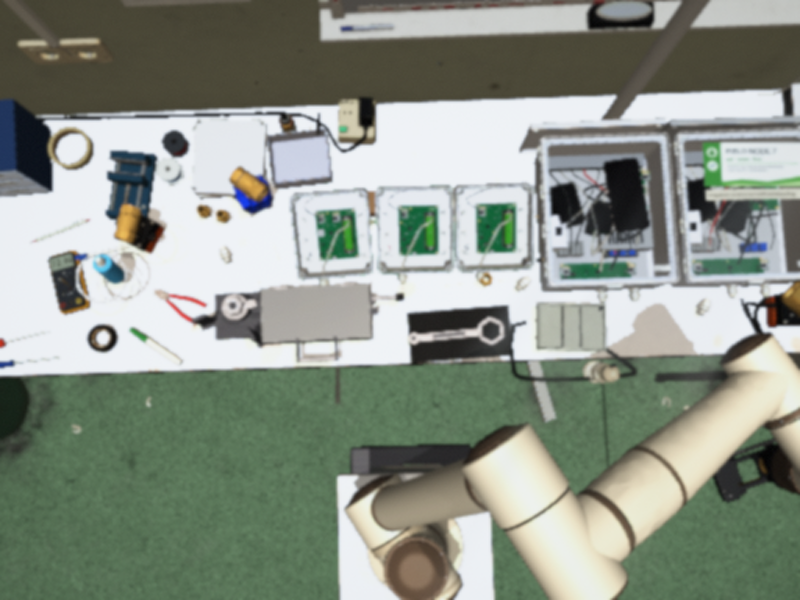

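View pics/scene0.png

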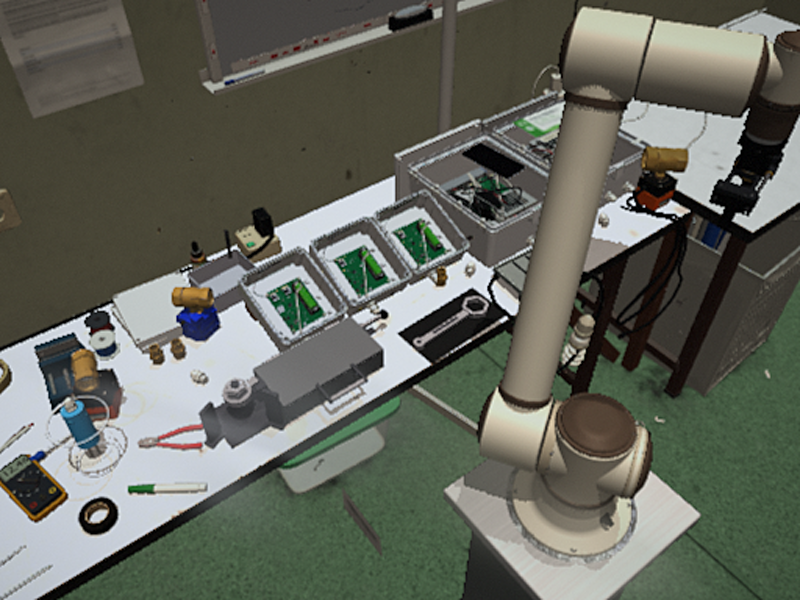

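The top picture (800 px wide) shows the box lid at about (260–372, 285–342), the nut at (236,307), the mat at (409–511, 308–360) with the spanner ring at (489,331), and the tray at (537–606, 303–350). Next I'll take enlarged crops.

```bash
cat > h.py <<'E'
from station import r
import cv2,numpy as np
from scipy.spatial.transform import Rotation as R
def bp(name,uv,z,sc=1.0,par=None):
    p=par or r.camera_params(name);K=p["camera_matrix"];E=np.array(p["extrinsics"])
    d=np.linalg.inv(K)@np.array([uv[0]/sc,uv[1]/sc,1.]);Rm=E[:3,:3];c=-Rm.T@E[:3,3];d=Rm.T@d
    return c+d*(z-c[2])/d[2]
def pj(par,P):
    K=par["camera_matrix"];q=np.array(par["extrinsics"])@np.append(P,1);q=K@q[:3];return q[:2]/q[2]
E
python3 - <<'E'
from h import *
im=r.capture("top")
a=im[175:235,130:260];b=im[175:235,255:395]
a=cv2.resize(a,None,fx=5.7,fy=5.7,interpolation=cv2.INTER_CUBIC)[:, :780]
b=cv2.resize(b,None,fx=5.7,fy=5.7,interpolation=cv2.INTER_CUBIC)[:300]
a=a[:300]
o=np.zeros((600,800,3),np.uint8);o[:a.shape[0],:a.shape[1]]=a;o[300:300+b.shape[0],:min(800,b.shape[1])]=b[:,:800]
cv2.imwrite("pics/c1.png",o)
for n,uv,z in[("nut",(236,307),.085),("lidTL",(260,288),.056),("lidTR",(371,284),.056),("lidBR",(372,337),.056),("lidBL",(262,343),.056),("ring",(489,331),.01),("boss",(414,338),.01),("m1",(409,314),.003),("m2",(509,307),.003),("m3",(512,354),.003),("m4",(412,361),.003),("t1",(538,303),.034),("t2",(606,304),.034),("t3",(606,349),.034),("t4",(538,348),.034)]:
    print(n,np.round(bp("top",uv,z,1.5625),4))
s=r.sense();p=r.camera_params("wrist");E=np.array(p["extrinsics"]);c=-E[:3,:3].T@E[:3,3]
print("cam in tool",s["ee_rot"].T@(c-s["tcp_pos"]),"\n",np.round(s["ee_rot"].T@E[:3,:3].T,3),p["camera_matrix"])
E
```

```text
nut [0.5018 0.355  0.085 ]
lidTL [0.5442 0.3104 0.056 ]
lidTR [0.5452 0.0765 0.056 ]
lidBR [0.4335 0.0773 0.056 ]
lidBL [0.4281 0.3073 0.056 ]
ring [ 0.4425 -0.1712  0.01  ]
boss [ 0.4324 -0.0106  0.01  ]
m1 [ 0.4852 -0.0016  0.003 ]
m2 [ 0.4936 -0.2172  0.003 ]
m3 [ 0.3923 -0.2188  0.003 ]
m4 [ 0.3838 -0.0048  0.003 ]
t1 [ 0.4965 -0.2744  0.034 ]
t2 [ 0.4899 -0.4171  0.034 ]
t3 [ 0.3951 -0.4111  0.034 ]
t4 [ 0.4015 -0.2695  0.034 ]
cam in tool [ 8.26864942e-02 -1.06428452e-04 -1.44411243e-01] 
 [[-0.002 -0.954 -0.299]
 [ 1.    -0.001 -0.002]
 [ 0.001 -0.299  0.954]] [[288.87218934   0.         247.95351143]
 [  0.         288.87218934 191.2794567 ]
 [  0.           0.           1.        ]]
```

View pics/c1.png

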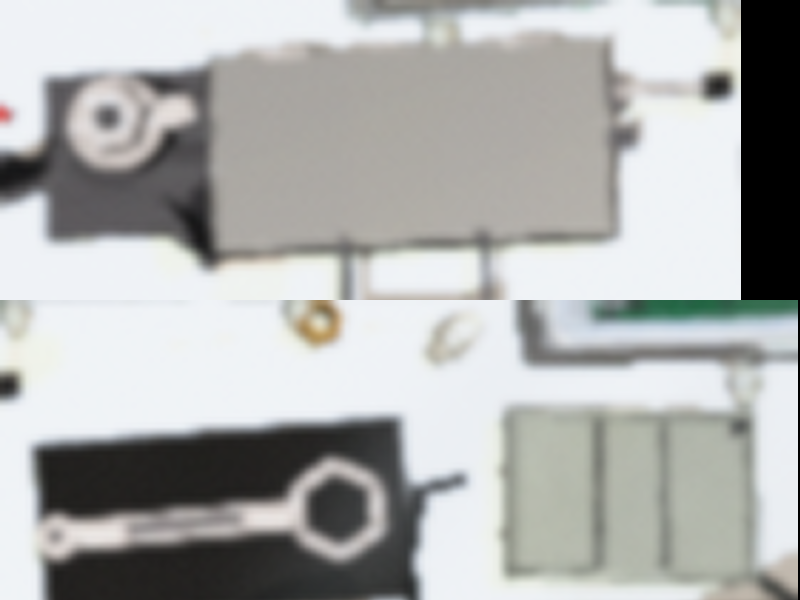

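The crop shows the stud at (108,118), the dog tip at (190,108), lid corners (210,62), (612,40), (617,235), (212,262) and the stay knob at (715,85). On the mat, the ring is at (340,508) and the boss at (57,538). The tray corners are (508,410) to (750,575).

```bash
python3 - <<'E'
from h import *
def f(x,y,b=0): return (( (255 if b else 130)+x/5.7),175+(y-(300 if b else 0))/5.7)
def fit(L):
    # L: (local xyz, uv)
    W=np.array([bp("top",uv,l[2])[:2] for l,uv in L]);A=np.array([l[:2] for l,_ in L])
    am,wm=A.mean(0),W.mean(0);H=(A-am).T@(W-wm);t=np.arctan2(H[0,1]-H[1,0],H[0,0]+H[1,1])
    Rm=np.array([[np.cos(t),-np.sin(t)],[np.sin(t),np.cos(t)]]);o=wm-Rm@am
    print(np.degrees(t).round(2),o.round(4),"res mm",((W-(A@Rm.T+o))*1000).round(1).tolist());return t,o
print("box");fit([((.0575,.115,.056),f(210,62)),((.0575,-.115,.056),f(612,40)),((-.0575,-.115,.056),f(617,235)),((-.0575,.115,.056),f(212,262)),((.02,.168,.088),f(108,118)),((.025,-.177,.044),f(715,85))])
print("spanner",[bp("top",f(*p,1),.01).round(4) for p in((340,508),(57,538))])
print("mat");fit([((.055,.11,.003),f(35,447,1)),((.055,-.11,.003),f(400,420,1))])
print("tray");fit([((.05,.072,.034),f(508,410,1)),((.05,-.072,.034),f(752,412,1)),((-.05,-.072,.034),f(750,575,1)),((-.05,.072,.034),f(505,575,1))])
E
```

```text
box
1.43 [0.4859 0.1931] res mm [[-1.5, -0.5], [-1.9, -2.9], [0.5, 0.1], [-2.1, 2.3], [2.5, -0.5], [2.6, 1.5]]
spanner [array([ 0.4435, -0.1769,  0.01  ]), array([ 0.431 , -0.0106,  0.01  ])]
mat
2.46 [ 0.4355 -0.1098] res mm [[0.1, -2.0], [-0.1, 2.0]]
tray
-2.69 [ 0.4451 -0.3405] res mm [[-3.1, -2.8], [-2.0, 0.7], [3.8, 3.0], [1.3, -0.8]]
```

Call:
drive_tool(steps=[0, 0, 0, -0.0265, 0.029, 0.004, 1, 0, 0, 0, -0.0265, 0.029, 0.004, 1, 0, 0, 0, -0.0265, 0.029, 0.004, 1, 0, 0, 0, -0.0265, 0.029, 0.004, 1, 0, 0, 0, -0.0265, 0.029, 0.004, 1, 0, 0, 0, -0.0265, 0.029, 0.004, 1, 0, 0, 0, -0.0265, 0.029, 0.004, 1, 0, 0, 0, -0.0265, 0.029, 0.004, 1, 0, 0, 0, -0.0265, 0.029, 0.004, 1, 0, 0, 0, -0.0265, 0.029, 0.004, 1])

```text
time_s: 0.98
tcp_pos: [0.3506, -0.2424, 0.2015]
ee_rot: [[-0.958, -0.288, 0.0], [-0.288, 0.958, 0.0], [-0.0, -0.0, -1.0]]
wrist_force: [0.9, -0.4, 0.5]
gripper_width: 1.001
gripper_force: 0.0
```

Call:
drive_tool(steps=[0, 0, 0, -0.0265, 0.029, 0.004, 1, 0, 0, 0, -0.0265, 0.029, 0.004, 1, 0, 0, 0, -0.0265, 0.029, 0.004, 1, 0, 0, 0, -0.0265, 0.029, 0.004, 1, 0, 0, 0, -0.0265, 0.029, 0.004, 1, 0, 0, -0.122, 0, 0, 0, 1, 0, 0, -0.122, 0, 0, 0, 1, 0, 0, -0.122, 0, 0, 0, 1, 0, 0, -0.122, 0, 0, 0, 1])

```text
time_s: 1.73
tcp_pos: [0.4353, -0.0667, 0.1813]
ee_rot: [[-0.705, -0.709, -0.001], [-0.709, 0.705, -0.0], [0.001, 0.001, -1.0]]
wrist_force: [0.3, -0.1, -0.3]
gripper_width: 0.999
gripper_force: 0.0
```

Call:
drive_tool(steps=[0, 0, -0.122, 0, 0, 0, 1, 0, 0, -0.122, 0, 0, 0, 1, 0, 0, -0.122, 0, 0, 0, 1, 0, 0, -0.122, 0, 0, 0, 1, 0, 0, -0.122, 0, 0, 0, 1, 0, 0, -0.122, 0, 0, 0, 1, 0, 0, -0.122, 0, 0, 0, 1, 0, 0, 0, 0, 0, 0, 1, 0, 0, 0, 0, 0, 0, 1])

```text
time_s: 2.48
tcp_pos: [0.4353, -0.0672, 0.1814]
ee_rot: [[0.061, -0.998, -0.0], [-0.998, -0.061, 0.0], [-0.0, 0.0, -1.0]]
wrist_force: [-0.4, 0.1, -0.2]
gripper_width: 0.996
gripper_force: 0.0
```

```bash
python3 - <<'E'
from h import *
s=r.sense();p=r.camera_params("wrist");im=r.capture("wrist")
np.savez("w1.npz",K=p["camera_matrix"],E=p["extrinsics"])
cv2.imwrite("pics/w1.png",cv2.resize(im,(800,600),interpolation=cv2.INTER_CUBIC))
print(s["tcp_pos"],s["ee_rot"].round(3),s["joints"])
E
```

```text
[ 0.43526788 -0.06716198  0.18143139] [[ 0.061 -0.998 -0.   ]
 [-0.998 -0.061  0.   ]
 [-0.     0.    -1.   ]] [ 1.24988421e+01  7.34680242e+00 -2.93319403e+01 -7.23295900e-03
 -5.33391734e+01 -9.01297795e+00]
```

View pics/w1.png

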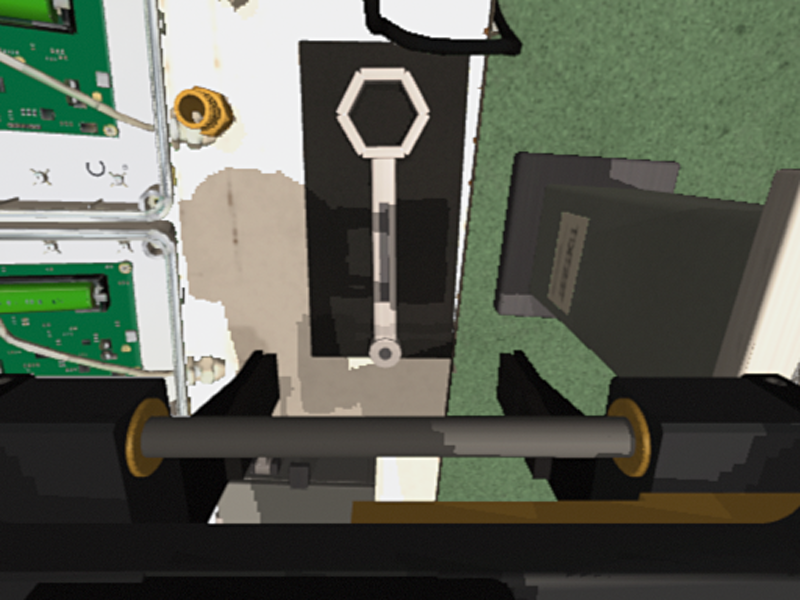

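The wrist view shows the ring centre at (384,112), the boss at (385,352), and the handle nearly along the image column. The gripper body is wide along the closing line.

```bash
python3 - <<'E'
from h import *
w=np.load("w1.npz");p=dict(camera_matrix=w["K"],extrinsics=w["E"])
a=bp("",(383.5,112),.017,1.5625,p);b=bp("",(385,352),.017,1.5625,p)
d=b-a;L=np.hypot(*d[:2]);print(a,b,L,np.degrees(np.arctan2(d[1],d[0])))
g=a+d/L*.11;s=r.sense();print("grip",g,"tool delta",s["ee_rot"].T@(g-s["tcp_pos"]),np.degrees(np.arctan2(s["ee_rot"][1,0],s["ee_rot"][0,0])))
for uv in((300,42),(470,42),(312,355),(447,358)):print("mat",bp("",uv,.003,1.5625,p))
E
```

```text
[ 0.44424176 -0.1774894   0.017     ] [ 0.43381092 -0.01216829  0.017     ] 0.16564984610805322 93.61026046543759
grip [ 0.43731515 -0.0677077   0.017     ] tool delta [ 0.00066774 -0.00201949  0.16447459] -86.50468580555363
mat [ 0.49980446 -0.21689232  0.003     ]
mat [ 0.39180557 -0.22325252  0.003     ]
mat [ 4.90178120e-01 -4.89258329e-05  3.00000000e-03]
mat [ 0.38489807 -0.00370399  0.003     ]
```

Call:
drive_tool(steps=[0, 0, 0, 0.0005, -0.002, 0.035, 1, 0, 0, 0, 0, 0, 0.035, 1, 0, 0, 0, 0, 0, 0.035, 0.8, 0, 0, 0, 0, 0, 0.03, 0.6, 0, 0, 0, 0, 0, 0.0155, 0.4, 0, 0, 0, 0, 0, 0.008, 0.4, 0, 0, 0, 0, 0, 0, 0.4])

```text
time_s: 3.12
tcp_pos: [0.4384, -0.0675, 0.0232]
ee_rot: [[0.063, -0.998, 0.0], [-0.998, -0.064, -0.001], [0.001, -0.0, -1.0]]
wrist_force: [-0.4, -0.1, 0.3]
gripper_width: 0.707
gripper_force: 0.0
```

Call:
drive_tool(steps=[0, 0, 0, 0, 0, 0, 0, 0, 0, 0, 0, 0, 0, 0, 0, 0, 0, 0, 0, 0, 0, 0, 0, 0, 0, 0, 0, 0, 0, 0, 0, 0, 0, 0, 0, 0, 0, 0, 0, 0, 0, 0])

```text
time_s: 3.62
tcp_pos: [0.4375, -0.0675, 0.0232]
ee_rot: [[0.064, -0.998, 0.0], [-0.998, -0.064, 0.0], [-0.0, -0.0, -1.0]]
wrist_force: [-0.9, -0.7, 0.1]
gripper_width: 0.247
gripper_force: 0.0
```

Call:
drive_tool(steps=[0, 0, 0, 0, 0, 0, 0, 0, 0, 0, 0, 0, 0, 0, 0, 0, 0, 0, 0, 0, 0, 0, 0, 0, 0, 0, -0.012, 0, 0, 0, 0, 0, 0, -0.025, 0, 0, 0, 0, 0, 0, -0.035, 0, 0, 0, 0, 0, 0, -0.035, 0, 0, 0, 0, 0, 0, -0.03, 0, 0, 0, 0, 0, 0, 0, 0])

```text
time_s: 4.37
tcp_pos: [0.441, -0.0672, 0.1657]
ee_rot: [[0.065, -0.998, 0.013], [-0.998, -0.065, 0.001], [-0.0, -0.013, -1.0]]
wrist_force: [1.1, -0.4, -2.3]
gripper_width: 0.18
gripper_force: 30.0
```

```bash
python3 - <<'E'
from h import *
s=r.sense();p=r.camera_params("wrist");im=r.capture("wrist")
np.savez("w2.npz",K=p["camera_matrix"],E=p["extrinsics"],t=s["tcp_pos"],R=s["ee_rot"])
cv2.imwrite("pics/w2.png",cv2.resize(im,(800,600),interpolation=cv2.INTER_CUBIC))
print(s["tcp_pos"],s["wrist_force"],s["moment"],s["gripper_width"],s["gripper_force"],s["joints"].round(1))
E
```

```text
[ 0.44102139 -0.06719224  0.16568096] [ 1.06983587 -0.39949207 -2.26242733] [ 0.06458413 -0.12290732 -0.0028918 ] 0.1804306063023449 29.99639332294464 [ 12.4   8.7 -30.4   0.1 -50.2  -8.7]
```

View pics/w2.png

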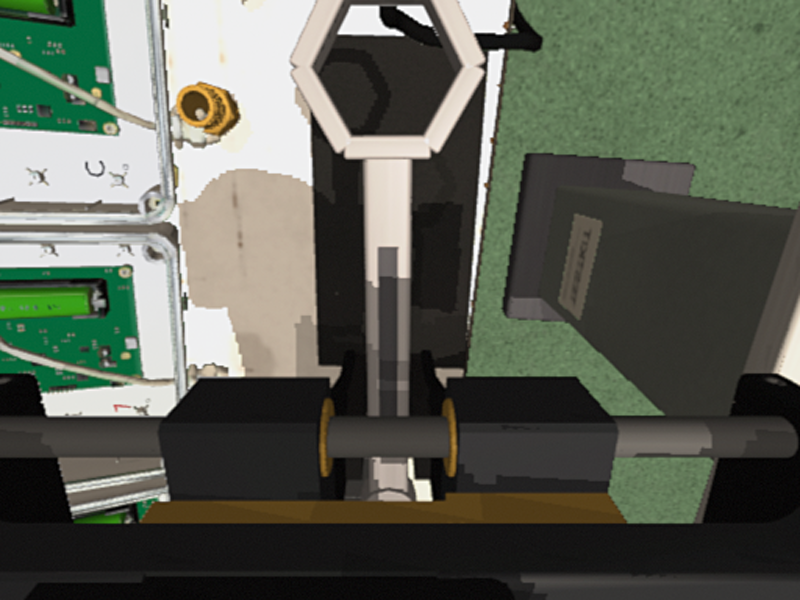

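The spanner is held straight, with ring corners at (292,65) and (484,65). I'll work out the ring's centre in the tool frame, then the approach to the nut.

```bash
python3 - <<'E'
from h import *
w=np.load("w2.npz");K=w["K"];E=w["E"]
d=np.linalg.inv(K)@np.array([388/1.5625,66/1.5625,1]);P=d*.1438
W=E[:3,:3].T@(P-E[:3,3]);print("by size, tool frame",w["R"].T@(W-w["t"]))
for z in (0.006,.010,.015,.02):
    Q=bp("",(388,66),w["t"][2]-z,1.5625,dict(camera_matrix=K,extrinsics=E));print(z,w["R"].T@(Q-w["t"]))
# nut axis from top fit
o=np.array([.4859,.1931]);t=np.radians(1.43);Rm=np.array([[np.cos(t),-np.sin(t)],[np.sin(t),np.cos(t)]])
nut=o+Rm@[.02,.168];print("nut fit",nut,"stud px",bp("top",(130+108/5.7,175+118/5.7),.088))
E
```

```text
by size, tool frame [0.11068132 0.00043544 0.01493828]
0.006 [0.10909731 0.00042627 0.00595473]
0.01 [0.10980261 0.00043035 0.00995474]
0.015 [0.11068423 0.00043546 0.01495475]
0.02 [0.11156585 0.00044056 0.01995475]
nut fit [0.50170123 0.36154679] stud px [0.50416626 0.36108169 0.088     ]
```

Call:
drive_tool(steps=[0, 0, -0.1176, 0, 0, 0, 0, 0, 0, -0.1176, 0, 0, 0, 0, 0, 0, -0.1176, 0, 0, 0, 0, 0, 0, -0.1176, 0, 0, 0, 0, 0, 0, -0.1176, 0, 0, 0, 0, 0, 0, 0, 0, 0, 0, 0])

```text
time_s: 4.92
tcp_pos: [0.4359, -0.0676, 0.1581]
ee_rot: [[0.608, -0.794, -0.005], [-0.794, -0.608, -0.0], [-0.003, 0.004, -1.0]]
wrist_force: [0.2, 0.2, -3.2]
gripper_width: 0.177
gripper_force: 30.0
```

Call:
drive_tool(steps=[0, 0, 0, -0.0246, -0.023, 0, 0, 0, 0, 0, -0.0246, -0.023, 0, 0, 0, 0, 0, -0.0246, -0.023, 0, 0, 0, 0, 0, -0.0246, -0.023, 0, 0, 0, 0, 0, -0.0246, -0.023, 0, 0, 0, 0, 0, -0.0246, -0.023, 0, 0, 0, 0, 0, -0.0246, -0.023, 0, 0, 0, 0, 0, -0.0246, -0.023, 0, 0, 0, 0, 0, -0.0246, -0.023, 0, 0, 0, 0, 0, -0.0246, -0.023, 0, 0])

```text
time_s: 5.75
tcp_pos: [0.47, 0.2684, 0.1584]
ee_rot: [[0.604, -0.797, -0.003], [-0.797, -0.604, -0.003], [0.0, 0.004, -1.0]]
wrist_force: [0.3, 0.3, -1.4]
gripper_width: 0.181
gripper_force: 29.9
```

Call:
drive_tool(steps=[0, 0, 0, -0.0246, -0.023, 0, 0, 0, 0, 0, -0.0246, -0.023, 0, 0, 0, 0, 0, -0.0246, -0.023, 0, 0, 0, 0, 0, -0.0246, -0.023, 0, 0, 0, 0, 0, -0.0246, -0.023, 0, 0, 0, 0, 0, -0.0246, -0.023, 0, 0, 0, 0, 0, 0, 0, 0, 0, 0, 0, 0, 0, 0, 0, 0])

```text
time_s: 6.42
tcp_pos: [0.4901, 0.4694, 0.1567]
ee_rot: [[0.606, -0.796, -0.003], [-0.796, -0.606, -0.003], [0.001, 0.005, -1.0]]
wrist_force: [0.8, -0.8, -3.0]
gripper_width: 0.181
gripper_force: 30.0
```

```bash
python3 - <<'E'
from h import *
s=r.sense();p=r.camera_params("wrist");im=r.capture("wrist")
np.savez("w3.npz",K=p["camera_matrix"],E=p["extrinsics"],t=s["tcp_pos"],R=s["ee_rot"])
cv2.imwrite("pics/w3.png",cv2.resize(im,(800,600),interpolation=cv2.INTER_CUBIC))
print(s["tcp_pos"],s["ee_rot"].round(3),s["gripper_width"],s["gripper_force"],s["joints"].round(1))
E
```

```text
[0.4900505  0.4694434  0.15673983] [[ 0.606 -0.796 -0.003]
 [-0.796 -0.606 -0.003]
 [ 0.001  0.005 -1.   ]] 0.18111045623796226 29.980977773666382 [ 57.4  30.9   2.5  -0.1 -61.8 -20.1]
```

View pics/w3.png

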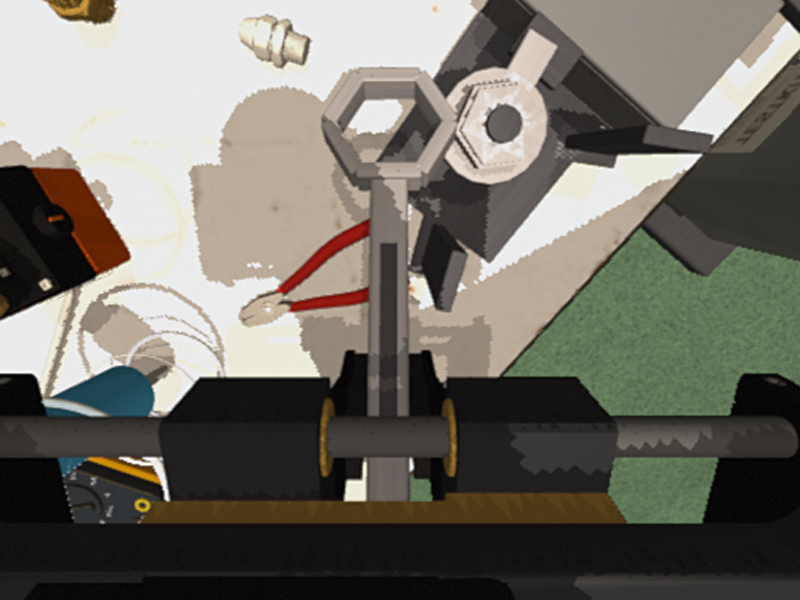

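The ring has drooped in the grip: it is now at (388,125) and smaller, so the grip probably slackened. The stud end is at (505,122). I'll measure both.

```bash
python3 - <<'E'
from h import *
w=np.load("w3.npz");K=w["K"];E=w["E"];p=dict(camera_matrix=K,extrinsics=E)
print("stud",bp("",(506,122),.088,1.5625,p))
for uv in((388,122),):
  for dep in(.200,.209,.218):
    P=np.linalg.inv(K)@np.array([uv[0]/1.5625,uv[1]/1.5625,1])*dep
    W=E[:3,:3].T@(P-E[:3,3]);print("ring tool",w["R"].T@(W-w["t"]),W)
# plates for yaw check: inner-face top corners
for uv in((446,308),(412,290),(420,228),(463,247),(645,125),(712,136),(640,147),(706,152),(534,62)):print(uv,bp("",uv,.096,1.5625,p))
E
```

```text
stud [0.50694735 0.3595718  0.088     ]
ring tool [0.0977688  0.00068209 0.06984382] [0.54849273 0.39099653 0.08696908]
ring tool [0.09846121 0.0006977  0.07948533] [0.54886841 0.39040375 0.07732823]
ring tool [0.09915361 0.0007133  0.08912685] [0.54924409 0.38981097 0.06768738]
(446, 308) [0.47567794 0.44105946 0.096     ]
(412, 290) [0.49422563 0.44382149 0.096     ]
(420, 228) [0.50940544 0.41856603 0.096     ]
(463, 247) [0.48820597 0.4134641  0.096     ]
(645, 125) [0.46012999 0.32628063 0.096     ]
(712, 136) [0.43387532 0.31190993 0.096     ]
(640, 147) [0.45528249 0.33376392 0.096     ]
(706, 152) [0.43089375 0.31785122 0.096     ]
(534, 62) [0.51433532 0.33708372 0.096     ]
```

Call:
drive_tool(steps=[0, 0, 0, 0, 0, -0.02, 0, 0, 0, 0, 0, 0, -0.03, 0, 0, 0, 0, 0, 0, -0.03, 0, 0, 0, 0, 0.0215, 0.0238, 0, 0, 0, 0, 0, 0.0215, 0.0238, 0, 0, 0, 0, 0, 0.0215, 0.0238, 0, 0, 0, 0, 0, 0.0215, 0.0238, 0, 0, 0, 0, 0, 0.0215, 0.0238, 0, 0, 0, 0, 0, 0.0215, 0.0238, 0, 0, 0, 0, 0, 0.0215, 0.0238, 0, 0])

```text
time_s: 7.3
tcp_pos: [0.4486, 0.2447, 0.2394]
ee_rot: [[0.604, -0.797, -0.001], [-0.797, -0.604, -0.001], [-0.0, 0.002, -1.0]]
wrist_force: [0.2, -0.4, -2.1]
gripper_width: 0.181
gripper_force: 30.0
```

Call:
drive_tool(steps=[0, 0, 0, 0.0215, 0.0238, 0, 0, 0, 0, 0, 0, 0, 0.02, 0, 0, 0, 0, 0, 0, 0.02, 0, 0, 0, 0, 0, 0, 0.02, 0, 0, 0, 0, 0, 0, 0.02, 0, 0, 0, 0, 0, 0, 0.01, 0, 0, 0, 0, 0, 0, 0.01, 0, 0, 0, 0, 0, 0, 0.01, 0, 0, 0, 0, 0, 0, 0.01, 0, 0, 0, 0, 0, 0, 0, 0])

```text
time_s: 8.13
tcp_pos: [0.4431, 0.2147, 0.1187]
ee_rot: [[0.605, -0.796, -0.002], [-0.796, -0.605, -0.002], [0.0, 0.003, -1.0]]
wrist_force: [-0.0, 0.0, 0.1]
gripper_width: 0.177
gripper_force: 30.0
```

Call:
drive_tool(steps=[0, 0, 0, 0, 0, 0.01, 0, 0, 0, 0, 0, 0, 0.008, 0, 0, 0, 0, 0, 0, 0.008, 0, 0, 0, 0, 0, 0, 0.006, 0, 0, 0, 0, 0, 0, 0.005, 0, 0, 0, 0, 0, 0, 0.0045, 0, 0, 0, 0, 0, 0, 0, 0, 0, 0, 0, 0, 0, 0, 0])

```text
time_s: 8.8
tcp_pos: [0.4441, 0.2162, 0.079]
ee_rot: [[0.607, -0.795, -0.0], [-0.795, -0.607, -0.001], [0.0, 0.001, -1.0]]
wrist_force: [-2.5, -0.9, 4.8]
gripper_width: 0.179
gripper_force: 30.0
```

```bash
python3 - <<'E'
from h import *
s=r.sense();p=r.camera_params("wrist");im=r.capture("wrist")
np.savez("w4.npz",K=p["camera_matrix"],E=p["extrinsics"],t=s["tcp_pos"],R=s["ee_rot"])
cv2.imwrite("pics/w4.png",im[:330])
print(s["tcp_pos"],s["wrist_force"],s["gripper_width"])
E
```

```text
[0.44408013 0.21619006 0.07896293] [-2.50473314 -0.861928    4.83101135] 0.1788512699048662
```

View pics/w4.png

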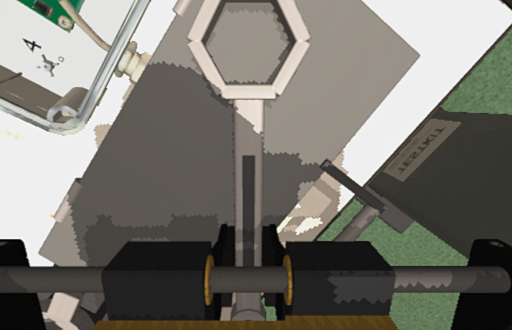

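Call:
drive_tool(steps=[0, 0, 0, 0, 0, 0.003, 0, 0, 0, 0, 0, 0, 0, 0, 0, 0, 0, 0, 0, -0.01, 0, 0, 0, 0, 0, 0, -0.018, 0, 0, 0, 0, 0, 0, -0.022, 0, 0, 0, 0, 0, 0, -0.017, 0, 0, 0, 0, -0.01, -0.0075, 0, 0, 0, 0, 0, -0.018, -0.0133, 0, 0, 0, 0, 0, -0.02, -0.0147, 0, 0, 0, 0, 0, -0.02, -0.0147, 0, 0])

```text
time_s: 9.68
tcp_pos: [0.4422, 0.3015, 0.1413]
ee_rot: [[0.606, -0.796, -0.001], [-0.796, -0.606, -0.001], [-0.0, 0.002, -1.0]]
wrist_force: [0.0, 0.5, -2.9]
gripper_width: 0.175
gripper_force: 30.0
```

Call:
drive_tool(steps=[0, 0, 0, -0.02, -0.0147, 0, 0, 0, 0, 0, -0.02, -0.0147, 0, 0, 0, 0, 0, -0.02, -0.0147, 0, 0, 0, 0, 0, -0.02, -0.0147, 0, 0, 0, 0, 0, -0.02, -0.0147, 0, 0, 0, 0, 0, -0.018, -0.0137, 0, 0, 0, 0, 0, 0, 0, 0, 0, 0, 0, 0, 0, 0, 0, 0])

```text
time_s: 10.35
tcp_pos: [0.4396, 0.4483, 0.1402]
ee_rot: [[0.607, -0.794, -0.002], [-0.794, -0.607, -0.002], [0.001, 0.003, -1.0]]
wrist_force: [-0.8, -0.9, -2.9]
gripper_width: 0.182
gripper_force: 30.0
```

```bash
python3 - <<'E'
from h import *
s=r.sense();p=r.camera_params("wrist");im=r.capture("wrist")
np.savez("w5.npz",K=p["camera_matrix"],E=p["extrinsics"],t=s["tcp_pos"],R=s["ee_rot"])
cv2.imwrite("pics/w5.png",cv2.resize(im[0:200,130:400],None,fx=2.9,fy=2.9,interpolation=cv2.INTER_CUBIC))
print(s["tcp_pos"],s["wrist_force"],s["ee_rot"].round(3),s["gripper_width"])
E
```

```text
[0.43958508 0.44830647 0.14019309] [-0.82613047 -0.85797789 -2.87266659] [[ 0.607 -0.794 -0.002]
 [-0.794 -0.607 -0.002]
 [ 0.001  0.003 -1.   ]] 0.1819361117729577
```

View pics/w5.png

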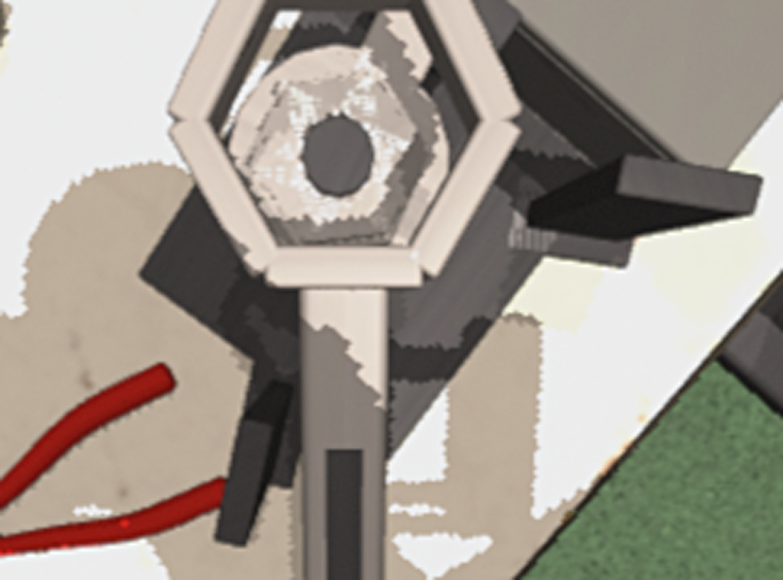

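The stud is at crop (339,154), seen through the ring, whose side corners are at (172,120) and (519,120).

```bash
python3 - <<'E'
from h import *
w=np.load("w5.npz");p=dict(camera_matrix=w["K"],extrinsics=w["E"])
st=bp("",(246.9,53.1),.088,1,p);print("stud",st)
for dz in(.004,.006,.009):
    rg=bp("",(249.0,41.4),w["t"][2]-dz,1,p);print("ring",rg,"shift tool",w["R"].T@(st-rg),"ring tool",w["R"].T@(rg-w["t"]))
E
```

```text
stud [0.50706256 0.36015667 0.088     ]
ring [0.50501819 0.36123249 0.13619309] shift tool [ 0.00206585 -0.00112087  0.04819115] ring tool [0.10891263 0.00090962 0.0040721 ]
ring [0.50522494 0.36093904 0.13419309] shift tool [ 0.00170844 -0.00112867  0.04619089] ring tool [0.10927005 0.00091742 0.00607236]
ring [0.50553506 0.36049887 0.13119309] shift tool [ 0.00117231 -0.00114037  0.0431905 ] ring tool [0.10980617 0.00092911 0.00907276]
```

Call:
drive_tool(steps=[0, 0, 0, 0.0016, -0.0011, 0, 0, 0, 0, 0, 0, 0, 0.012, 0, 0, 0, 0, 0, 0, 0.012, 0, 0, 0, 0, 0, 0, 0.008, 0, 0, 0, 0, 0, 0, 0.005, 0, 0, 0, 0, 0, 0, 0.004, 0, 0, 0, 0, 0, 0, 0, 0])

```text
time_s: 10.98
tcp_pos: [0.4424, 0.4463, 0.1011]
ee_rot: [[0.607, -0.795, -0.0], [-0.795, -0.607, -0.001], [0.001, 0.001, -1.0]]
wrist_force: [0.2, -1.1, -0.5]
gripper_width: 0.182
gripper_force: 30.0
```

Call:
drive_tool(steps=[0, 0, 0, 0, 0, 0.004, 0, 0, 0, 0, 0, 0, 0.004, 0, 0, 0, 0, 0, 0, 0.003, 0, 0, 0, 0, 0, 0, 0.002, 0, 0, 0, 0, 0, 0, 0, 0, 0, 0, 0, 0, 0, 0, 0])

```text
time_s: 11.48
tcp_pos: [0.4425, 0.4472, 0.0887]
ee_rot: [[0.607, -0.795, 0.0], [-0.795, -0.607, 0.0], [-0.0, -0.001, -1.0]]
wrist_force: [0.2, 0.1, 0.7]
gripper_width: 0.182
gripper_force: 30.0
```

```bash
python3 - <<'E'
from h import *
s=r.sense();im=r.capture("wrist")
cv2.imwrite("pics/w6.png",cv2.resize(im[0:200,130:400],None,fx=2,fy=2,interpolation=cv2.INTER_CUBIC))
print(s["tcp_pos"],s["wrist_force"],s["moment"])
E
```

```text
[0.44252976 0.44723381 0.0887401 ] [0.22821749 0.06710571 0.69066344] [-0.18505821  0.17011746 -0.05650804]
```

View pics/w6.png

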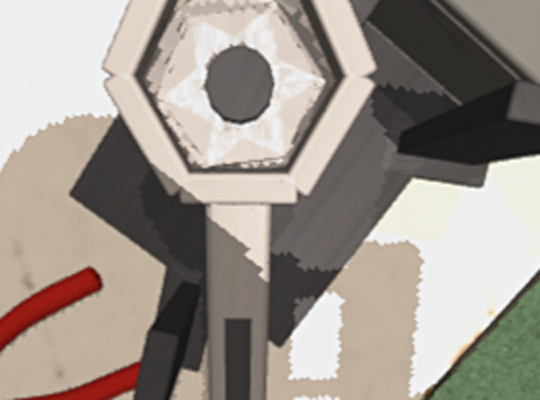

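The ring sits over the hexagon and is aligned with it. I'll press the last few millimetres, then start the stroke.

Call:
drive_tool(steps=[0, 0, 0, 0, 0, 0.002, 0, 0, 0, 0, 0, 0, 0.002, 0, 0, 0, 0, 0, 0, 0, 0, 0, 0, -0.07, 0.0003, 0.0077, 0, 0, 0, 0, -0.07, 0.0003, 0.0077, 0, 0, 0, 0, -0.07, 0.0003, 0.0077, 0, 0, 0, 0, -0.07, 0.0003, 0.0077, 0, 0, 0, 0, -0.07, 0.0003, 0.0077, 0, 0, 0, 0, 0, 0, 0, 0, 0])

```text
time_s: 12.28
tcp_pos: [0.4161, 0.4187, 0.0848]
ee_rot: [[0.844, -0.537, 0.0], [-0.537, -0.844, 0.001], [-0.0, -0.001, -1.0]]
wrist_force: [0.0, 0.9, 0.9]
gripper_width: 0.181
gripper_force: 30.0
```

```bash
cat > q.py <<'E'
from h import *
import sys
nut=np.array([.507,.360]);s=r.sense();v=s["tcp_pos"][:2]-nut
x=s["ee_rot"][:2,0];print("r",np.hypot(*v),"ang",np.degrees(np.arctan2(v[1],v[0])),"handle(world)",np.degrees(np.arctan2(-x[1],-x[0]))%360,s["tcp_pos"],s["wrist_force"].round(1),s["moment"].round(2),s["time_s"],s["gripper_width"],s["joints"].round(0))
E
python3 q.py
```

```text
r 0.10818791972239501 ang 147.1616558311322 handle(world) 147.51243815518038 [0.41610009 0.41866713 0.08484343] [0.  0.9 0.9] [0.28 0.16 0.1 ] 12.2833 0.18067117125491913 [ 61.  28. -16.  -0. -47.  -3.]
```

Call:
drive_tool(steps=[0, 0, -0.074, 0.0003, 0.008, 0, 0, 0, 0, -0.074, 0.0003, 0.008, 0, 0, 0, 0, -0.074, 0.0003, 0.008, 0, 0, 0, 0, -0.074, 0.0003, 0.008, 0, 0, 0, 0, -0.074, 0.0003, 0.008, 0, 0, 0, 0, -0.074, 0.0003, 0.008, 0, 0, 0, 0, -0.074, 0.0003, 0.008, 0, 0, 0, 0, -0.074, 0.0003, 0.008, 0, 0, 0, 0, -0.074, 0.0003, 0.008, 0, 0])

```text
time_s: 13.03
tcp_pos: [0.4004, 0.3508, 0.0848]
ee_rot: [[0.995, 0.1, 0.001], [0.1, -0.995, 0.002], [0.001, -0.002, -1.0]]
wrist_force: [-0.9, 1.3, 0.8]
gripper_width: 0.178
gripper_force: 30.0
```

Call:
drive_tool(steps=[0, 0, -0.074, 0.0003, 0.008, 0, 0, 0, 0, -0.074, 0.0003, 0.008, 0, 0, 0, 0, -0.074, 0.0003, 0.008, 0, 0, 0, 0, 0, 0, 0, 0, 0, 0, 0, 0, 0, 0, 0, 0])

```text
time_s: 13.45
tcp_pos: [0.4052, 0.3267, 0.0846]
ee_rot: [[0.951, 0.31, 0.0], [0.31, -0.951, 0.0], [0.0, -0.0, -1.0]]
wrist_force: [-0.6, 0.2, 1.5]
gripper_width: 0.178
gripper_force: 30.0
```

```bash
python3 q.py; python3 - <<'E'
from h import *
im=r.capture("wrist")
cv2.imwrite("pics/w7.png",cv2.resize(im[0:200,130:400],None,fx=2,fy=2,interpolation=cv2.INTER_CUBIC))
E
```

```text
r 0.10713393569948472 ang -161.86332198494108 handle(world) 198.0813789175713 [0.40518884 0.32665083 0.08460456] [-0.6  0.2  1.5] [-0.02  0.25  0.04] 13.45 0.1783304824287494 [ 57.  22. -26.  -0. -42.  51.]
```

View pics/w7.png

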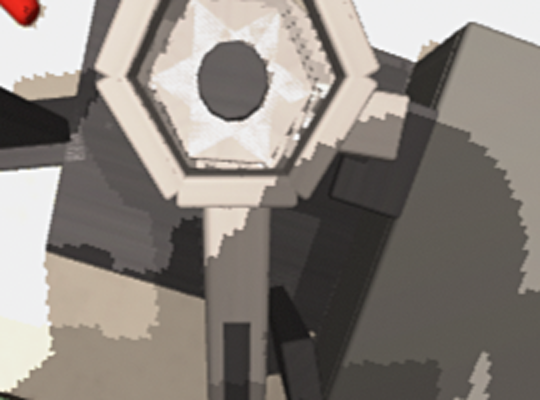

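The dog is still at about (390,130), so it points at the box and the nut has not turned. The ring also looks larger than when level (139 px across against 121), so it is riding high. I'll quantify this.

```bash
python3 - <<'E'
from h import *
s=r.sense();p=r.camera_params("wrist");K=p["camera_matrix"];E=np.array(p["extrinsics"])
Rt=s["ee_rot"].T
def tool(uv,dep):
    P=np.linalg.inv(K)@np.array([*uv,1])*dep;return Rt@(E[:3,:3].T@(P-E[:3,3])-s["tcp_pos"])
f=K[0,0]
# (uv center, px width, label)
for lab,uv,wd in(("lid",(249.5,40),121),("w5",(249,41.4),119.7),("w6",(249.5,37.5),134),("w7",(248,37.5),139)):
    print(lab,tool(uv,f*.0612/wd).round(4))
for lab,uv,z,tz in(("stud6",(130+239/2,83/2),.088,.0887),("stud7",(130+232/2,40.),.088,.0846)):
    d=Rt@E[:3,:3].T@np.linalg.inv(K)@np.array([*uv,1]);c=Rt@((-E[:3,:3].T@E[:3,3])-s["tcp_pos"]);print(lab,(c+d*((tz-z)-c[2])/d[2]).round(4))
E
```

```text
lid [0.1115 0.0011 0.0178]
w5 [0.1112 0.0009 0.0194]
w6 [0.1098 0.001  0.0024]
w7 [ 0.1088  0.0003 -0.0029]
stud6 [0.1078 0.001  0.0007]
stud7 [ 0.1077 -0.0005 -0.0034]
```

The ring was about 2–3 mm too far out, so it sat on the shoulder of the hexagon and tilted up about 9° in the grip. I'll lift, swing back, pull in and pitch the tool to level the ring, then look again.

Call:
drive_tool(steps=[0, 0, 0, 0, 0, -0.01, 0, 0, 0, 0, 0, 0, -0.015, 0, 0, 0, 0, 0, 0, -0.01, 0, 0, 0, 0, -0.0025, 0, 0, 0, 0, 0, 0.103, 0.0006, -0.0113, 0, 0, 0, 0, 0.103, 0.0006, -0.0113, 0, 0, 0, 0, 0.103, 0.0006, -0.0113, 0, 0, 0, 0, 0.103, 0.0006, -0.0113, 0, 0, 0, 0, 0.103, 0.0006, -0.0113, 0, 0, 0, 0, 0.103, 0.0006, -0.0113, 0, 0])

```text
time_s: 14.33
tcp_pos: [0.4013, 0.3926, 0.1189]
ee_rot: [[0.954, -0.3, -0.001], [-0.3, -0.954, -0.001], [-0.001, 0.001, -1.0]]
wrist_force: [-0.2, 1.2, -2.3]
gripper_width: 0.177
gripper_force: 30.0
```

Call:
drive_tool(steps=[0, 0, 0.103, 0.0006, -0.0113, 0, 0, 0, 0, 0.103, 0.0006, -0.0113, 0, 0, 0, 0, 0.103, 0.0006, -0.0113, 0, 0, 0, 0, 0.103, 0.0006, -0.0113, 0, 0, 0, 0, 0.103, 0.0006, -0.0113, 0, 0, 0, 0, 0.103, 0.0006, -0.0113, 0, 0, 0, -0.0785, 0, 0, 0, 0, 0, 0, -0.0785, 0, 0, 0, 0, 0, 0, 0, 0, 0, 0, 0, 0, 0, 0, 0, 0, 0, 0, 0])

```text
time_s: 15.17
tcp_pos: [0.4408, 0.4465, 0.1191]
ee_rot: [[0.599, -0.795, -0.095], [-0.786, -0.606, 0.123], [-0.155, 0.001, -0.988]]
wrist_force: [-1.0, -0.6, -2.5]
gripper_width: 0.181
gripper_force: 30.0
```

```bash
python3 q.py; python3 - <<'E'
from h import *
s=r.sense();p=r.camera_params("wrist");im=r.capture("wrist")
np.savez("w8.npz",K=p["camera_matrix"],E=p["extrinsics"],t=s["tcp_pos"],R=s["ee_rot"])
cv2.imwrite("pics/w8.png",cv2.resize(im[0:200,130:400],None,fx=2.9,fy=2.9,interpolation=cv2.INTER_CUBIC))
E
```

```text
r 0.10892212231548576 ang 127.40103189927132 handle(world) 127.32585253901019 [0.44084178 0.44652813 0.1191448 ] [-1.  -0.6 -2.5] [-0.25 -0.1   0.07] 15.1667 0.1805433063483296 [ 56.  28.  -5. -10. -54. -13.]
```

View pics/w8.png

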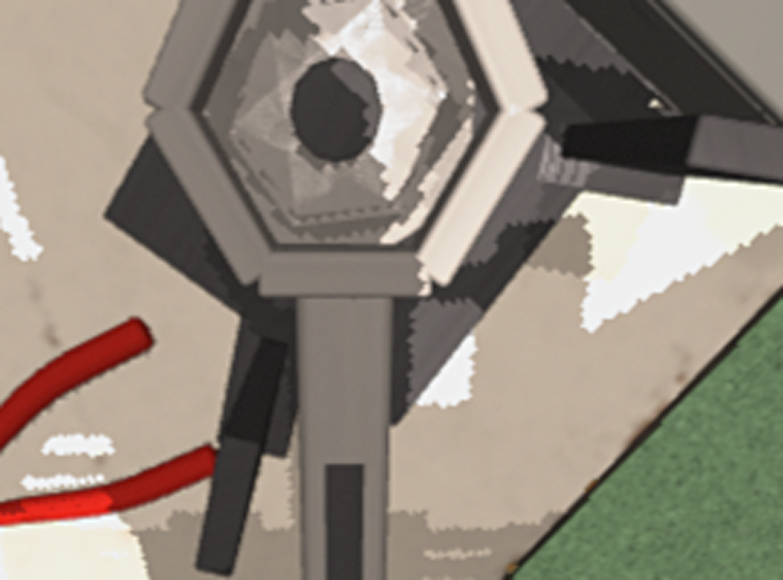

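The ring corners are at crop (147,110) and (545,110), and the stud is at (337,110). I'll compute the offset.

```bash
python3 - <<'E'
from h import *
w=np.load("w8.npz");K=w["K"];E=w["E"];p=dict(camera_matrix=K,extrinsics=E)
st=bp("",(246.2,37.9),.088,1,p);print("stud",st)
for dep in(.118,.121,.125,.129):
    P=np.linalg.inv(K)@np.array([249.3,37.9,1])*dep;W=E[:3,:3].T@(P-E[:3,3])
    u=np.array([.606,-.795]);v=np.array([-.795,-.606]);d=st[:2]-W[:2];print(dep,W,"need along horiz x,y",d@u,d@v)
E
```

```text
stud [0.50700798 0.36049554 0.088     ]
0.118 [0.50539304 0.36033561 0.11553454] need along horiz x,y 0.0008515066705836594 -0.001380798710573799
0.121 [0.5054422  0.3602414  0.11213952] need along horiz x,y 0.0007468199903221655 -0.0013988047573355424
0.125 [0.50550775 0.36011579 0.10761283] need along horiz x,y 0.0006072377499736186 -0.001422812819684588
0.129 [0.5055733  0.35999018 0.10308613] need along horiz x,y 0.00046765550962502527 -0.00144682088203339
```

Call:
drive_tool(steps=[0, 0, 0, 0.0007, -0.0014, 0, 0, 0, 0, 0, 0, 0, 0, 0, 0, 0, 0, 0.0012, 0, 0.008, 0, 0, 0, 0, 0.0012, 0, 0.008, 0, 0, 0, 0, 0.0005, 0, 0.003, 0, 0, 0, 0, 0.0005, 0, 0.003, 0, 0, 0, 0, 0, 0, 0, 0])

```text
time_s: 15.8
tcp_pos: [0.4416, 0.4471, 0.0961]
ee_rot: [[0.601, -0.793, -0.096], [-0.784, -0.609, 0.122], [-0.155, 0.002, -0.988]]
wrist_force: [0.9, -0.7, -3.1]
gripper_width: 0.181
gripper_force: 30.0
```

Call:
drive_tool(steps=[0, 0, 0, 0.0005, 0, 0.003, 0, 0, 0, 0, 0.0005, 0, 0.003, 0, 0, 0, 0, 0, 0, 0, 0])

```text
time_s: 16.05
tcp_pos: [0.4417, 0.4472, 0.0904]
ee_rot: [[0.601, -0.794, -0.096], [-0.784, -0.608, 0.123], [-0.156, 0.001, -0.988]]
wrist_force: [0.9, -0.7, -2.2]
gripper_width: 0.181
gripper_force: 30.0
```

Call:
drive_tool(steps=[0, 0, 0, 0.0005, 0, 0.003, 0, 0, 0, 0, 0.0005, 0, 0.003, 0, 0, 0, 0, 0, 0, 0, 0])

```text
time_s: 16.3
tcp_pos: [0.442, 0.4475, 0.0849]
ee_rot: [[0.601, -0.794, -0.095], [-0.784, -0.608, 0.124], [-0.156, -0.0, -0.988]]
wrist_force: [1.0, -1.1, 1.0]
gripper_width: 0.177
gripper_force: 30.0
```

```bash
python3 q.py; python3 - <<'E'
from h import *
s=r.sense();p=r.camera_params("wrist");im=r.capture("wrist")
np.savez("w9.npz",K=p["camera_matrix"],E=p["extrinsics"],t=s["tcp_pos"],R=s["ee_rot"])
cv2.imwrite("pics/w9.png",cv2.resize(im[0:200,130:400],None,fx=2.9,fy=2.9,interpolation=cv2.INTER_CUBIC))
E
```

```text
r 0.10901523379254713 ang 126.57961167356306 handle(world) 127.48172065370552 [0.44203355 0.44754246 0.08492955] [ 1.  -1.1  1. ] [-0.92 -0.36 -0.02] 16.3 0.17733648337565358 [ 56.  30.  -7. -11. -51. -11.]
```

View pics/w9.png

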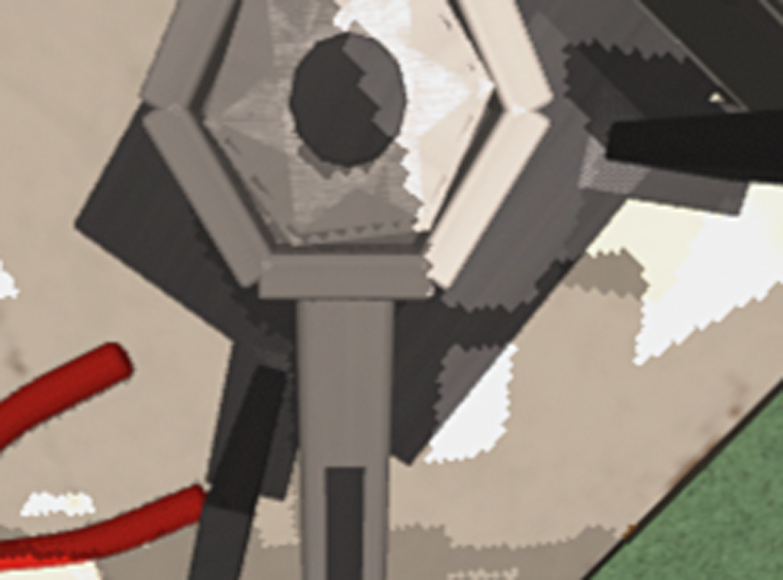

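The ring is now level with the hexagon: its inner corners and the hexagon's corners give the same depth, about 122 mm. So it is seated, and I'll stroke about the vertical.

Call:
drive_tool(steps=[-0.0113, 0, -0.0721, 0.0003, 0.008, 0, 0, -0.0113, 0, -0.0721, 0.0003, 0.008, 0, 0, -0.0113, 0, -0.0721, 0.0003, 0.008, 0, 0, -0.0113, 0, -0.0721, 0.0003, 0.008, 0, 0, -0.0113, 0, -0.0721, 0.0003, 0.008, 0, 0, -0.0113, 0, -0.0721, 0.0003, 0.008, 0, 0])

```text
time_s: 16.85
tcp_pos: [0.4123, 0.4119, 0.0855]
ee_rot: [[0.878, -0.458, -0.136], [-0.452, -0.889, 0.075], [-0.155, -0.005, -0.988]]
wrist_force: [3.6, 0.5, -0.6]
gripper_width: 0.18
gripper_force: 30.1
```

```bash
python3 q.py
```

```text
r 0.1079426244872123 ang 151.29165722312817 handle(world) 152.75182791435174 [0.41232609 0.41185037 0.08553284] [ 3.6  0.5 -0.6] [-0.43 -1.2  -0.34] 16.85 0.1802641200462148 [ 56.  28. -11. -11. -52.  14.]
```

Call:
drive_tool(steps=[-0.0113, 0, -0.0721, 0.0003, 0.008, 0, 0, -0.0113, 0, -0.0721, 0.0003, 0.008, 0, 0, -0.0113, 0, -0.0721, 0.0003, 0.008, 0, 0, -0.0113, 0, -0.0721, 0.0003, 0.008, 0, 0, -0.0113, 0, -0.0721, 0.0003, 0.008, 0, 0, -0.0113, 0, -0.0721, 0.0003, 0.008, 0, 0, -0.0113, 0, -0.0721, 0.0003, 0.008, 0, 0, -0.0113, 0, -0.0721, 0.0003, 0.008, 0, 0])

```text
time_s: 17.52
tcp_pos: [0.4002, 0.3505, 0.0852]
ee_rot: [[0.982, 0.108, -0.153], [0.107, -0.994, -0.011], [-0.153, -0.005, -0.988]]
wrist_force: [0.5, 1.3, 0.9]
gripper_width: 0.177
gripper_force: 30.1
```

Call:
drive_tool(steps=[-0.0113, 0, -0.0721, 0.0003, 0.008, 0, 0, -0.0113, 0, -0.0721, 0.0003, 0.008, 0, 0, -0.0113, 0, -0.0721, 0.0003, 0.008, 0, 0, 0, 0, 0, 0, 0, 0, 0])

```text
time_s: 17.85
tcp_pos: [0.4054, 0.3264, 0.085]
ee_rot: [[0.936, 0.319, -0.145], [0.316, -0.948, -0.045], [-0.152, -0.004, -0.988]]
wrist_force: [0.4, 0.9, 2.4]
gripper_width: 0.178
gripper_force: 30.0
```

```bash
python3 q.py; python3 - <<'E'
from h import *
im=r.capture("wrist")
cv2.imwrite("pics/w10.png",cv2.resize(im[0:200,130:400],None,fx=2.9,fy=2.9,interpolation=cv2.INTER_CUBIC))
t=r.capture("top");cv2.imwrite("pics/t10.png",cv2.resize(t[165:245,120:270],None,fx=5.3,fy=5.3,interpolation=cv2.INTER_CUBIC))
E
```

```text
r 0.10703396101150012 ang -161.72557088541126 handle(world) 198.65498654176895 [0.40536424 0.3264375  0.08502782] [0.4 0.9 2.4] [ 0.08 -0.34 -0.  ] 17.85 0.1779546104876142 [ 54.  25. -18.  -6. -54.  59.]
```

```bash
cat > dog.py <<'E'
from h import *
p=r.camera_params("wrist");im=cv2.cvtColor(r.capture("wrist"),cv2.COLOR_BGR2GRAY)
for z in(.058,.062):
  print(z,[(a,[int(im[int(v),int(u)]) if 0<=v<384 and 0<=u<512 else -1 for u,v in [pj(p,[.507+q*np.cos(np.radians(a)),.360+q*np.sin(np.radians(a)),z]) for q in(.036,.040,.043)]]) for a in range(-120,121,10)])
E
python3 dog.py
```

```text
0.058 [(-120, [43, 43, 44]), (-110, [57, 48, 46]), (-100, [57, 57, 56]), (-90, [55, 56, 57]), (-80, [57, 57, 57]), (-70, [58, 58, 57]), (-60, [44, 43, 44]), (-50, [59, 58, 56]), (-40, [-1, -1, -1]), (-30, [-1, -1, -1]), (-20, [-1, -1, -1]), (-10, [-1, -1, -1]), (0, [-1, -1, -1]), (10, [-1, -1, -1]), (20, [-1, -1, -1]), (30, [-1, -1, -1]), (40, [-1, -1, -1]), (50, [-1, -1, -1]), (60, [-1, -1, -1]), (70, [-1, -1, -1]), (80, [-1, -1, -1]), (90, [98, 59, 238]), (100, [92, 56, 55]), (110, [85, 94, 59]), (120, [41, 88, 101])]
0.062 [(-120, [44, 44, 44]), (-110, [56, 38, 44]), (-100, [55, 55, 59]), (-90, [57, 57, 57]), (-80, [57, 55, 57]), (-70, [59, 59, 52]), (-60, [43, 43, 43]), (-50, [57, 61, -1]), (-40, [-1, -1, -1]), (-30, [-1, -1, -1]), (-20, [-1, -1, -1]), (-10, [-1, -1, -1]), (0, [-1, -1, -1]), (10, [-1, -1, -1]), (20, [-1, -1, -1]), (30, [-1, -1, -1]), (40, [-1, -1, -1]), (50, [-1, -1, -1]), (60, [-1, -1, -1]), (70, [-1, -1, -1]), (80, [-1, -1, -1]), (90, [99, 99, 239]), (100, [81, 58, 48]), (110, [83, 104, 47]), (120, [63, 98, 97])]
```

View pics/w10.png

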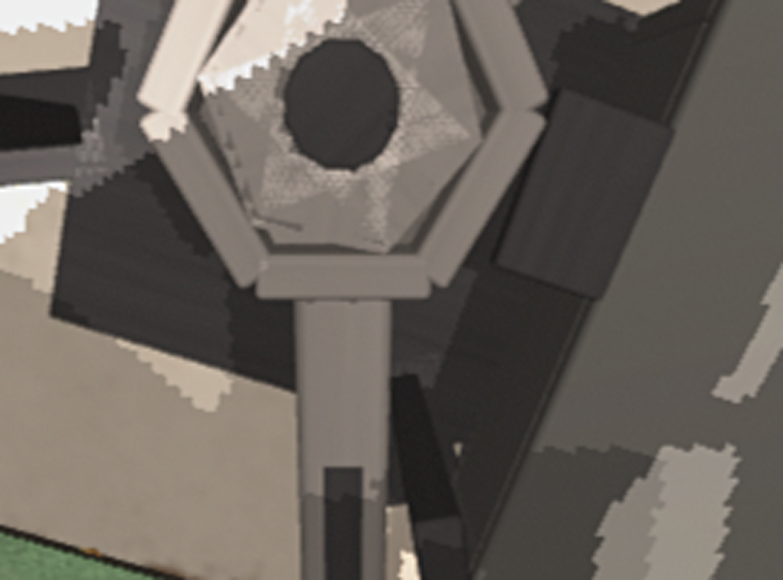

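The dog has left its place at the right, and the hexagon now lags the ring by about 10°, so the first stroke turned the nut about 62°. I'll ratchet back.

Call:
drive_tool(steps=[0.0093, 0, 0.0593, 0.0002, -0.0066, 0, 0, 0, 0, 0, -0.0012, 0, -0.0079, 0, 0, 0, 0, -0.0012, 0, -0.0079, 0, 0, 0, 0, -0.0012, 0, -0.0079, 0, 0, 0, 0, -0.0025, -0.001, 0.0004, 0, 0.0151, 0, 0.096, 0.0005, -0.0107, 0, 0, 0.0151, 0, 0.096, 0.0005, -0.0107, 0, 0, 0.0151, 0, 0.096, 0.0005, -0.0107, 0, 0, 0.0151, 0, 0.096, 0.0005, -0.0107, 0, 0, 0.0151, 0, 0.096, 0.0005, -0.0107, 0, 0])

```text
time_s: 18.83
tcp_pos: [0.403, 0.3849, 0.109]
ee_rot: [[0.964, -0.223, -0.145], [-0.22, -0.975, 0.036], [-0.149, -0.003, -0.989]]
wrist_force: [14.2, -6.7, -3.4]
gripper_width: 0.18
gripper_force: 30.0
```

Call:
drive_tool(steps=[0.0151, 0, 0.096, 0.0005, -0.0107, 0, 0, 0.0151, 0, 0.096, 0.0005, -0.0107, 0, 0, 0.0151, 0, 0.096, 0.0005, -0.0107, 0, 0, 0.0151, 0, 0.096, 0.0005, -0.0107, 0, 0, 0.0151, 0, 0.096, 0.0005, -0.0107, 0, 0, 0.0151, 0, 0.096, 0.0005, -0.0107, 0, 0, 0.0151, 0, 0.096, 0.0005, -0.0107, 0, 0, 0, 0, 0, 0, 0, 0, 0, 0, 0, 0, 0, 0, 0, 0])

```text
time_s: 19.58
tcp_pos: [0.4397, 0.4444, 0.1072]
ee_rot: [[0.613, -0.784, -0.096], [-0.775, -0.621, 0.117], [-0.152, 0.003, -0.988]]
wrist_force: [6.8, -6.4, -1.6]
gripper_width: 0.176
gripper_force: 30.0
```

```bash
python3 q.py; python3 - <<'E'
from h import *
s=r.sense();p=r.camera_params("wrist");im=r.capture("wrist");np.savez("w11.npz",K=p["camera_matrix"],E=p["extrinsics"],t=s["tcp_pos"],R=s["ee_rot"],im=im)
w=np.load("w8.npz")
# ring appearance: horizontal width via row profile at ring/handle; stud: dark blob near expected
g=cv2.cvtColor(im,cv2.COLOR_BGR2GRAY);u,v=pj(p,[.507,.3602,.088]);print("expected stud",u,v)
x0,y0=int(u)-22,max(0,int(v)-22);sub=g[y0:y0+45,x0:x0+45];print(sub[::4,::3])
E
```

```text
r 0.10798293016941062 ang 128.58735945641197 handle(world) 128.35924043533663 [0.43965027 0.44440573 0.10719479] [ 6.8 -6.4 -1.6] [-2.31 -2.44  0.11] 19.5833 0.1755757691064269 [ 56.  29.  -6. -10. -53. -11.]
expected stud 245.81138341729002 38.95639955106798
[[147 154 145 146 151 139 207 240 209 235 223 224 217 215 215]
 [151 144 148 151 136 133  98  70 116 163 233 226 222 215 213]
 [151 147 151 161  55  59  60  59  56  98  88 185 233 232 235]
 [144 150 182  55  59  60  60  58  96 100 100  99 130 234 235]
 [160 170  69  60  59  59  59  59  56  59 102  99  86 239 233]
 [134 176  57  60  59  59  58  56  58  57  55  94  98 208 236]
 [132 153  55  58  58  58  56  57  57  57  56  52  57 225 240]
 [132 149  56  57  59  58  55  57  57  56  53  54  48 242 236]
 [135 140 135  55  57  57  57  56  57  55  54  56  66 219 234]
 [142 146 170  70  56  56  57  58  56  52  54  58 161 231 214]
 [124 128 155 105 100  49  52  55  53  48 136 166 144 125 209]
 [126 126 132 146 144  97 123 102 137 107 144 135 146 136 232]]
```

```bash
python3 - <<'E'
import numpy as np,cv2
im=np.load("w11.npz")["im"];g=cv2.cvtColor(im,cv2.COLOR_BGR2GRAY)
def edges(a,off,sc=1,th=18):
    a=cv2.GaussianBlur(a.astype(np.float32).reshape(1,-1),(1,1),0).ravel();d=np.abs(np.diff(a));return [round(off+i/sc,1) for i in range(1,len(d)-1) if d[i]>th and d[i]>=d[i-1] and d[i]>d[i+1]]
for r in(110,125,140,155):print("new row",r,edges(g[r,200:300],200))
print("new col249",edges(g[20:120,249],20),"col235",edges(g[20:120,235],20))
for n in("w8","w9","w10"):
    c=cv2.cvtColor(cv2.imread(f"pics/{n}.png"),cv2.COLOR_BGR2GRAY);c=cv2.resize(c,(270,200),interpolation=cv2.INTER_AREA)
    for r in(110,140,155):print(n,"row",r,edges(c[r,70:170],200))
    print(n,"col249",edges(c[20:120,119],20))
E
```

```text
new row 110 [205.0, 230.0, 260.0, 275.0, 297.0]
new row 125 [206.0, 230.0, 260.0, 273.0, 287.0, 297.0]
new row 140 [203.0, 231.0, 260.0, 275.0, 296.0]
new row 155 [226.0, 231.0, 240.0, 252.0, 261.0]
new col249 [30.0, 57.0, 82.0, 97.0] col235 [22.0, 54.0, 58.0, 81.0, 95.0, 97.0]
w8 row 110 [212.0, 231.0, 264.0, 295.0]
w8 row 140 [206.0, 232.0, 263.0, 270.0, 281.0, 283.0]
w8 row 155 [228.0, 232.0, 263.0]
w8 col249 [55.0, 83.0, 86.0, 102.0]
w9 row 110 [231.0, 265.0]
w9 row 140 [205.0, 232.0, 264.0, 279.0, 287.0]
w9 row 155 [202.0, 231.0, 263.0, 275.0, 278.0, 294.0, 296.0]
w9 col249 [57.0, 60.0, 82.0, 87.0]
w10 row 110 [231.0, 264.0]
w10 row 140 [204.0, 231.0, 263.0]
w10 row 155 [231.0, 263.0, 286.0, 288.0]
w10 col249 [58.0, 84.0, 87.0, 101.0, 103.0]
```

Call:
drive_tool(steps=[0, 0, 0, 0.0025, 0, 0, 0, 0, 0, 0, 0, 0, 0, 0, 0, 0, 0, -0.0012, 0, -0.0079, 0, 0, 0, 0, -0.0012, 0, -0.0079, 0, 0, 0, 0, -0.0012, 0, -0.0079, 0, 0, 0, 0, -0.0012, 0, -0.0079, 0, 0, 0, 0, 0, 0, 0, 0])

```text
time_s: 20.22
tcp_pos: [0.4415, 0.4392, 0.1372]
ee_rot: [[0.612, -0.785, -0.097], [-0.777, -0.62, 0.111], [-0.148, 0.007, -0.989]]
wrist_force: [12.1, -12.5, -10.1]
gripper_width: 0.179
gripper_force: 29.9
```

```bash
python3 q.py; cat > e.py <<'E'
from h import *
s=r.sense();p=r.camera_params("wrist");im=r.capture("wrist");np.savez("last.npz",K=p["camera_matrix"],E=p["extrinsics"],t=s["tcp_pos"],R=s["ee_rot"],im=im)
g=cv2.cvtColor(im,cv2.COLOR_BGR2GRAY).astype(int)
def edges(a,off,th=18):
    d=np.abs(np.diff(a));return [off+i for i in range(1,len(d)-1) if d[i]>th and d[i]>=d[i-1] and d[i]>d[i+1]]
for q in(110,125,140,155):print("row",q,edges(g[q,200:300],200))
for c in(240,249):print("col",c,edges(g[10:140,c],10))
E
python3 e.py
```

```text
r 0.10281747305107464 ang 129.60074731471974 handle(world) 128.25372722313426 [0.44146064 0.43922137 0.13724174] [ 12.1 -12.5 -10.1] [-4.14 -4.12  0.2 ] 20.2167 0.17945641898128298 [ 56.  27.  -5. -10. -57. -12.]
row 110 [207, 230, 257, 266, 288, 290]
row 125 [208, 230, 257, 266, 278, 285]
row 140 [205, 229, 231, 258, 266]
row 155 [201, 203, 225, 231, 239, 251, 258]
col 240 [15, 25, 30, 32, 36, 67, 91, 93]
col 249 [11, 13, 17, 33, 35, 38, 41, 44, 64, 91, 93]
```

Call:
drive_tool(steps=[0, 0, 0, 0.0013, 0, 0.0086, 0, 0, 0, 0, 0.0013, 0, 0.0086, 0, 0, 0, 0, 0.0013, 0, 0.0086, 0, 0, 0, 0, 0.0013, 0, 0.0086, 0, 0, 0, 0, 0.0013, 0, 0.0086, 0, 0, 0, 0, 0.0006, 0, 0.004, 0, 0, 0, 0, 0, 0, 0, 0])

```text
time_s: 20.85
tcp_pos: [0.4378, 0.4475, 0.0902]
ee_rot: [[0.613, -0.784, -0.099], [-0.774, -0.621, 0.124], [-0.159, 0.0, -0.987]]
wrist_force: [-2.5, 3.9, -0.2]
gripper_width: 0.178
gripper_force: 30.0
```

```bash
python3 q.py; python3 e.py
```

```text
r 0.11155040990111408 ang 128.33731276143624 handle(world) 128.36472520883825 [0.4378064  0.44749708 0.09022211] [-2.5  3.9 -0.2] [0.89 0.57 0.06] 20.85 0.17846857805229938 [ 56.  30.  -7. -11. -51. -11.]
row 110 [205, 229, 263]
row 125 [204, 229, 263, 279, 291]
row 140 [201, 230, 263, 279]
row 155 [217, 226, 230, 262, 265, 267, 278, 280]
col 240 [48, 76, 81, 96, 98]
col 249 [49, 81, 98]
```

Call:
drive_tool(steps=[0, 0, 0, -0.0015, 0, 0, 0, 0, 0, 0, 0, 0, 0.004, 0, -0.0138, 0, -0.086, 0.0004, 0.0097, 0, 0, 0, 0, 0, 0, 0, 0, 0])

```text
time_s: 21.23
tcp_pos: [0.4297, 0.4403, 0.0865]
ee_rot: [[0.678, -0.727, -0.109], [-0.718, -0.687, 0.113], [-0.157, 0.002, -0.988]]
wrist_force: [-0.0, 2.7, -2.2]
gripper_width: 0.18
gripper_force: 30.1
```

```bash
python3 q.py; python3 e.py
```

```text
r 0.11149385051614905 ang 133.91762415404668 handle(world) 133.37534495533836 [0.42966525 0.44031323 0.0865309 ] [-0.   2.7 -2.2] [ 0.45 -0.01  0.14] 21.2333 0.17984065892819037 [ 56.  30.  -8. -11. -51.  -6.]
row 110 [228, 262]
row 125 [229, 262, 282, 287]
row 140 [210, 220, 224, 229, 262, 273, 280]
row 155 [215, 230, 262, 281, 284, 288, 290, 292, 295, 297]
col 240 [49, 52, 76, 81, 97]
col 249 [48, 50, 70, 76, 81, 97]
```

Call:
drive_tool(steps=[-0.0138, 0, -0.086, 0.0004, 0.0097, 0, 0, 0, 0, 0, 0, 0, 0, 0])

```text
time_s: 21.45
tcp_pos: [0.4233, 0.4333, 0.0869]
ee_rot: [[0.737, -0.666, -0.118], [-0.658, -0.746, 0.103], [-0.157, 0.002, -0.988]]
wrist_force: [-0.9, 1.6, -2.3]
gripper_width: 0.177
gripper_force: 30.0
```

```bash
python3 q.py
```

```text
r 0.11122902166868225 ang 138.79768051153215 handle(world) 138.22578479751107 [0.42331259 0.43326877 0.08688105] [-0.9  1.6 -2.3] [0.21 0.05 0.1 ] 21.45 0.17725030350902593 [ 56.  29.  -9. -11. -52.  -1.]
```

Call:
drive_tool(steps=[-0.0138, 0, -0.086, 0.0004, 0.0097, 0, 0, 0, 0, 0, 0, 0, 0, 0])

```text
time_s: 21.62
tcp_pos: [0.4175, 0.4261, 0.0871]
ee_rot: [[0.79, -0.599, -0.126], [-0.592, -0.8, 0.093], [-0.157, 0.001, -0.988]]
wrist_force: [-0.2, 2.1, -1.7]
gripper_width: 0.182
gripper_force: 30.0
```

```bash
python3 q.py
```

```text
r 0.11121895210908729 ang 143.56226488537618 handle(world) 143.15796137509474 [0.41752404 0.42605837 0.08709398] [-0.2  2.1 -1.7] [ 0.22 -0.01  0.06] 21.6167 0.18157227308627358 [ 56.  29.  -9. -11. -52.   4.]
```

Call:
drive_tool(steps=[-0.0138, 0, -0.086, 0.0004, 0.0097, 0, 0, 0, 0, 0, 0, 0, 0, 0])

```text
time_s: 21.78
tcp_pos: [0.4123, 0.4185, 0.0873]
ee_rot: [[0.839, -0.528, -0.133], [-0.522, -0.849, 0.083], [-0.157, 0.0, -0.988]]
wrist_force: [-1.1, 2.4, -2.5]
gripper_width: 0.184
gripper_force: 30.0
```

```bash
python3 q.py
```

```text
r 0.11126082482127492 ang 148.2932070967049 handle(world) 148.12036053021697 [0.41234499 0.41847563 0.08725956] [-1.1  2.4 -2.5] [ 0.3  -0.04  0.06] 21.7833 0.18441890547426576 [ 56.  28. -10. -11. -52.   9.]
```

Call:
drive_tool(steps=[-0.0138, 0, -0.086, 0.0004, 0.0097, 0, 0, -0.0138, 0, -0.086, 0.0004, 0.0097, 0, 0])

```text
time_s: 21.95
tcp_pos: [0.4044, 0.4028, 0.0874]
ee_rot: [[0.917, -0.373, -0.144], [-0.368, -0.928, 0.06], [-0.156, -0.003, -0.988]]
wrist_force: [0.9, 2.2, -2.7]
gripper_width: 0.179
gripper_force: 30.0
```

```bash
python3 q.py; python3 e.py; python3 - <<'E'
import numpy as np,cv2
im=np.load("last.npz")["im"];im=cv2.cvtColor(im,cv2.COLOR_BGR2GRAY)[0:110,180:320]
# coarse ascii of ring/nut
s=cv2.resize(im,(70,55),interpolation=cv2.INTER_AREA)
for row in s: print("".join(" .:-=+*#%@"[min(9,v//26)] for v in row))
E
```

```text
r 0.11118822710474076 ang 157.38189996784476 handle(world) 158.1449242853961 [0.4043634  0.40276154 0.08741218] [ 0.9  2.2 -2.7] [ 0.48 -0.49 -0.2 ] 21.95 0.17881723880306954 [ 56.  27. -12. -11. -53.  19.]
row 110 [231, 265]
row 125 [231, 265, 279, 285]
row 140 [206, 232, 264, 297]
row 155 [218, 232, 264]
col 240 [48, 69, 71, 73, 76, 81, 97]
col 249 [49, 76, 80, 97]
::=========-:::==========++====++****+=+++++++++++====-::-=========-::
:-=========-::===========+===++==+++*++++++++++++=====-:::==========::
:==========::-==========++++++-:::::::=**++++++*++===+=:::-=========::
-=========-::==========++*++=-:::::::::-*++++++++======-::-=========-:
==========::========++++**+=:::::::::::::=+++++++======-:::-=========:
=========-:-+=====++++++**+:::::::::::::::=++*+++======--::-=========-
=========::=++=+++++++++++-::::::::::::::::+++++========-:::==========
========-:-=++++++++++++*+:::::::::::::::::+++++========--::-=========
========-:=+++=====++++++-:::::::::::::::::-++++========--:::=========
========::=++++=+=+++++++:::::::::::::::::::++*+========--:::-========
=======-::-===+=++++
[... 2474 characters left out ...]
......-==-===============================-==-::::::::--=++=:.
::::::::.......:-::===============================::-:::::::::--++==..
..:::::::..........===============================::::::::::::--:==...
...::::::..........:------------------------------:::::::::::::::.....
....:::::::..............:-================:::::::::::::::::::::......
.....::::::..............:-================:::::::::::::::::::........
.....::::::::::..........:-================:::::::::::::::::::........
.....::::::::::::........:-===============-::::::::::::::::::.........
....:::::::::::::.........-===============-::::::::::::::::...........
...:::::::::::::::........-===============-::::::::::::::::...........
```

Call:
drive_tool(steps=[-0.0122, 0, -0.0771, 0.0003, 0.0087, 0, 0, -0.0122, 0, -0.0771, 0.0003, 0.0087, 0, 0, -0.0122, 0, -0.0771, 0.0003, 0.0087, 0, 0, -0.0122, 0, -0.0771, 0.0003, 0.0087, 0, 0, -0.0122, 0, -0.0771, 0.0003, 0.0087, 0, 0, -0.0122, 0, -0.0771, 0.0003, 0.0087, 0, 0, -0.0122, 0, -0.0771, 0.0003, 0.0087, 0, 0, -0.0122, 0, -0.0771, 0.0003, 0.0087, 0, 0, -0.0122, 0, -0.0771, 0.0003, 0.0087, 0, 0, 0, 0, 0, 0, 0, 0, 0])

```text
time_s: 22.83
tcp_pos: [0.4021, 0.3253, 0.0871]
ee_rot: [[0.938, 0.313, -0.147], [0.31, -0.95, -0.048], [-0.154, -0.001, -0.988]]
wrist_force: [0.3, 2.0, -3.1]
gripper_width: 0.178
gripper_force: 30.0
```

```bash
python3 q.py
```

```text
r 0.11049057348472921 ang -161.6963686017092 handle(world) 198.26088324458843 [0.40209963 0.32530014 0.08709517] [ 0.3  2.  -3.1] [ 0.6  -0.4  -0.05] 22.8333 0.1776881674845886 [ 54.  25. -18.  -6. -54.  58.]
```

Call:
drive_tool(steps=[0.0137, 0, 0.0865, 0.0004, -0.0097, 0, 0, 0.0137, 0, 0.0865, 0.0004, -0.0097, 0, 0, 0, 0, 0, 0, 0, 0, 0, 0, 0, 0, 0, 0, 0, 0])

```text
time_s: 23.17
tcp_pos: [0.3965, 0.3436, 0.0865]
ee_rot: [[0.977, 0.146, -0.155], [0.144, -0.989, -0.024], [-0.157, 0.001, -0.988]]
wrist_force: [0.8, 0.5, -2.6]
gripper_width: 0.179
gripper_force: 30.0
```

```bash
python3 q.py;python3 e.py;  cat > asc.py <<'E'
import numpy as np,cv2,sys
a=[int(x) for x in sys.argv[1:5]]
im=cv2.cvtColor(np.load("last.npz")["im"],cv2.COLOR_BGR2GRAY)[a[1]:a[3],a[0]:a[2]]
k=float(sys.argv[5]);s=cv2.resize(im,None,fx=1/k,fy=.55/k,interpolation=cv2.INTER_AREA)
for row in s: print("".join(" .:-=+*#%@"[min(9,v//26)] for v in row))
E
python3 asc.py 180 0 320 110 2
```

```text
r 0.11166902348584698 ang -171.55620011293172 handle(world) 188.38993457344 [0.39654143 0.34360261 0.08654563] [ 0.8  0.5 -2.6] [ 0.1  -0.45  0.01] 23.1667 0.17851622868706332 [ 55.  26. -17.  -8. -54.  49.]
row 110 [230, 264]
row 125 [206, 230, 263]
row 140 [208, 231, 263, 272]
row 155 [231, 263, 277]
col 240 [44, 76, 81, 97]
col 249 [45, 73, 76, 81, 97]
+%%%%%%%%#=:-###%+===++++++=-:::::::-+++++++++=======-::-=======+=-::.
#%%%%%%%%+:-*#+=+====+++++-::::::::::::-***++=========-::-=======+=-..
%%%%%%%%*--##++====+++++-:::::::::::::::-***+==========:::-=======+=:.
%%%%%%%#-:=*+===++++++++:::::::::::::::::-+++++========-:::========+-.
%%%%%%#=:=====+++++++=-:::::::::::::::::::-*++++++======-::-=========-
%%%%%#=:-+=+++++++=++=-:::::::::::::::::::-*+++++++++====-::-=========
%%%#%*::++++++++++++=--::::::::::::::::::::++++++++++++==-:::-========
%%%+=:::=====++++++++++::::::::::::::::::.:**+++++++++++==-:::======-:
#=+==-::-======++++++*+:::::::::::::::::::+*+++++++++====--::-=======-
+=====-::-=========++*+-:::::::::::::::::-*+=+++++======--::-=========
=======-::-==========++==:.:::::
[... 687 characters left out ...]
-========-::======================----:-=========:...........
:::.......-========-::----::------------:::::::-========-:::..........
::::.......:========------------------=-======-========-::::..........
:::::.......:======+==================================-:::::..........
:::::::::....:=======================================-:::::...........
::::::::::::..:--:-==============================::-:::::::...........
::::::::::::......-========================------:::::::::............
:::::::::::::............-================::::::::::::::::............
::::::::::::::...........-================:::::::::::::::.............
::::::::::::::...........-================:::::::::::::::.............
```

Call:
drive_tool(steps=[0, 0, 0, -0.0006, 0, -0.004, 0, 0, 0, 0, -0.0006, 0, -0.004, 0, 0, 0, 0, -0.0006, 0, -0.004, 0, 0, 0, 0, 0, 0, 0, 0])

```text
time_s: 23.55
tcp_pos: [0.3967, 0.3435, 0.0999]
ee_rot: [[0.977, 0.147, -0.154], [0.145, -0.989, -0.022], [-0.156, -0.0, -0.988]]
wrist_force: [-0.3, 0.2, -2.1]
gripper_width: 0.175
gripper_force: 30.0
```

```bash
python3 q.py;python3 e.py;python3 asc.py 180 0 320 110 2
```

```text
r 0.11148434914807763 ang -171.48910783414124 handle(world) 188.45304713049387 [0.39674334 0.3435006  0.09990804] [-0.3  0.2 -2.1] [-0.02 -0.27  0.02] 23.55 0.1748040432629708 [ 55.  24. -16.  -8. -56.  48.]
row 110 [230, 264]
row 125 [203, 226, 230, 264]
row 140 [201, 227, 230, 263, 272]
row 155 [231, 263, 277]
col 240 [45, 74, 81, 97]
col 249 [46, 75, 81, 97]
=#%%%%%%%%+::-==###+==++++++++++***++++++++===+=---===:::=======++=...
*%%%%%%%%*-::==##+====+++++++==----=+++++++======--====::-=======+=-..
%%%%%%%%#=::==========+++++=::::::::::-+++========---=+-::-=======+=::
%%%%%%%#+::-=========++=+=:::::::::::::-++++=====---====-::-=======+=:
%%%%%%%+::-=======++++++=::::::::::::::::=++++=====--====:::=========-
%%%%%%*-::-=====++++++==:::::::::::::::::-+++++++===--====::-=========
%%%%%#=::==+=+++++++++=-::::::::::::::::::=++++++++==---==-::-========
%%%%#=::-==+++++++++++=-::::::::::::::::::=++++++++++=---==-::-=++===-
%%#%#-::-=-====+++++++**-:::::::::::::::.:+++++++++++=---==-:-==++===-
%%+====::---======++++**-::::::::::::::::=+++++++++==----=-:-=========
++======::---=======++++=-
[... 693 characters left out ...]
:========-::=================---------::=========:...........
::........:========-::--------::-::---::::::::::=========::...........
:::........:=========------------------===--==-========-::............
:::::.......:==================================++=====-:::............
:::::::...:..:-======================================-::::............
:::::::::::....--:-==============================-:--::::.............
:::::::::::.......:========================------::::::::.............
::::::::::::...........::-================-.::::::::::::..............
::::::::::::.............-================-:::::::::::::..............
::::::::::::............:-================::::::::::::::..............
```

Call:
drive_tool(steps=[0, 0, 0, -0.0008, 0, -0.005, 0, 0, 0, 0, -0.0008, 0, -0.005, 0, 0.015, 0, 0.0942, 0.0005, -0.0106, 0, 0, 0.015, 0, 0.0942, 0.0005, -0.0106, 0, 0, 0.015, 0, 0.0942, 0.0005, -0.0106, 0, 0, 0.015, 0, 0.0942, 0.0005, -0.0106, 0, 0, 0.015, 0, 0.0942, 0.0005, -0.0106, 0, 0, 0.015, 0, 0.0942, 0.0005, -0.0106, 0, 0, 0.015, 0, 0.0942, 0.0005, -0.0106, 0, 0, 0.015, 0, 0.0942, 0.0005, -0.0106, 0, 0])

```text
time_s: 24.43
tcp_pos: [0.4157, 0.4246, 0.1087]
ee_rot: [[0.804, -0.581, -0.128], [-0.574, -0.814, 0.091], [-0.157, -0.0, -0.988]]
wrist_force: [-0.5, 0.0, -3.0]
gripper_width: 0.178
gripper_force: 30.0
```

Call:
drive_tool(steps=[0.015, 0, 0.0942, 0.0005, -0.0106, 0, 0, 0.015, 0, 0.0942, 0.0005, -0.0106, 0, 0, 0.015, 0, 0.0942, 0.0005, -0.0106, 0, 0, 0, 0, 0, 0, 0, 0, 0, 0, 0, 0, 0, 0, 0, 0])

```text
time_s: 24.85
tcp_pos: [0.4372, 0.447, 0.1081]
ee_rot: [[0.614, -0.783, -0.098], [-0.773, -0.622, 0.123], [-0.157, 0.0, -0.988]]
wrist_force: [-0.2, -0.2, -2.4]
gripper_width: 0.177
gripper_force: 30.0
```

```bash
python3 q.py;python3 e.py;python3 asc.py 180 0 320 110 2
```

```text
r 0.11150523990196895 ang 128.74329503516063 handle(world) 128.46905539682385 [0.43721643 0.44696937 0.10807899] [-0.2 -0.2 -2.4] [-0.32 -0.04  0.03] 24.85 0.17717740461349415 [ 56.  29.  -6. -11. -53. -11.]
row 110 [208, 230, 264, 276, 295]
row 125 [205, 230, 264, 274, 283, 296]
row 140 [202, 220, 229, 231, 263, 272, 296]
row 155 [225, 229, 231, 263]
col 240 [49, 71, 76, 80, 97]
col 249 [21, 48, 51, 81, 97]
+=========-:::-----===++==++++*#%%%%%%%%%%%%%##*-=====::-*%%%%%%%%*---
==========:::-----====+++++++++*#%%@@%%%@@@%%%##+======::=#%%%%%%%%+--
=========:::-----=====+++++++***++*%%%%%@@@%%%#+*+======::+%%%%%%%%%=-
========-::-=---======++++*+-:::::-=+#%%@@@%%%%%##*-====-::+%%%%%%%%#-
=======-::-----=======++*+=:::::::----+%%%%%%%%#**+-=====::-*%%%%%%%%*
=======:::-----====+++**+:::::::::-----=%@%%%%%%#*#+-====-::=#%%%%%%%%
======:::-----==++++++**=:::::::::::----+@@%%%%%%%#*=--===-::=#%%%%%%%
=====-::-----=++++++++*+::::::::::::----=@@%%%%%%%%*=--==+=-::+%%%%#*=
======::----=+++++++++++::::::::::::----=%@%%%%%%%%#---==+=::-#%%%%%#+
=======::---===+++++++++::::::::::::::--+%@%%%%%%
[... 741 characters left out ...]
:========-::-==------------------=*%#*::+%%%%%%%#=-----------
:::::::::.:=========::------------------------::=*%%%%%%#=-----------:
::::::::...:====================================+*%%%%%#=-------:::..:
-:::::::::..:-===================================+%%%%*--------:::.:-+
**=::::::::...-==================================*#%%*---------::::+++
****+-::::::...--:-================================++--------::::+****
*******=::::......:-------================-------::::::::::::::-******
*********+-:::........::.-================-:::::::::::::::::::=*******
***********+=::..........:================-:::::::::::::::::-*********
**************=::........:================-:::::::::-:-:::-=**********
```

Call:
drive_tool(steps=[0, 0, 0, 0.0003, -0.0008, 0, 0, 0, 0, 0, 0, 0, 0, 0, 0, 0, 0, 0.0008, 0, 0.005, 0, 0, 0, 0, 0.0008, 0, 0.005, 0, 0, 0, 0, 0.0006, 0, 0.004, 0, 0, 0, 0, 0.0006, 0, 0.004, 0, 0, 0, 0, 0.0006, 0, 0.004, 0, 0, 0, 0, 0, 0, 0, 0])

```text
time_s: 25.57
tcp_pos: [0.4378, 0.4471, 0.0844]
ee_rot: [[0.612, -0.784, -0.098], [-0.775, -0.62, 0.122], [-0.157, 0.002, -0.988]]
wrist_force: [1.0, 0.7, -2.2]
gripper_width: 0.179
gripper_force: 30.0
```

```bash
python3 q.py;python3 e.py;python3 asc.py 180 0 320 110 2
```

```text
r 0.11126333265778315 ang 128.48699497387847 handle(world) 128.32103060787009 [0.43775671 0.44709131 0.08442985] [ 1.   0.7 -2.2] [-0.18 -0.05  0.05] 25.5667 0.1787341182115826 [ 56.  30.  -7. -11. -51. -11.]
row 110 [230, 264]
row 125 [203, 230, 263, 281, 293]
row 140 [230, 263, 281]
row 155 [226, 231, 263, 268, 278, 295]
col 240 [50, 76, 80, 95, 97]
col 249 [50, 76, 80, 95, 97]
+=========-::=======++++++++*+++++#%%%%%%%%%%%%%%###=-::=#%%%%%%%%*---
=========-::========++++++++--::::-=*%%@%%%%%%%%%%%%#*-::+%%%%%%%%#+--
=========::=========+++*++-::::::::---=#@%%%%%%%%%%%%*-:::*%%%%%%%%#=-
========-:-=========++*+-::::::::::::---*%%%%%%%%%%%##+-::-*%%%%%%%%*-
=======-:-======+++++**-::::::::::::-----*%%%%%%%%%%%%%*=::=#%%%%%%%%+
======-:-=====++++++**+::::::::::::::-----%%%%%%%%%%%%%##=::=%%%%%%%%#
======::===+++++++++**-::::::::::::::-----*@%%%%%%%%%%%%*--::+%%%%%%%%
==+==-:=+++++++++++++*:::::::::::::::-----+@@%%%%%%%%%%%%=-::-*%%%%#*=
==++=-:-=+=+++++++++**-:::::::::::::::----+@%@%%%%%%%%%%%#-::=#%%%%%#+
======-:-====++++++++*=:::::::::::::::::--%@%@@@@@@%%%%%#=::=#%%%%%%%#
=======
[... 712 characters left out ...]
:========--===================-======-:-#%%%%%%%*------------
:::::::...:========-::-:::--------------------:-+%%%%%%%*-------------
:::::::::..:====================================#%%%%%%*--------------
::::::::::..:======+============================+#%%%%+---------------
:::::::::::..:-=================================*#%%%+----------------
::::::::::::...--:-==============================-=+=----------------:
+-::::::::::::....:-------================--------------------------:=
***=::::::::::...........-================:::::::::----------------=**
*****+-:::::::::.........-================::::::::::--------------+***
********=::::::::........-================::::::::::::::::::.:::-*****
```

Call:
drive_tool(steps=[-0.012, 0, -0.0755, 0.0003, 0.0085, 0, 0, -0.012, 0, -0.0755, 0.0003, 0.0085, 0, 0, -0.012, 0, -0.0755, 0.0003, 0.0085, 0, 0, -0.012, 0, -0.0755, 0.0003, 0.0085, 0, 0, -0.012, 0, -0.0755, 0.0003, 0.0085, 0, 0, -0.012, 0, -0.0755, 0.0003, 0.0085, 0, 0, -0.012, 0, -0.0755, 0.0003, 0.0085, 0, 0, -0.012, 0, -0.0755, 0.0003, 0.0085, 0, 0])

```text
time_s: 26.28
tcp_pos: [0.401, 0.3931, 0.086]
ee_rot: [[0.948, -0.283, -0.148], [-0.279, -0.959, 0.048], [-0.156, -0.004, -0.988]]
wrist_force: [1.0, 2.0, -3.5]
gripper_width: 0.179
gripper_force: 30.0
```

Call:
drive_tool(steps=[-0.012, 0, -0.0755, 0.0003, 0.0085, 0, 0, -0.012, 0, -0.0755, 0.0003, 0.0085, 0, 0, -0.012, 0, -0.0755, 0.0003, 0.0085, 0, 0, -0.012, 0, -0.0755, 0.0003, 0.0085, 0, 0, -0.012, 0, -0.0755, 0.0003, 0.0085, 0, 0, -0.012, 0, -0.0755, 0.0003, 0.0085, 0, 0, -0.012, 0, -0.0755, 0.0003, 0.0085, 0, 0, -0.012, 0, -0.0755, 0.0003, 0.0085, 0, 0])

```text
time_s: 26.95
tcp_pos: [0.4019, 0.3261, 0.0856]
ee_rot: [[0.936, 0.319, -0.147], [0.316, -0.948, -0.047], [-0.154, -0.002, -0.988]]
wrist_force: [0.2, 1.7, -1.8]
gripper_width: 0.175
gripper_force: 30.0
```

```bash
python3 q.py
```

```text
r 0.11042583703343403 ang -162.13496122612386 handle(world) 198.6235444165501 [0.4018987  0.32612401 0.08564504] [ 0.2  1.7 -1.8] [ 0.62 -0.23 -0.25] 26.95 0.17457074083898952 [ 54.  25. -18.  -6. -54.  59.]
```

Call:
drive_tool(steps=[0.0137, 0, 0.0865, 0.0004, -0.0097, 0, 0, 0.0137, 0, 0.0865, 0.0004, -0.0097, 0, 0, 0, 0, 0, 0, 0, 0, 0, 0, 0, 0, 0, 0, 0, 0])

```text
time_s: 27.28
tcp_pos: [0.3968, 0.3443, 0.0851]
ee_rot: [[0.977, 0.149, -0.154], [0.147, -0.989, -0.023], [-0.156, -0.0, -0.988]]
wrist_force: [0.2, -0.7, -2.6]
gripper_width: 0.182
gripper_force: 30.0
```

```bash
python3 q.py;python3 e.py;python3 asc.py 180 0 320 110 2
```

```text
r 0.11129663599450257 ang -171.87992277773915 handle(world) 188.5445496571763 [0.3968192  0.34427956 0.08514686] [ 0.2 -0.7 -2.6] [-0.07 -0.21  0.04] 27.2833 0.18228654235959948 [ 55.  26. -17.  -8. -54.  49.]
row 110 [230, 264]
row 125 [230, 264]
row 140 [208, 231, 263, 272]
row 155 [231, 263, 278]
col 240 [45, 76, 81, 97]
col 249 [46, 76, 81, 97]
=#%%%%%%%%*::=##+=====+++++++=---:::-=+*+++++++=======:::=======++=:::
*%%%%%%%%*-:-##*======++++++::::::::::::-**++++========::-=======+=-:.
%%%%%%%%#=:-##*+======+++=:::::::::::::::-+***+========-::-=======+=:.
%%%%%%%%+::+*+====+++=+++::::::::::::::::::+**++========-::-=======+=:
%%%%%%%*::*+===++++++===-:::::::::::::::::::+*+++++======:::=========-
%%%%%%*::-===+++++++++=-::::::::::::::::::::+++++++++====-::-=========
%%%%##=::===++==++++++=-::::::::::::::::::::++++++++++++++-::-========
%%%%+-::-========++++++=::::::::::::::::::.:+++++++++++++++-::-======:
%#++=-::--========++++++-:::::::::::::::::.-+++++++++=++++=::-=======-
**=====::--=======++++++-::::::::::::::::::++++++++=======::-=========
========::--========++**==:::::::::::::
[... 680 characters left out ...]
:========-::-========================-::=========:...........
:::.......:========-:::::---------------::::::::=========::::.........
:::::......:=========-----------------------==-========-:::::.........
:::::.......:======+===========================+======-::::::.........
::::::::.....:-======================================-::::::..........
:::::::::::::..--:-==============================-:--:::::::..........
:::::::::::::.....:========================------::::::::::...........
:::::::::::::............:-===============-::::::::::::::::...........
:::::::::::::............:================-:::::::::::::::............
::::::::::::::...........:================-:::::::::::::::............
```

Call:
drive_tool(steps=[0, 0, 0, -0.0006, 0, -0.004, 0, 0, 0, 0, -0.0006, 0, -0.004, 0, 0, 0, 0, -0.0006, 0, -0.004, 0, 0, 0, 0, 0, 0, 0, 0, 0, 0, 0, -0.0008, 0, -0.005, 0, 0, 0, 0, -0.0008, 0, -0.005, 0, 0.015, 0, 0.0942, 0.0005, -0.0106, 0, 0, 0.015, 0, 0.0942, 0.0005, -0.0106, 0, 0, 0.015, 0, 0.0942, 0.0005, -0.0106, 0, 0])

```text
time_s: 28.08
tcp_pos: [0.3966, 0.3762, 0.1075]
ee_rot: [[0.977, -0.144, -0.155], [-0.142, -0.99, 0.023], [-0.157, -0.001, -0.988]]
wrist_force: [0.2, 0.1, -2.6]
gripper_width: 0.179
gripper_force: 30.0
```

Call:
drive_tool(steps=[0.015, 0, 0.0942, 0.0005, -0.0106, 0, 0, 0.015, 0, 0.0942, 0.0005, -0.0106, 0, 0, 0.015, 0, 0.0942, 0.0005, -0.0106, 0, 0, 0.015, 0, 0.0942, 0.0005, -0.0106, 0, 0, 0.015, 0, 0.0942, 0.0005, -0.0106, 0, 0, 0.015, 0, 0.0942, 0.0005, -0.0106, 0, 0, 0.015, 0, 0.0942, 0.0005, -0.0106, 0, 0, 0.015, 0, 0.0942, 0.0005, -0.0106, 0, 0, 0, 0, 0, 0.0003, -0.0005, 0, 0, 0, 0, 0, 0, 0, 0, 0])

```text
time_s: 28.92
tcp_pos: [0.4383, 0.4477, 0.1063]
ee_rot: [[0.614, -0.784, -0.097], [-0.774, -0.621, 0.123], [-0.157, -0.0, -0.988]]
wrist_force: [-0.5, 0.3, -1.9]
gripper_width: 0.182
gripper_force: 30.0
```

```bash
python3 q.py;python3 e.py;python3 asc.py 180 0 320 110 2
```

```text
r 0.11137905793236923 ang 128.0876729202703 handle(world) 128.40945166254306 [0.43829398 0.44766287 0.10625971] [-0.5  0.3 -1.9] [-0.37 -0.04 -0.02] 28.9167 0.18242043813514341 [ 56.  29.  -6. -11. -53. -11.]
row 110 [209, 230, 264, 276, 297]
row 125 [206, 230, 263, 275, 285, 297]
row 140 [203, 231, 263, 272, 295]
row 155 [201, 227, 231, 263]
col 240 [11, 48, 76, 81, 97]
col 249 [49, 72, 80, 97]
+=========-:::-----====+++++++++#%%%%%@@%%%%%###*=====::-#%%%%%%%%*---
==========:::-----=====++++++++*%%%%%@@%%%@@%%##**=====::=#%%%%%%%%+--
=========-::-----=======++++++**##+*%@@%%@@@%%%%***-====::=%%%%%%%%%=-
========-::-----==========+++-::::---+#%@@@@%%%%%##+====-::+%%%%%%%%#-
=======-:::----========++++-:::::------=#%%%%%%%%#**=====-:-*%%%%%%%%*
=======:::----=======+++*+-::::::::------#%%%%%%%%##*-====::=#%%%%%%%%
======:::-----====++++++*=::::::::::-----=%%%%%%%%%##+-===+::=#%%%%%%%
===+=-::------=++++++++++:::::::::::------%%%%%%%%%##*-===+=::+%%%%%*=
==++==::-----=+++++++++++::::::::::::-----*%@@%%%%%%#=---*%=:-#%%%%%#+
=======::----===+++++++++-:::::::::::::---*%%%%%%%%%#---*#=:-#
[... 728 characters left out ...]
:========-::=------------------==-+*++:-*%%%%%%%#=-----------
::::::::..:=========::----------------------=-::+%%%%%%%#=------------
:::::::::..:====================================+#%%%%%#=--------:::..
=::::::::...:-==================================*#%%%%*=--------:::..-
**+-::::::....-===================================+#%*---------:::::=+
****+-::::::...--:-==============================--++---------::::=***
*******=-::::.....:------=================--------:::::-:-:::::::+****
*********+-:::.......:..:-================-.:::::::::::::::::::=******
************=::..........:================-:::::::::::::::::::+*******
**************+:.........:================-:::::::::::::::::+*********
```

Call:
drive_tool(steps=[0, 0, 0, 0.0008, 0, 0.005, 0, 0, 0, 0, 0.0008, 0, 0.005, 0, 0, 0, 0, 0.0006, 0, 0.004, 0, 0, 0, 0, 0.0006, 0, 0.004, 0, 0, 0, 0, 0.0006, 0, 0.004, 0, 0, 0, 0, 0, 0, 0, 0])

```text
time_s: 29.47
tcp_pos: [0.4378, 0.4474, 0.0826]
ee_rot: [[0.612, -0.785, -0.098], [-0.776, -0.619, 0.122], [-0.157, 0.002, -0.988]]
wrist_force: [-0.4, 0.3, -2.5]
gripper_width: 0.181
gripper_force: 30.0
```

```bash
python3 q.py;python3 e.py;python3 asc.py 180 0 320 90 2
```

```text
r 0.11145790206805964 ang 128.39379935613343 handle(world) 128.25487893186582 [0.43777762 0.44735632 0.08264421] [-0.4  0.3 -2.5] [-0.31 -0.09 -0.02] 29.4667 0.1812292259322987 [ 56.  30.  -7. -11. -50. -11.]
row 110 [230, 264]
row 125 [202, 230, 264, 282, 294]
row 140 [231, 263, 281]
row 155 [226, 231, 263, 269, 278, 296]
col 240 [49, 76, 80, 95, 97]
col 249 [49, 51, 74, 76, 80, 95, 97]
==========-:-========+++++==+=+++++*%@@%@%%%%%%%%%#%*-::-#%%%%%%%%*---
==========:-===========+*++-::::::--=*%@@%@%%%%%%%%%%#-::=#%%%%%%%%+--
=========::==========++++=::::::::::---+@@@%%%%%%%%%%#=-::+%%%%%%%%#=-
========-:========+++++=:::::::::::::---=#@@%%%%%%%%###=:::*%%%%%%%%#=
=======-:======++++++++:::::::::::::-----=%@@%%%%%%%%%%#+::-*%%%%%%%%*
=======:=====++++++++*=::::::::::::::-----*@@@%%%%%%%%%%#+::=#%%%%%%%%
======:-++++++++++++++:::::::::::::::-----+@@%%%%@@%%%%%#=-::+%%%%%%%%
=====-:=+++++++++++++*:::::::::::::::-----=%@%%%%%@@@@%%%#-:::*%%%%#*=
===+==:-=+=++++++++++*-::::::::::::::::---=%%%%%%%%@@@%%@%=::-#%%%%%#+
=======:-=====+++++++*=:::::::::::::::::--#%%%%%%%%%%%%%%+::=#%%%%%%%#
[... 365 characters left out ...]
====--======++++++++++***+++++++++==+%%%%#=::+%%%%%%%%*------
.....-========--====++++++++++++=+++++++++++==*%%*=::+%%%%%%%%+-------
......-========--====+==+++++=======+++++=====*%*=::+%%%%%%%%+--------
.......-========--=====+++============++======#*=::*%%%%%%%#=---------
::::..:.:========--=+========================++-:-*%%%%%%%#=----------
:::::::..:========--+==========-======--=======:-*%%%%%%%#=-----------
::::::::..:========-::-:::-----:::------------::*%%%%%%%#=------------
:::::::::..:=========-==========================*%%%%%%*--------------
:::::::::::.:-==================================*%%%%%*---------------
:::::::::::..:==================================+#%%%*----------------
```

Seated. Now the third stroke, the slack taken out, and the lift.

Call:
drive_tool(steps=[-0.0115, 0, -0.0724, 0.0003, 0.0082, 0, 0, -0.0115, 0, -0.0724, 0.0003, 0.0082, 0, 0, -0.0115, 0, -0.0724, 0.0003, 0.0082, 0, 0, -0.0115, 0, -0.0724, 0.0003, 0.0082, 0, 0, -0.0115, 0, -0.0724, 0.0003, 0.0082, 0, 0, -0.0115, 0, -0.0724, 0.0003, 0.0082, 0, 0, -0.0115, 0, -0.0724, 0.0003, 0.0082, 0, 0, -0.0115, 0, -0.0724, 0.0003, 0.0082, 0, 0])

```text
time_s: 30.18
tcp_pos: [0.4019, 0.3958, 0.0843]
ee_rot: [[0.94, -0.308, -0.147], [-0.304, -0.951, 0.052], [-0.155, -0.004, -0.988]]
wrist_force: [2.2, 2.5, -1.7]
gripper_width: 0.177
gripper_force: 30.0
```

Call:
drive_tool(steps=[-0.0115, 0, -0.0724, 0.0003, 0.0082, 0, 0, -0.0115, 0, -0.0724, 0.0003, 0.0082, 0, 0, -0.0115, 0, -0.0724, 0.0003, 0.0082, 0, 0, -0.0115, 0, -0.0724, 0.0003, 0.0082, 0, 0, -0.0115, 0, -0.0724, 0.0003, 0.0082, 0, 0, 0, 0, 0, 0, 0, 0, 0, 0, 0, 0, 0, 0, 0, 0])

```text
time_s: 30.77
tcp_pos: [0.3965, 0.355, 0.0839]
ee_rot: [[0.987, 0.049, -0.155], [0.048, -0.999, -0.006], [-0.155, -0.002, -0.988]]
wrist_force: [1.9, 0.3, -1.2]
gripper_width: 0.177
gripper_force: 30.0
```

```bash
python3 q.py
```

```text
r 0.11064560086756482 ang -177.42768040722925 handle(world) 182.8039570833777 [0.39646589 0.35503418 0.08389958] [ 1.9  0.3 -1.2] [ 0.12 -0.59  0.08] 30.7667 0.17665370117927637 [ 55.  26. -16.  -9. -54.  43.]
```

Call:
drive_tool(steps=[0.0137, 0, 0.0865, 0.0004, -0.0097, 0, 0, 0.0137, 0, 0.0865, 0.0004, -0.0097, 0, 0, 0, 0, 0, 0, 0, 0, 0, 0, 0, 0, 0, 0, 0, 0])

```text
time_s: 31.1
tcp_pos: [0.3962, 0.3738, 0.0831]
ee_rot: [[0.98, -0.123, -0.156], [-0.122, -0.992, 0.019], [-0.157, 0.0, -0.988]]
wrist_force: [-0.9, 0.2, -1.7]
gripper_width: 0.176
gripper_force: 30.0
```

```bash
python3 q.py;python3 e.py;python3 asc.py 180 0 320 90 2
```

```text
r 0.11160893293990524 ang 172.90445614233326 handle(world) 172.9313805016196 [0.39624582 0.37378642 0.08309817] [-0.9  0.2 -1.7] [-0.19 -0.2  -0.01] 31.1 0.1758419830018224 [ 56.  27. -15. -10. -53.  33.]
row 110 [230, 264]
row 125 [230, 264, 293]
row 140 [211, 230, 263, 269]
row 155 [211, 231, 263, 277]
col 240 [46, 73, 76, 81, 98]
col 249 [46, 81, 97]
==========-:=========+=++++=::::::::--=+++++++========:::==========..:
==========:=========+++++=:::::::::::::-++++++========-::-=========-.:
=========--=========+**+-::::::::::::::::+***+=========-::-=========::
========--=======++++**=::::::::::::::::::+**++++=======:::-=========:
=======--=======+++++*+:::::::::::::::::::-++++++++======:::=========-
=======-=========++++*-::::::::::::::::::::++==++++=+====-::-=========
======-=+++++++===++=-:::::::::::::::::::::++=====+++++=+=-::-========
=====-:-===++++++++++--::::::::::::::::::::=+=======++++++=:::-======-
===+=-::-=====+++++++=-:::::::::::::::::::-++++=+====+=++=-::-=======-
=======::-======+++++=-:::::::::::::::::::+*++++++=======-::-=========
========::-========+++==-:::::::::
[... 330 characters left out ...]
====-:-=================+++++++++++======--::-========-......
....:-========-:--=================+++++++++======-::-========-.......
......-========-::=====================+++++====--::-========-::::....
.......-========-:-======================+++===--::-========-:::::....
:.......-========-:-=-=============--======++=--::-========:::::::....
:........:========-:-========================--::=========::::::::....
:::.......:========-::---------------:-------:::=========:::::::::....
:::........:=========--=-----=-========================-::::::::::....
:::::.......:=========================================-:::::::::::....
::::::.......:=======================================-::::::::::::....
```

Call:
drive_tool(steps=[0, 0, 0, -0.0006, 0, -0.004, 0, 0, 0, 0, -0.0006, 0, -0.004, 0, 0, 0, 0, -0.0006, 0, -0.004, 0, 0, 0, 0, -0.0006, 0, -0.004, 0, 0, 0, 0, -0.0008, 0, -0.005, 0, 0, 0, 0, -0.0016, 0, -0.01, 0, 0, 0, 0, -0.0031, 0, -0.02, 0, 0, 0, 0, -0.0031, 0, -0.02, 0, 0, 0, 0, -0.0031, 0, -0.02, 0, 0, 0, 0, 0, 0, 0, 0])

```text
time_s: 31.98
tcp_pos: [0.3988, 0.3756, 0.1806]
ee_rot: [[0.981, -0.124, -0.148], [-0.121, -0.992, 0.027], [-0.15, -0.008, -0.989]]
wrist_force: [0.7, 1.3, -1.0]
gripper_width: 0.178
gripper_force: 30.0
```

```bash
python3 q.py;python3 e.py;python3 dog.py; python3 asc.py 60 0 400 200 4
```

```text
r 0.10933372344255497 ang 171.81867272871236 handle(world) 172.97271721668517 [0.398779   0.37555888 0.18061823] [ 0.7  1.3 -1. ] [-0.01 -0.31  0.01] 31.9833 0.1783464389704065 [ 56.  20.  -9.  -9. -65.  31.]
row 110 [204, 230, 264, 285]
row 125 [215, 230, 264, 271, 285, 295]
row 140 [201, 215, 231, 263, 279]
row 155 [231, 263, 272]
col 240 [21, 50, 64, 75, 81, 97]
col 249 [22, 26, 52, 68, 76, 81, 97]
0.058 [(-120, [122, 123, 124]), (-110, [124, 122, 126]), (-100, [71, 125, 124]), (-90, [58, 65, 126]), (-80, [57, 59, 124]), (-70, [55, 80, 121]), (-60, [60, 87, -1]), (-50, [-1, -1, -1]), (-40, [-1, -1, -1]), (-30, [-1, -1, -1]), (-20, [-1, -1, -1]), (-10, [-1, -1, -1]), (0, [-1, -1, -1]), (10, [-1, -1, -1]), (20, [-1, -1, -1]), (30, [-1, -1, -1]), (40, [100, -1, -1]), (50, [98, 58, 98]), (60, [57, 60, 94]), (70, [101, 137, 63]), (80, [128, 69, 119]), (90, [69, 125, 122]), (100, [90, 122, 125]), (110, [111, 120, 124]), (120, [114, 120, 122])]
0.062 [(-120, [122, 124, 125]), (-110, [128, 124, 125]), (-100, [94, 124, 125]), (-90, [61, 76, 127]), (-80, [57, 86, 122]), (-70, [58, 108, 122]
[... 2116 characters left out ...]
@@@@@@@@@@@@
@@@@@@@@@%%#*+==+*#%%*+++++++++++++++++++++-=======++*******###%%@@@@@@@@@@@@@@%%%##*
@@@@@@@@@@%%%%%#*+=++++++++++++++++++++++++-=----==+++*****************++==--::::::::
@@@@@@@@@@@@@%%%%%#+===++++++++++++++++++++==::::===========---.----.::::::::::::::::
@@@@@@@@@@@@@@@@@%%*+==++++++++++===-=-=-=--=::::==============:----.::::::::::::::::
@@@@@@@@@@%%%%%%%%##*==----------==========-=::::==============::--:..::::::---------
%%###***+====----============================-:::=-============::--:...::::::--------
---========================================--:..:--============::--:.....::::::::::::
===-=====-=================================--:..:--============::---:.....:::::::::::
```

The dog now points to +y, away from the box. I'll carry the spanner to the mat.

Call:
drive_tool(steps=[0, 0, 0, 0.003, 0.014, 0, 0, 0, 0, 0, 0.0063, 0.0288, -0.001, 0, 0, 0, 0, 0.0063, 0.0288, -0.001, 0, 0, 0, 0, 0.0063, 0.0288, -0.001, 0, 0, 0, 0, 0.0063, 0.0288, -0.001, 0, 0, 0, 0, 0.0063, 0.0288, -0.001, 0, 0, 0, 0, 0.0063, 0.0288, -0.001, 0, 0, 0, 0, 0.0063, 0.0288, -0.001, 0, 0, 0, 0, 0.0063, 0.0288, -0.001, 0, 0, 0, 0, 0.0063, 0.0288, -0.001, 0])

```text
time_s: 32.92
tcp_pos: [0.4212, 0.0928, 0.1735]
ee_rot: [[0.979, -0.125, -0.158], [-0.124, -0.992, 0.019], [-0.159, 0.001, -0.987]]
wrist_force: [-0.4, -0.5, -2.5]
gripper_width: 0.181
gripper_force: 30.0
```

Call:
drive_tool(steps=[0, 0, 0, 0.0063, 0.0288, -0.001, 0, 0, 0, 0, 0.0063, 0.0288, -0.001, 0, 0, 0, 0, 0.0063, 0.0288, -0.001, 0, 0, 0, 0, 0.0063, 0.0288, -0.001, 0, 0, 0, 0, 0.0063, 0.0288, -0.001, 0, 0, 0, 0, 0.0033, 0.0144, -0.001, 0, 0.0181, 0, 0.1141, 0, 0, 0, 0, 0.0181, 0, 0.1141, 0, 0, 0, 0, 0.0181, 0, 0.1141, 0, 0, 0, 0, 0.0181, 0, 0.1141, 0, 0, 0, 0])

```text
time_s: 33.75
tcp_pos: [0.4364, -0.0671, 0.1737]
ee_rot: [[0.818, -0.56, -0.134], [-0.553, -0.829, 0.088], [-0.16, 0.002, -0.987]]
wrist_force: [1.0, 1.4, -1.6]
gripper_width: 0.181
gripper_force: 30.0
```

Call:
drive_tool(steps=[0.0181, 0, 0.1141, 0, 0, 0, 0, 0.0181, 0, 0.1141, 0, 0, 0, 0, 0.0181, 0, 0.1141, 0, 0, 0, 0, 0.0181, 0, 0.1141, 0, 0, 0, 0, 0.0181, 0, 0.1141, 0, 0, 0, 0, 0.0181, 0, 0.1141, 0, 0, 0, 0, 0.0181, 0, 0.1141, 0, 0, 0, 0, 0.0181, 0, 0.1141, 0, 0, 0, 0, 0, 0, 0, 0, 0, 0, 0])

```text
time_s: 34.5
tcp_pos: [0.4357, -0.0669, 0.1739]
ee_rot: [[0.055, -0.998, -0.012], [-0.986, -0.057, 0.157], [-0.157, 0.004, -0.988]]
wrist_force: [0.6, 0.2, -2.7]
gripper_width: 0.181
gripper_force: 30.0
```

```bash
python3 q.py;python3 e.py
```

```text
r 0.43276941871380054 ang -99.48364052110163 handle(world) 93.21015962299623 [ 0.43569432 -0.06685462  0.17388646] [ 0.6  0.2 -2.7] [-0.35  0.12  0.03] 34.5 0.1810752830406116 [  6.   9. -25. -11. -56.   3.]
row 110 [230, 264, 297]
row 125 [230, 264, 296]
row 140 [231, 238, 263, 295]
row 155 [231, 246, 263, 293, 296]
col 240 [76, 81, 95, 97]
col 249 [76, 81, 95, 97]
```

Call:
drive_tool(steps=[0, 0, 0, 0.0041, 0, 0.0257, 0, 0, 0, 0, 0.0041, 0, 0.0257, 0, 0, 0, 0, 0.0041, 0, 0.0257, 0, 0, 0, 0, 0.0041, 0, 0.0257, 0, 0, 0, 0, 0.0041, 0, 0.0257, 0, 0, 0, 0, 0.0014, 0, 0.0089, 0, 0, 0, 0, 0.0014, 0, 0.0079, 0, 0, 0, 0, 0, 0, 0, 0])

```text
time_s: 35.22
tcp_pos: [0.4374, -0.0668, 0.027]
ee_rot: [[0.06, -0.998, -0.012], [-0.986, -0.061, 0.157], [-0.157, 0.003, -0.988]]
wrist_force: [-0.5, 0.6, -1.1]
gripper_width: 0.177
gripper_force: 30.0
```

Call:
drive_tool(steps=[0, 0, 0, 0, 0, 0, 0.4, 0, 0, 0, 0, 0, 0, 0.4, 0, 0, 0, 0, 0, 0, 0.4, 0, 0, 0, 0, 0, 0, 0.4, 0, 0, 0, -0.002, 0, -0.012, 0.4, 0, 0, 0, -0.005, 0, -0.03, 0.4, 0, 0, 0, -0.006, 0, -0.038, 0.4, 0, 0, 0, -0.006, 0, -0.038, 0.4, 0, 0, 0, -0.002, 0, -0.015, 0.4])

```text
time_s: 35.97
tcp_pos: [0.4405, -0.067, 0.1686]
ee_rot: [[0.062, -0.998, 0.001], [-0.986, -0.061, 0.156], [-0.156, -0.011, -0.988]]
wrist_force: [0.9, -0.7, -0.2]
gripper_width: 0.402
gripper_force: 0.0
```

```bash
python3 q.py;python3 e.py; python3 asc.py 140 0 340 260 3; python3 - <<'E'
from h import *
s=r.sense();print(s["ee_rot"].round(3))
E
```

```text
r 0.4321799055111606 ang -98.85281787994751 handle(world) 93.5979667684744 [ 0.44048891 -0.06703132  0.16855404] [ 0.9 -0.7 -0.2] [-0.31  0.03 -0.03] 35.9667 0.402138894370375 [  6.  10. -25. -11. -55.   4.]
row 110 [243, 248, 255, 260]
row 125 [243, 248, 255, 260]
row 140 [243, 248, 254, 260]
row 155 [243, 248, 254, 259]
col 240 [12, 14, 64, 72]
col 249 [12, 14, 64, 96, 104]
@@@@@@@@@@@@@@@@%...............===========:...............#@@#:===
@@@@@@@@@@@@@@@@@:............=#%%%%%%%%%%%#*..............@@@+-===
@@@@@@@@@@@@@@@@@:...........:%%%=========*%@+............:@@@====+
%%%@@@@@@@@@@@@@@-..........:%%%-..........#%%=...........=@@%-====
#######%%@@@@@@@@=.........:#%%=...........:%%%-..........+@@*-====
##########%@@@@@@+.........*%%=.............-%%%:.........#@@=-====
=*###########@@@@*........+%%+...............=%@#.........%@@-=====
:+*###########%@@#........+%%-...............:#%#........:@@%-=====
:++*############@%........:#%%-.............:#@%-........=@@*-=====
+++*##############.........:#%%-...........:#@%-.........+@@=======
++++*#############..........:#%%:........
[... 1915 characters left out ...]
:==============
#**#********#####*++++++++++++++++++===++++++++++++=-==============
%%######*####*****+++++++++++++++++++++++++++++++++-===============
#############*++**+++- .--=**+++++++++++++++++--: ::===============
########=---=**++***+     :##***+++++++++++++=     :===============
#######+     #*+####:     :#####*******++****=     .===============
:::::::.     :++###-      -@@@@@@@@@@@@@@@@@@*      .=====.........
              =+*+.       :@@@@@@@@@@@@@@@@@@+        -===         
             .-+:         :@@@@@@@@@@@@@@@@@@+         .=-..       
           .:::.          -%%%%@@@@@@@@@@@@@@#           :::.      
[[ 0.063 -0.998  0.004]
 [-0.986 -0.061  0.156]
 [-0.156 -0.014 -0.988]]
```

Call:
drive_tool(steps=[0, 0.0785, 0, 0, 0, 0, 0.35, 0, 0.0785, 0, 0, 0, 0, 0.35, 0, 0, 0.036, 0, 0, 0, 0.35, 0, 0, 0, -0.0348, 0.004, 0, 0.35, 0, 0, 0, -0.0348, 0.004, 0, 0.35, 0, 0, 0, -0.0348, 0.004, 0, 0.35, 0, 0, 0, -0.0348, 0.004, 0, 0.35, 0, 0, 0, -0.0348, 0.004, 0, 0.35, 0, 0, 0, -0.0348, 0.004, 0, 0.35, 0, 0, 0, -0.0348, 0.004, 0, 0.35])

```text
time_s: 36.85
tcp_pos: [0.4035, 0.1778, 0.1634]
ee_rot: [[0.024, -1.0, 0.001], [-1.0, -0.024, 0.002], [-0.002, -0.001, -1.0]]
wrist_force: [0.5, -0.0, 0.7]
gripper_width: 0.347
gripper_force: 0.0
```

Call:
drive_tool(steps=[0, 0, 0, -0.0348, 0.004, 0, 0.35, 0, 0, 0, -0.0348, 0.004, 0, 0.35, 0, 0, 0, -0.0348, 0.004, 0, 0.35, 0, 0, 0, 0, 0, 0, 0.35, 0, 0, 0, 0, 0, 0, 0.35])

```text
time_s: 37.27
tcp_pos: [0.3893, 0.2817, 0.163]
ee_rot: [[0.026, -1.0, 0.0], [-1.0, -0.026, 0.001], [-0.001, -0.0, -1.0]]
wrist_force: [0.6, -0.1, -0.1]
gripper_width: 0.353
gripper_force: 0.0
```

```bash
python3 e.py >/dev/null; python3 - <<'E'
from h import *
s=r.sense();print(s["tcp_pos"],s["ee_rot"].round(3),s["time_s"])
p=r.camera_params("wrist")
o=np.array([.491,.192]);t=np.radians(1.43);Rm=np.array([[np.cos(t),-np.sin(t)],[np.sin(t),np.cos(t)]])
for q in((-.0975,.037,.054),(-.0975,-.037,.054),(-.0575,-.115,.056),(-.0575,.115,.056)):
    print(q,pj(p,np.append(o+Rm@q[:2],q[2])).round(1))
E
python3 asc.py 120 0 400 240 4
```

```text
[0.38924786 0.28040736 0.16282855] [[ 0.025 -1.    -0.   ]
 [-1.    -0.025  0.   ]
 [-0.     0.    -1.   ]] 37.3167
(-0.0975, 0.037, 0.054) [245.5 135.9]
(-0.0975, -0.037, 0.054) [245.   41.2]
(-0.0575, -0.115, 0.056) [187.6 -82.3]
(-0.0575, 0.115, 0.056) [203.3 220.2]
++++++++++++++++++-.:%@@@@@@@@@@@@@================.::::::..:-::-:....
++++++++++++++++++=.:%@@@@@@@@@@@@@-====--=========.::::::..:-:-:.....
++++++++++++++++++=.:%@@@@@@@@@@@@@-==============-.:::::...--:-::....
++++++++++++++++++=..%@@@@@@@@@@@@@===============-.:::::..:--:-:.....
+++++++++++++++++----======++++++%@-==============:.:::::..:-:--:.....
+++++++++++++++++==::--====---=*+#@:==============..:::::..:-:-:......
+++++++++++++++++++:.+#%%%%#**+#*%%:==============.:::::...--:::......
+++++++++++++++++++:.*@@@@@%**+#*%%-==============.::::::.:::::.......
+++++++++++++++++++:.*@@@@@%+*+#*%%-=============-.:::::::::::........
+++++++++++++++++++:.+@@@@@%**+#*%#-=============-.:::::::::..........
+++++++++++++++++++:.+@@@@@%**+#*%#-=============:::::::::::::::::::::
+++++++++++++++++++-.=@@@@@%**+#*%#-=============
[... 812 characters left out ...]
-----------:.-+*********%-===================================
--------------------:.-+*********+:===================================
--------------------:.-+*********+-===================================
--------------------:.-=*********=-===================================
--------------------:.:=**++++++*+-===================================
-------------::-----:..-+++=+=+++--===================================
------------:::::::::..:+*+++++++--===================================
:::-:::--------:.....:==+++++++++--======-============================
----:...:-----:......#  ..+++++++--===:   -===========================
-::::.....---:......*-   .+++++++-====:    ===========================
```

```bash
python3 - <<'E'
import numpy as np,cv2
im=np.load("last.npz")["im"]
for r in (70,85,105):print(r,[f"{i}:{v}" for i,v in zip(range(222,264,1),cv2.cvtColor(im,cv2.COLOR_BGR2GRAY)[r,222:264])])
from h import *
w=np.load("last.npz");p=dict(camera_matrix=w["K"],extrinsics=w["E"])
for u in(236,240,243,246,250):print(u,bp("",(u,88),.054,1,p))
E
```

```text
70 ['222:239', '223:239', '224:240', '225:239', '226:239', '227:240', '228:241', '229:243', '230:222', '231:179', '232:179', '233:180', '234:181', '235:180', '236:180', '237:181', '238:181', '239:180', '240:157', '241:134', '242:148', '243:167', '244:182', '245:199', '246:216', '247:219', '248:202', '249:184', '250:170', '251:149', '252:154', '253:220', '254:239', '255:237', '256:238', '257:247', '258:197', '259:71', '260:56', '261:61', '262:97', '263:121']
85 ['222:239', '223:239', '224:239', '225:239', '226:239', '227:240', '228:241', '229:242', '230:220', '231:176', '232:175', '233:176', '234:176', '235:177', '236:177', '237:177', '238:178', '239:178', '240:156', '241:133', '242:148', '243:168', '244:182', '245:199', '246:218', '247:219', '248:201', '249:183', '250:168', '251:145', '252:178', '253:229', '254:238', '255:237', '256:239', '257:247', '258:190', '259:68', '260:67', '261:100', '262:115', '263:107']
105 ['222:239', '223:240', '224:239', '225:239', '226:239', '227:240', '228:240', '229:242', '230:220', '231:179', '232:178', '233:179', '234:180', '235:180', '236:180', '237:179', '238:181', '239:181', '240:158', '241:134', '242:148', '243:168', '244:183', '245:202', '246:217', '247:217', '248:200', '249:179', '250:163', '251:142', '252:211', '253:241', '254:238', '255:240', '256:246', '257:191', '258:62', '259:61', '260:103', '261:120', '262:121', '263:121']
236 [0.40152186 0.18901057 0.054     ]
240 [0.39821704 0.18892975 0.054     ]
243 [0.39573848 0.18886913 0.054     ]
246 [0.39325997 0.18880852 0.054     ]
250 [0.38995535 0.1887277  0.054     ]
```

Call:
drive_tool(steps=[0, 0, 0, 0.0307, -0.0005, 0, 0.35, 0, 0, 0, 0.0307, -0.0005, 0, 0.35, 0, 0, 0, 0.0307, -0.0006, 0, 0.35, 0, 0, 0, 0, 0, 0, 0.35, 0, 0, 0, 0, 0, 0.034, 0.35, 0, 0, 0, 0, 0, 0.034, 0.35, 0, 0, 0, 0, 0, 0.026, 0.35, 0, 0, 0, 0, 0, 0.015, 0.35, 0, 0, 0, 0, 0, 0, 0.35])

```text
time_s: 38.07
tcp_pos: [0.3918, 0.1855, 0.0512]
ee_rot: [[0.021, -1.0, -0.005], [-1.0, -0.021, -0.004], [0.004, 0.005, -1.0]]
wrist_force: [-0.1, -0.1, 1.1]
gripper_width: 0.349
gripper_force: 0.0
```

Call:
drive_tool(steps=[0, 0, 0, 0, 0, 0, 0, 0, 0, 0, 0, 0, 0, 0, 0, 0, 0, 0, 0, 0, 0, 0, 0, 0, 0, 0, 0, 0, 0, 0, 0, 0, 0, 0, 0, 0, 0, 0, 0, 0, 0, 0, 0, 0, 0, 0, 0, 0, 0])

```text
time_s: 38.65
tcp_pos: [0.3934, 0.1886, 0.0548]
ee_rot: [[0.023, -1.0, 0.001], [-1.0, -0.023, 0.002], [-0.002, -0.001, -1.0]]
wrist_force: [-5.1, 2.2, 6.4]
gripper_width: 0.101
gripper_force: 30.0
```

```bash
python3 - <<'E'
import numpy as np
N=14;ph=np.linspace(0,1.87,N+1);c=.155;h=.004
x=-c*np.cos(ph)+h*np.sin(ph);z=c*np.sin(ph)+h*np.cos(ph)
for i in range(N):print(i,"tool y %.4f tool z %.4f"%(-(x[i+1]-x[i]),-(z[i+1]-z[i])))
E
```

```text
0 tool y -0.0019 tool z -0.0206
1 tool y -0.0046 tool z -0.0202
2 tool y -0.0073 tool z -0.0194
3 tool y -0.0098 tool z -0.0182
4 tool y -0.0121 tool z -0.0168
5 tool y -0.0143 tool z -0.0150
6 tool y -0.0161 tool z -0.0130
7 tool y -0.0177 tool z -0.0107
8 tool y -0.0190 tool z -0.0082
9 tool y -0.0199 tool z -0.0056
10 tool y -0.0205 tool z -0.0029
11 tool y -0.0207 tool z -0.0002
12 tool y -0.0205 tool z 0.0026
13 tool y -0.0200 tool z 0.0053
```

Call:
drive_tool(steps=[0, 0, 0, 0, -0.0019, -0.0206, 0, 0, 0, 0, 0, -0.0046, -0.0202, 0, 0, 0, 0, 0, -0.0073, -0.0194, 0, 0, 0, 0, 0, -0.0098, -0.0182, 0, 0, 0, 0, 0, -0.0121, -0.0168, 0, 0, 0, 0, 0, -0.0143, -0.015, 0, 0, 0, 0, 0, -0.0161, -0.013, 0])

```text
time_s: 39.23
tcp_pos: [0.4574, 0.1896, 0.1791]
ee_rot: [[0.024, -1.0, -0.004], [-1.0, -0.024, 0.001], [-0.001, 0.004, -1.0]]
wrist_force: [-5.4, 2.3, 5.3]
gripper_width: 0.105
gripper_force: 30.0
```

Call:
drive_tool(steps=[0, 0, 0, 0, -0.0177, -0.0107, 0, 0, 0, 0, 0, -0.019, -0.0082, 0, 0, 0, 0, 0, -0.0199, -0.0056, 0, 0, 0, 0, 0, -0.0205, -0.0029, 0, 0, 0, 0, 0, -0.0207, -0.0002, 0, 0, 0, 0, 0, -0.0205, 0.0026, 0, 0, 0, 0, 0, -0.02, 0.0053, 0, 0, 0, 0, 0, 0, 0, 0, 0, 0, 0, 0, 0, 0, 0])

```text
time_s: 39.98
tcp_pos: [0.5993, 0.1921, 0.1973]
ee_rot: [[0.023, -1.0, 0.002], [-1.0, -0.023, -0.0], [0.0, -0.002, -1.0]]
wrist_force: [1.4, -2.5, 2.6]
gripper_width: 0.105
gripper_force: 30.0
```

```bash
python3 q.py; python3 e.py>/dev/null; python3 asc.py 100 0 400 260 4
```

```text
r 0.19161043542206338 ang -61.21945125894244 handle(world) 91.30100427668752 [0.59925202 0.19205917 0.19732819] [ 1.4 -2.5  2.6] [-0.89 -0.25 -0.01] 39.9833 0.10464774625782923 [ 33.  24.  -3.   0. -63. -31.]
%%%%%%%%%%%%%%%%%%%%%%%%%%%%%%%%%%%%%%%%+++++=+##%%%%#***##-+#+%@@@@@@@@@@@
%%%%%%%%%%%%%%%%%%%%%%%%%%%%%%%%%%%%%%%%+++++=+#@@@@@#***%@**%@@@@@@@@@@@@@
#####%####*#%%%%%%%%%%%%%%%%%##%%%%%%%%%+++++=+#@@@@@@#*%@@+#%@@@@@@@@@@@@@
=++*****#####******####%%%%%%%%%#%%%%%%%+++++++%@@@@@@#*%@@=%%@@@@@@@@@@@@@
------------===++++****######%%%##%%%%%#*+*++**#%@@@@@#*@@@=%%@@@@@@@@@@@@@
==========:::-==+==---------===+++*****++***##=--@@@@@##@@%+%@@@@@@@@@@@@@@
+*********===**#%@@%%%%%%##*****++===---=*=+#@=--@@@@@*#@@#*%@@@@@@@@@@@@@@
***####################*##*#######%%%%#*##=+----=@@@@%*#@%+##%@@@@@@@@@@@@@
==========-=--------==------=-===+====++**=+-----%@@%#*#=-=##=%@@@@@@@@@@@@
%%%%%%%%%%%%%%%%%%%%%%%%%%%%%%##%%###+++===+------=#****=+++++#############
%%%%%%%%%%%%%%%%%%%%%%%%%%%%%%%%%%%%%+----=+-------*==-=======-------------
%%%%%%%%%%%#%%%%%%%%%%##%%%%%%%%##%%%%%%++++-------****
[... 1144 characters left out ...]
--:-::-:---:....
-#%#%%%%%%#%%%%#%%%%%%%%%#%%%%%%%%#---:-=--:--:.:=-::::::::::::::::::-....:
-*%%%%%#%%%%%%%%%%%%%%%%%%###**+===-====+--:--:..:::::::::::::-------:....:
-===+%%%%%%%%%###**+++===-----------===-=--:::..:::::.........::::---:....-
-=---+*+++==-----------=======---==-==-++:::::.:.::-::::::::::::-=+=-.....-
==-----------=====-----==+++**#= ..-===:.  :::::.:--:---::::::-==++--....-*
++++=-====-====++++**###***++++.   ----.   ..::.::.:::-------=====-::....=#
#+++*++*+::::::::::::::........    ----.     .. .................=+-:....+%
====--::                           -==-.                          :-....-+@
  ....                       ..    ----    ..                      .....=*@
```

Call:
drive_tool(steps=[0, 0, 0, 0, 0, 0, 0.3, 0, 0, 0, 0, 0, 0, 0.3, 0, 0, 0, 0, 0, 0, 0.3, 0, 0, 0, 0, 0, 0, 0.3, 0, 0, 0, 0, 0, -0.03, 0.3, 0, 0, 0, 0, 0, -0.03, 0.3, 0, 0, 0, -0.0102, 0.0362, 0, 0.3, 0, 0, 0, -0.0102, 0.0362, 0, 0.3, 0, 0, 0, -0.0102, 0.0362, 0, 0.3, 0, 0, 0, 0, 0, 0, 0.3])

```text
time_s: 40.87
tcp_pos: [0.4829, 0.2212, 0.2569]
ee_rot: [[0.027, -1.0, -0.003], [-1.0, -0.027, 0.001], [-0.001, 0.003, -1.0]]
wrist_force: [0.3, 0.0, -0.1]
gripper_width: 0.301
gripper_force: 0.0
```

```bash
python3 e.py>/dev/null; python3 - <<'E'
from h import *
w=np.load("last.npz");print(w["t"],w["R"].round(3));cv2.imwrite("pics/w20.png",cv2.resize(w["im"],(800,600),interpolation=cv2.INTER_CUBIC))
E
```

```text
[0.48292828 0.22121781 0.25688819] [[ 0.027 -1.    -0.003]
 [-1.    -0.027  0.001]
 [-0.001  0.003 -1.   ]]
```

View pics/w20.png

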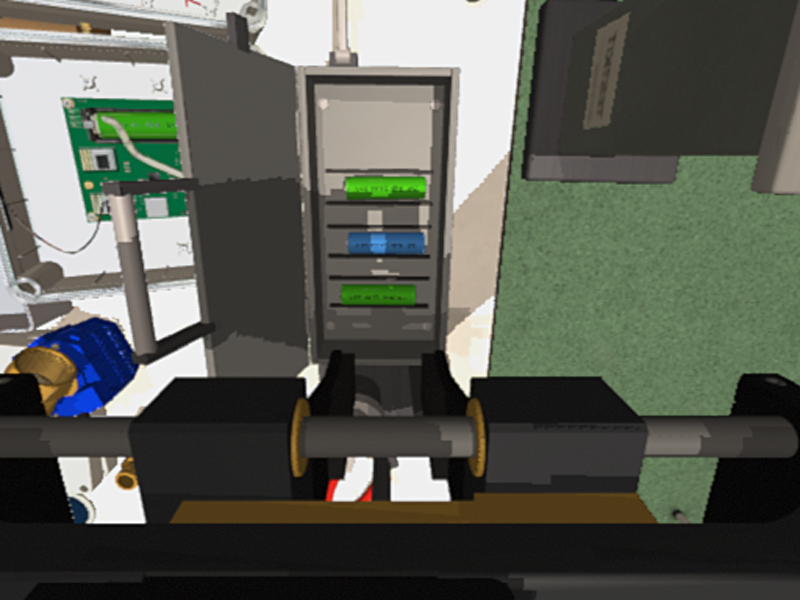

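The lid is back, and the lug at (238,30) lies well behind the stay at (342,20–60). The box holds three cells, at (385,188), (386,243) and (378,295). I'll compute the cell positions and move so that the knob is in view.

Call:
drive_tool(steps=[0, 0, 0, 0.0265, -0.0086, 0.0193, 0.4, 0, 0, 0, 0.0265, -0.0086, 0.0193, 0.4, 0, 0, 0, 0.0265, -0.0086, 0.0193, 0.4, 0, 0, 0, 0.0265, -0.0086, 0.0193, 0.4, 0, 0, 0, 0, 0, 0, 0.4, 0, 0, 0, 0, 0, 0, 0.4])

```text
time_s: 41.42
tcp_pos: [0.5257, 0.1144, 0.178]
ee_rot: [[0.021, -1.0, -0.002], [-1.0, -0.021, -0.001], [0.001, 0.002, -1.0]]
wrist_force: [0.8, 0.5, 0.3]
gripper_width: 0.398
gripper_force: 0.0
```

```bash
python3 - <<'E'
from h import *
w=np.load("last.npz");p=dict(camera_matrix=w["K"],extrinsics=w["E"])
o=np.array([.491,.192]);t=np.radians(1.43);Rm=np.array([[np.cos(t),-np.sin(t)],[np.sin(t),np.cos(t)]])
for n,(l,rr,v) in dict(a=(344,426,188),b=(347,425,243.5),c=(340,416,295)).items():
    q=[bp("",(u,v),.0155,1.5625,p) for u in(l,rr)];W=(q[0]+q[1])/2;print(n,W.round(4),"box",(Rm.T@(W[:2]-o)).round(4),"len",np.linalg.norm(q[0]-q[1]).round(4))
E
python3 e.py>/dev/null; python3 - <<'E'
from h import *
w=np.load("last.npz");p=dict(camera_matrix=w["K"],extrinsics=w["E"]);print(w["t"],r.sense()["gripper_width"],"knob exp",pj(p,[.5204,.0157,.044]),pj(p,[.5207,.0707,.044]))
E
python3 asc.py 180 20 330 190 2
```

```text
a [0.4858 0.1626 0.0155] box [-0.0059 -0.0293] len 0.0682
b [0.4838 0.2091 0.0155] box [-0.0067  0.0173] len 0.0673
c [0.4899 0.2557 0.0155] box [0.0005 0.0637] len 0.0679
[0.5257048  0.11435154 0.17799954] 0.39938901051155723 knob exp [255.57060261  82.96622296] [253.73483838 143.98671296]
%%++++=+###%@@@@@@@@@@@@@@@@@@@@@@@@@@@@@@@@@@@@@@@%:......................
%%++++=+###%@@@@@@@@@@@@@@@@@@@@@@@@@@@@@@@@@@@@@@@%:......................
%%+++==+*##@@@@@@@@@@@@@@@@@@@@@@@@@@@@@@@@@@@@@@@@%:......................
%%++++++###@@@@@@@@@@@@@@@@@@@@@@@@@@@@@@@@@@@@@@@@@-......................
%%*+++==*##@@@@@@@@@@@@@@@@@@@@@@@@@@@@@@@@@@@@@@@@@-......................
%%*++++=*##@@@@@@@@@@@@@@@@@@@@@@@@@@@@@@@@@@@@@@@@@-......................
%%*++++=###@@@@@@@@@@@@@@@@@@@@@@@@@@@@@@@@@@@@@@@@@-......................
%%*++++=##%@@@@@@@@@@@@@@@@@@@@@@@@@@@@@@@@@@@@@@@@%:......................
%%*+++==*#%@@@@@@@@@@@@@@@@@@@@@@@@@@@@@@@@@@@@@@@@%:......................
%%#+++==+##@@@@@@@@@@@@@@@@@@@@@@@@@@@@@@@@@@@@@@@@%:......................
%%#+++==+##@@@@@@@@@@@@@@@@@@@@@@@@@@@@@@@@@@@@@
[... 2063 characters left out ...]
--+*************
::.....++==::..::::::=-==::---::::::=+=::----::::::::=+======+++++++=----::
:::.......:::::::::::=-=+.:-===-----**+--------------+***************==-:..
:::......:::::::::::.--=+.:-==------**+--------------****************=--:..
:::...:::::::::::::::--=+.::--------+*+--------------***************=---:..
:::::::::::::::::::::--=+.::--------+*+--------------**************=----...
::::::::::::::::::::.--=+.::--------+*+-------------=***********+=------...
::::::::::::::::::::.--=+.::--------==--------------=*********=---------...
:::::::::::::::::::::--=+.::--------===-------------=******+=----------:...
:::::::::::::::::::::--=+.::--------===-------------=****+=------------:...
```

Call:
drive_tool(steps=[0, 0, 0, 0.0329, 0.0029, 0, 0.4, 0, 0, 0, 0.0329, 0.0029, 0, 0.4, 0, 0, 0, 0.0329, 0.0029, 0, 0.4, 0, 0, 0, 0, 0, 0, 0.4, 0, 0, 0, 0, 0, 0.033, 0.4, 0, 0, 0, 0, 0, 0.033, 0.4, 0, 0, 0, 0, 0, 0.033, 0.4, 0, 0, 0, 0, 0, 0.022, 0.4, 0, 0, 0, 0, 0, 0, 0.4, 0, 0, 0, 0, 0, 0, 0.4])

```text
time_s: 42.3
tcp_pos: [0.5198, 0.018, 0.0585]
ee_rot: [[0.025, -1.0, -0.0], [-1.0, -0.025, 0.0], [-0.0, 0.0, -1.0]]
wrist_force: [-0.1, 0.1, 0.2]
gripper_width: 0.4
gripper_force: 0.0
```

Call:
drive_tool(steps=[0, 0, 0, 0, 0, 0, 0, 0, 0, 0, 0, 0, 0, 0, 0, 0, 0, 0, 0, 0, 0, 0, 0, 0, 0, 0, 0, 0, 0, 0, 0, 0, 0, 0, 0, 0, 0, 0, 0, 0, 0, 0, 0, 0, 0, 0, 0, 0, 0])

```text
time_s: 42.88
tcp_pos: [0.5192, 0.0172, 0.059]
ee_rot: [[0.023, -1.0, 0.001], [-1.0, -0.023, 0.001], [-0.001, -0.001, -1.0]]
wrist_force: [-1.5, 1.5, 3.0]
gripper_width: 0.156
gripper_force: 30.0
```

Call:
drive_tool(steps=[0, 0, 0, -0.0016, 0, -0.0133, 0, 0, 0, 0, -0.0048, 0, -0.0125, 0, 0, 0, 0, -0.0077, 0, -0.011, 0, 0, 0, 0, -0.0102, 0, -0.0088, 0, 0, 0, 0, -0.012, 0, -0.0061, 0, 0, 0, 0, -0.0131, 0, -0.003, 0, 0, 0, 0, 0, 0, 0, 0, 0, 0, 0, 0, 0, 0, 0])

```text
time_s: 43.55
tcp_pos: [0.5182, 0.0672, 0.1143]
ee_rot: [[0.026, -1.0, 0.001], [-1.0, -0.026, 0.0], [-0.0, -0.001, -1.0]]
wrist_force: [-1.6, -2.4, 7.6]
gripper_width: 0.152
gripper_force: 30.0
```

Call:
drive_tool(steps=[0, 0, 0, 0, 0, 0, 0.3, 0, 0, 0, 0, 0, 0, 0.3, 0, 0, 0, 0, 0, 0, 0.3, 0, 0, 0, 0, 0, -0.02, 0.3, 0, 0, 0, 0, 0, -0.035, 0.3, 0, 0, 0, 0, 0, -0.035, 0.3, 0, 0, 0, -0.02, 0.03, 0, 0.3, 0, 0, 0, -0.02, 0.03, 0, 0.3, 0, 0, 0, -0.02, 0, 0, 0.3, 0, 0, 0, 0, 0, 0, 0.3])

```text
time_s: 44.38
tcp_pos: [0.4557, 0.1271, 0.2036]
ee_rot: [[0.027, -1.0, 0.002], [-1.0, -0.027, 0.002], [-0.002, -0.002, -1.0]]
wrist_force: [0.3, 0.8, -0.2]
gripper_width: 0.3
gripper_force: 0.0
```

```bash
python3 e.py>/dev/null; python3 - <<'E'
from h import *
w=np.load("last.npz");p=dict(camera_matrix=w["K"],extrinsics=w["E"]);print(w["t"],r.sense()["time_s"])
o=np.array([.491,.192]);t=np.radians(1.43);Rm=np.array([[np.cos(t),-np.sin(t)],[np.sin(t),np.cos(t)]])
for a in(1.2,1.47,1.57):
    print(a,pj(p,np.append(o+Rm@[.025,-.122-.055*np.cos(a)],.044+.055*np.sin(a))).round(1))
E
python3 asc.py 60 0 420 180 4
```

```text
[0.45568112 0.12706684 0.20357794] 44.4333
1.2 [174.4 106.9]
1.47 [174.7 124.7]
1.57 [175.2 131.4]
:::::::-*%%%%%%##%@@@@@@@@@@@@@@@@@@@@@-.............#==#........--=======================
::::::::+%%%%%%##%@@@@@@@@@@@@@@@@@@@@@-.............#==#........=-=======================
:::::-::=%%%%%%##%@@@@@@@@@@@@@@@@@@@@@=.............*+=#........--==============-========
=-::::-==%%%%%%%#%@@@@@@@@@@@@@@@@@@@@@+.............**+%:.......:-====--------=====-==---
-=++-::++#%%%%%%*%@@@@@@@@@@@@@@@@@@@@@*.............+%%%:.......:====..::::::::::::::.:::
:::=+++=-*%%%%%%*#@@@@@@@@@@@@@@@@@@@@@*.............+%%%:.......:===-.:::::::::::::..::::
::::---=+*#%%%%%*##@%%@@@@@@@@@@@@@@@@@#.............=%%%:.......-===-.:::::::::.::::.::..
:::::::::=##*#%%*##**##%%@@@@@@@@@@@@@@#.............-%%%-:::::::-===:.:::::...:----:.....
=----:--+*%%%%##*####%%%#@%%%@@@@@@@@@@@%%%%%%%%%%%%%*%%%%@@@@@@#-===..:::::..:--:-:......
%%%%%%%%%%%%%%%%##**#**##@@%%@@@@@@@@@@@@@@@@@@@@@@@*%#=+%%@@@@@+====.::::::..:--:-:......
%%%%%%%%%%%%%%%%%#%@@@@@@@@@@@@@@@@@@@@@@@@@@@@@@@@@%*%%%%@@@@@@+===-.:::::...:-:--:......

[... 573 characters left out ...]
:::.:::.+**#****#######**###%@@@@@@@====:::::::::::::..........
%%%%%%%%%%-:..#*+**++===+--:::-::::::-==-:::::::===-+**@@@@@@@@-===.:=---------:::::......
%*%%%%%##*:...::::.:::::=-..:--------:--------===-:-+**@@@@@@@%-===:-----------------:::::
+==--::::::::::::::::::.--..:-=---------------***=:-+**@@@@@@@*-==========================
---::::::::::::::::::::.--...:----------------**+-:-+*#@@@@@%#============================
----:::::::::::::::::::::-...:----------------**+-:-+*#@@@%#**-===========================
----:::::::::::::::::::::-:..:----------------++=-:-+*#@%#****-===========================
----:::::::::::::::::::::-:..:--------------------:-+*##******-===========================
```

```bash
python3 - <<'E'
from h import *
w=np.load("last.npz");p=dict(camera_matrix=w["K"],extrinsics=w["E"]);g=cv2.cvtColor(w["im"],cv2.COLOR_BGR2GRAY)
for v in range(96,150,3):print(v,g[v,156:200:2])
o=np.array([.491,.192]);t=np.radians(1.43);Rm=np.array([[np.cos(t),-np.sin(t)],[np.sin(t),np.cos(t)]])
for a in(1.25,1.4,1.5):
    c=lambda dy,dz:pj(p,np.append(o+Rm@[.025,-.122-.055*np.cos(a)+dy],.044+.055*np.sin(a)+dz)).round(1)
    th=np.linspace(0,6.28,40);E=[c(.009*np.cos(q),.009*np.sin(q))[1] for q in th];print(a,min(E),max(E))
E
```

```text
96 [239 240 239 239 240 240 239 239 240 240 240 239 239 239 239 239 240 239
 239 240 239 240]
99 [239 239 240 239 239 239 240 241 219 177 179 219 237 235 239 240 239 239
 239 240 239 239]
102 [239 239 239 239 239 239 240 242 176 177 178 176 177 179 175 225 240 239
 239 240 239 239]
105 [240 240 240 240 241 241 240 244 170 168 169 168 169 168 176 226 240 240
 239 239 239 239]
108 [182 180 179 178 176  54  17  19  21  22  19  19  21   8  72 222 242 239
 239 239 239 239]
111 [179 179 177 179 160  37  33  33  33  30  31  32  31  17  23 165 241 240
 239 239 239 239]
114 [179 177 179 181 147  43  44  44  42  42  41  40  39  17  10 145 178 225
 243 241 240 239]
117 [180 180 180 180 151  37  41  42  43  42  42  41  41  21   4 112 181 179
 176 175 241 241]
120 [180 180 181 181 186  41  31  33  35  36  35  37  37  24   7  43  63 132
 140 159 179 180]
123 [177 177 178 178 181  81   9  16  16  17  29  31  30  25   9  45  56  61
  87  63 100  97]
126 [177 178 179 178 180 156  40  20  21  22  14  17  11  11  16  53  55  64
  98  49  47  31]
129 [177 177 179 179 181 179 148  95 114 113 109 113  70  60  80  62  61  58
  90  50  49  38]
132 [182 173 148  85  48  42  45  46  48  49  48  48  52  53  57  59  52  53
  53  46  45  39]
135 [119  87  95  72  97  97  97  97  99  99  98  99  98  98  98  85  75  76
  76  77  77  78]
138 [133  90  94  76  89  91  90  90  90  90  91  90  91  91  91  91  90  91
  92  92  91  91]
141 [119  91  94  83  38  38  37  39  36  68  75  74  73  74  75  75  76  75
  75  74  76  75]
144 [ 93  97  92  88  38  39  40  40  40  67  79  96 105  79  79  80  79  80
  80  81  81  80]
147 [ 72  96  93  91  38  40  41  40  39  65  89 115 125 115  93  94  93  94
  94  95  95  95]
1.25 98.9 121.1
1.4 108.9 130.9
1.5 115.7 137.6
```

Call:
drive_tool(steps=[0, 0, 0, 0.0311, -0.0206, 0, 0, 0, 0, 0, 0.0311, -0.0206, 0, 0, 0, 0, 0, 0.0311, -0.0206, 0, 0, 0, 0, 0, 0, 0, 0.031, 0, 0, 0, 0, 0, 0, 0.031, 0, 0, 0, 0, 0, 0, 0.031, 0, 0, 0, 0, 0, 0, 0, 0, 0, 0, 0, -0.006, 0, 0, 0, 0, 0, 0, -0.006, 0, 0, 0, 0, 0, 0, -0.0055, 0, 0, 0])

```text
time_s: 45.27
tcp_pos: [0.5216, 0.0516, 0.1122]
ee_rot: [[0.024, -1.0, 0.004], [-1.0, -0.024, 0.002], [-0.001, -0.004, -1.0]]
wrist_force: [0.4, -0.5, 0.9]
gripper_width: 0.007
gripper_force: 0.4
```

Call:
drive_tool(steps=[0, 0, 0, 0, 0, 0, 0, 0, 0, 0, 0, 0, 0, 0])

```text
time_s: 45.43
tcp_pos: [0.521, 0.0518, 0.1117]
ee_rot: [[0.025, -1.0, 0.003], [-1.0, -0.025, 0.002], [-0.002, -0.004, -1.0]]
wrist_force: [-0.8, -0.4, -0.4]
gripper_width: 0.005
gripper_force: 0.0
```

Call:
drive_tool(steps=[0, 0, 0, 0.012, 0, 0, 0, 0, 0, 0, 0, 0, -0.03, 0.1, 0, 0, 0, 0, 0, -0.035, 0.35, 0, 0, 0, 0, 0, -0.03, 0.35, 0, 0, 0, -0.03, 0.022, 0, 0.35, 0, 0, 0, -0.03, 0.022, 0, 0.35, 0, 0, 0, -0.03, 0.022, 0, 0.35, 0, 0, 0, 0, 0, 0, 0.35])

```text
time_s: 46.1
tcp_pos: [0.4496, 0.1295, 0.2061]
ee_rot: [[0.028, -1.0, 0.001], [-1.0, -0.028, 0.003], [-0.003, -0.001, -1.0]]
wrist_force: [-0.0, -0.4, 0.3]
gripper_width: 0.341
gripper_force: 0.0
```

```bash
python3 e.py>/dev/null; python3 - <<'E'
from h import *
w=np.load("last.npz");p=dict(camera_matrix=w["K"],extrinsics=w["E"]);g=cv2.cvtColor(w["im"],cv2.COLOR_BGR2GRAY)
print(w["t"],w["R"].round(3),r.sense()["time_s"],r.sense()["joints"].round(0))
o=np.array([.491,.192]);t=np.radians(1.43);Rm=np.array([[np.cos(t),-np.sin(t)],[np.sin(t),np.cos(t)]])
for a in(1.3,1.4,1.5,1.6):
    c=lambda dy,dz:pj(p,np.append(o+Rm@[.025,-.122-.055*np.cos(a)+dy],.044+.055*np.sin(a)+dz)).round(1)
    th=np.linspace(0,6.28,40);E=np.array([c(.009*np.cos(q),.009*np.sin(q)) for q in th]);print(a,E.min(0),E.max(0))
u=int(E[:,0].mean())
for v in range(int(E[:,1].min())-25,int(E[:,1].max())+10,3):print(v,g[v,u-16:u+16:3])
E
```

```text
[0.44962537 0.12949763 0.20614317] [[ 0.028 -1.     0.001]
 [-1.    -0.028  0.003]
 [-0.003 -0.001 -1.   ]] 46.15 [ 36.   9. -24.  -0. -58. -34.]
1.3 [164.8  98.8] [170.7 120.9]
1.4 [164.9 105.5] [170.8 127.4]
1.5 [165.3 112.3] [171.1 134. ]
1.6 [165.8 119. ] [171.6 140.5]
94 [240 239 239 239 239 239 239 239 239 239 239]
97 [239 239 239 239 240 239 239 240 239 239 240]
100 [239 239 239 239 240 239 239 239 239 239 239]
103 [239 239 240 239 239 239 239 239 239 240 240]
106 [236 236 236 236 234 240 240 240 240 240 239]
109 [178 179 177 176 176 179 179 179 179 217 242]
112 [177 178 179 176 178 177 178 177 177 177 173]
115 [180 179 178 178 177 178 177 175 177 179 181]
118 [179 180 179 178 169 168 171 172 174  95  89]
121 [177 179 181  18  12  15  13  13   7  55  57]
124 [178 179 164  15  18  21  20  18  13  25  56]
127 [177 180 162  20  25  25  25  26  10  14  56]
130 [141  67  51  22  27  30  30  32   9  10  55]
133 [ 99  96 103  18  19  20  25  27  12  15  76]
136 [110  94  55  14  15  19  15  15  16  23  71]
139 [124  95  42  30  11  12  16  17  11  58  74]
142 [124  92  50  40  41  41  76 103 122  94  94]
145 [116  92  60  40  40  38  74 114 125  94  94]
148 [117  91  66  40  38  40  70  75  94  94  93]
```

The stay is now at its stop (about 1.6 rad). Next are the cells. I'll turn the tool 90° with the camera on the robot side.

Call:
drive_tool(steps=[0, 0, 0.121, 0, 0, 0, 0.35, 0, 0, 0.121, 0, 0, 0, 0.35, 0, 0, 0.121, 0, 0, 0, 0.35, 0, 0, 0.121, 0, 0, 0, 0.35, 0, 0, 0.121, 0, 0, 0, 0.35, 0, 0, 0.121, 0, 0, 0, 0.35, 0, 0, 0.121, 0, 0, 0, 0.35, 0, 0, 0.121, 0, 0, 0, 0.35, 0, 0, 0.121, 0, 0, 0, 0.35, 0, 0, 0.121, 0, 0, 0, 0.35])

```text
time_s: 46.98
tcp_pos: [0.4529, 0.126, 0.2054]
ee_rot: [[-0.93, -0.368, 0.001], [-0.368, 0.93, 0.001], [-0.001, 0.001, -1.0]]
wrist_force: [0.4, -0.1, -0.0]
gripper_width: 0.353
gripper_force: 0.0
```

Call:
drive_tool(steps=[0, 0, 0.121, 0, 0, 0, 0.35, 0, 0, 0.121, 0, 0, 0, 0.35, 0, 0, 0.121, 0, 0, 0, 0.35, 0, 0, 0, -0.0121, 0.0262, 0, 0.35, 0, 0, 0, -0.0121, 0.0262, 0, 0.35, 0, 0, 0, -0.0121, 0.0262, 0, 0.35, 0, 0, 0, 0, 0, 0, 0.35, 0, 0, 0, 0, 0, 0, 0.35])

```text
time_s: 47.65
tcp_pos: [0.4878, 0.2064, 0.2049]
ee_rot: [[-1.0, -0.021, -0.0], [-0.021, 1.0, 0.0], [0.0, 0.0, -1.0]]
wrist_force: [0.1, 0.3, -0.1]
gripper_width: 0.346
gripper_force: 0.0
```

```bash
cat > go.py <<'E'
from h import *
import sys
T=np.array([float(x) for x in sys.argv[1:4]]);s=r.sense();x=s["ee_rot"][:,0]
print(s["tcp_pos"].round(4),"tool delta",(s["ee_rot"].T@(T-s["tcp_pos"])).round(4),"yaw",np.degrees(np.arctan2(x[1],x[0])).round(2),s["time_s"],s["joints"].round(0))
E
python3 go.py .4838 .2091 .0305; python3 e.py >/dev/null; python3 - <<'E'
from h import *
w=np.load("last.npz");im=w["im"];p=dict(camera_matrix=w["K"],extrinsics=w["E"])
hsv=cv2.cvtColor(im,cv2.COLOR_BGR2HSV)
for n,lo,hi in(("g",(40,120,60),(80,255,255)),("b",(98,90,60),(125,255,255))):
    m=cv2.inRange(hsv,lo,hi);k,l,st,c=cv2.connectedComponentsWithStats(m)
    for i in range(1,k):
        if st[i,4]>150:
            W=bp("",c[i],.018,1,p);print(n,st[i],c[i].round(1),W.round(4))
E
```

```text
[0.4878 0.2064 0.2049] tool delta [0.0039 0.0027 0.1744] yaw -178.78 47.65 [  40.   15.  -16.   -0.  -59. -129.]
g [201 144  19  56 854] [210.4 171.3] [0.4851 0.1615 0.018 ]
g [281 150  18  55 821] [289. 177.] [0.4902 0.2543 0.018 ]
g [  48  293   37   42 1013] [ 65.6 316.1] [ 0.6958 -0.044   0.018 ]
b [242 144  16  56 829] [249.9 171. ] [0.4839 0.2079 0.018 ]
```

Call:
drive_tool(steps=[0, 0, 0, 0.0039, 0.0015, 0.035, 0.35, 0, 0, 0, 0, 0, 0.04, 0.35, 0, 0, 0, 0, 0, 0.04, 0.35, 0, 0, 0, 0, 0, 0.03, 0.35, 0, 0, 0, 0, 0, 0.02, 0.35, 0, 0, 0, 0, 0, 0.0094, 0.35, 0, 0, 0, 0, 0, 0, 0.35, 0, 0, 0, 0, 0, 0, 0, 0, 0, 0, 0, 0, 0, 0, 0, 0, 0, 0, 0, 0, 0])

```text
time_s: 48.53
tcp_pos: [0.4836, 0.2078, 0.0318]
ee_rot: [[-1.0, -0.021, 0.002], [-0.021, 1.0, 0.002], [-0.002, 0.002, -1.0]]
wrist_force: [-0.6, 0.0, 1.2]
gripper_width: 0.204
gripper_force: 30.0
```

Call:
drive_tool(steps=[0, 0, 0, 0, 0, 0, 0, 0, 0, 0, 0, 0, 0, 0, 0, 0, 0, 0, 0, -0.015, 0, 0, 0, 0, 0, 0, -0.035, 0, 0, 0, 0, 0, 0, -0.04, 0, 0, 0, 0, 0, 0, -0.04, 0, 0, 0, 0, 0, 0, -0.02, 0, 0, 0, 0, 0, 0, 0, 0])

```text
time_s: 49.2
tcp_pos: [0.4854, 0.2096, 0.1867]
ee_rot: [[-1.0, -0.022, 0.01], [-0.022, 1.0, 0.008], [-0.01, 0.007, -1.0]]
wrist_force: [1.0, 0.5, 0.5]
gripper_width: 0.207
gripper_force: 30.0
```

```bash
python3 go.py .4451 -.3405 .15
```

```text
[0.4854 0.2096 0.1867] tool delta [ 0.0529 -0.5493  0.0321] yaw -178.73 49.2 [  41.   15.  -18.    0.  -56. -130.]
```

Call:
drive_tool(steps=[0, 0, 0, 0.0033, -0.0366, 0, 0, 0, 0, 0, 0.0033, -0.0366, 0, 0, 0, 0, 0, 0.0033, -0.0366, 0, 0, 0, 0, 0, 0.0033, -0.0366, 0, 0, 0, 0, 0, 0.0033, -0.0366, 0, 0, 0, 0, 0, 0.0033, -0.0366, 0, 0, 0, 0, 0, 0.0033, -0.0366, 0, 0, 0, 0, 0, 0.0033, -0.0366, 0, 0, 0, 0, 0, 0.0033, -0.0366, 0, 0, 0, 0, 0, 0.0033, -0.0366, 0, 0])

```text
time_s: 50.03
tcp_pos: [0.4566, -0.1603, 0.1797]
ee_rot: [[-1.0, -0.021, -0.001], [-0.021, 1.0, 0.001], [0.001, 0.001, -1.0]]
wrist_force: [1.5, 0.8, -0.4]
gripper_width: 0.202
gripper_force: 30.0
```

Call:
drive_tool(steps=[0, 0, 0, 0.0033, -0.0366, 0, 0, 0, 0, 0, 0.0033, -0.0366, 0, 0, 0, 0, 0, 0.0033, -0.0366, 0, 0, 0, 0, 0, 0.0033, -0.0366, 0, 0, 0, 0, 0, 0.0033, -0.0366, 0, 0, 0, 0, 0, 0, 0, 0, 0, 0, 0, 0, 0, 0, 0, 0])

```text
time_s: 50.62
tcp_pos: [0.4439, -0.3434, 0.1787]
ee_rot: [[-1.0, -0.017, -0.002], [-0.017, 1.0, 0.002], [0.002, 0.002, -1.0]]
wrist_force: [-0.2, 0.7, -0.3]
gripper_width: 0.208
gripper_force: 30.0
```

```bash
python3 e.py>/dev/null; python3 - <<'E'
from h import *
w=np.load("last.npz");p=dict(camera_matrix=w["K"],extrinsics=w["E"])
print(w["t"],w["R"].round(3),r.sense()["joints"].round(0),r.sense()["gripper_width"])
for q in((.495,-.27),(.495,-.41),(.4,-.27),(.4,-.41)):print(q,pj(p,[*q,.034]).round(0))
E
python3 asc.py 100 60 420 290 4
```

```text
[ 0.44393768 -0.34338065  0.1787109 ] [[-1.    -0.017 -0.002]
 [-0.017  1.     0.002]
 [ 0.002  0.002 -1.   ]] [-21.  19. -14.  -0. -57. -68.] 0.2097991546086106
(0.495, -0.27) [315. 230.]
(0.495, -0.41) [187. 228.]
(0.4, -0.27) [323. 143.]
(0.4, -0.41) [182. 141.]
+=================-===========**+-==============================================
=====+============-===========*#*--=============================================
====+=============-==========-+##=---===-==============-========================
  .-==-:::::--+****++++=-------*#*-------====--===-=============================
::===:  ::::::*##***-+*+-:.....:--:.................      ...:-=================
======. .:====+==+*=-++=#*=---==##+-====================----:.  .===============
=======-. .:---::-==+++##+=====-*#*============================.  -=============
---------:.  .::-----===--------=**=---=========================: .=============
%%%%%%%%%##%+: .=###########********+++**++++++======+++======---  ===-==-::::::
@@@@@@@@@@@@@@#=..=#@@@@@@@@@@@@@@@@@@@@@@%%@@@@@@@@@@@@@@@@@@@@%  %%%%%%+======
@@@@@@@@@@@@@@@@%+:=++++
[... 1057 characters left out ...]
*:   .:-::--:   .+++=---+%@@@@@@%****##***********%@
####%%#+*%%%%%%*****##*+*****    .:-----:    +*******%%%%%%#****************#%@@
====*-                    .-.    .::::::.     -:                    .+*****#@@@@
===:.                            .::::::.                             -+**%@@@@@
=-.                      .:.     .:::::::      ::                      .:*%@@@@@
:                        -:......:.:..:::......:-                        .:=====
.........................=::-------------------:=..........................:----
::::::::.................+:---------------------+.........................:-----
::::::::.................+:---------------------+:........................:-----
```

```bash
python3 - <<'E'
from h import *
w=np.load("last.npz");p=dict(camera_matrix=w["K"],extrinsics=w["E"]);g=cv2.cvtColor(w["im"],cv2.COLOR_BGR2GRAY).astype(int)
for v in(150,160,170):
    print(v,[(u,g[v,u]) for u in range(172,325) if abs(g[v,u]-g[v,u-1])>12])
for u in(200,215,248,285,300):
    print("col",u,[(v,g[v,u]) for v in range(125,155) if abs(g[v,u]-g[v-1,u])>12])
for u,v in((229,150),(265,150),(229,170),(265,170)):print(u,v,bp("",(u,v),.029,1,p).round(4))
for u,v in((180,150),(317,150),(248,140)):print(u,v,bp("",(u,v),.034,1,p).round(4))
E
```

```text
150 [(177, np.int64(198)), (178, np.int64(172)), (180, np.int64(134)), (181, np.int64(63)), (182, np.int64(115)), (183, np.int64(151)), (184, np.int64(165)), (220, np.int64(164)), (228, np.int64(116)), (229, np.int64(55)), (230, np.int64(39)), (231, np.int64(56)), (232, np.int64(128)), (233, np.int64(160)), (265, np.int64(139)), (266, np.int64(91)), (267, np.int64(48)), (268, np.int64(69)), (269, np.int64(129)), (270, np.int64(158)), (315, np.int64(115)), (316, np.int64(54)), (317, np.int64(116)), (318, np.int64(153)), (320, np.int64(177)), (321, np.int64(227))]
160 [(177, np.int64(196)), (178, np.int64(171)), (180, np.int64(137)), (181, np.int64(64)), (183, np.int64(127)), (184, np.int64(153)), (185, np.int64(167)), (220, np.int64(161)), (228, np.int64(96)), (229, np.int64(43)), (231, np.int64(69)), (232, np.int64(131)), (233, np.int64(156)), (264, np.int64(139)), (265, np.int64(90)), (266, np.int64(44)), (267, np.int64(64)), (268, np.int64(130)), (269, np.int64(156)), (313, np.int64(138)), (314, np.int64(87)), (316, np.int64(135)), (317, np.int64(153)), (319, np.int64(185)), (320, 
[... 780 characters left out ...]
38, np.int64(181)), (140, np.int64(140)), (141, np.int64(115)), (142, np.int64(178))]
col 248 [(138, np.int64(95)), (140, np.int64(159)), (142, np.int64(132)), (143, np.int64(102)), (144, np.int64(155))]
col 285 [(140, np.int64(172)), (141, np.int64(100)), (142, np.int64(144)), (146, np.int64(157))]
col 300 [(141, np.int64(186)), (142, np.int64(99)), (143, np.int64(147)), (144, np.int64(164)), (145, np.int64(151)), (146, np.int64(135)), (148, np.int64(156))]
229 150 [ 0.4092 -0.3636  0.029 ]
265 150 [ 0.4087 -0.3269  0.029 ]
229 170 [ 0.4302 -0.3637  0.029 ]
265 170 [ 0.4296 -0.3262  0.029 ]
180 150 [ 0.4092 -0.4125  0.034 ]
317 150 [ 0.4071 -0.2749  0.034 ]
248 140 [ 0.3982 -0.3444  0.034 ]
```

Call:
drive_tool(steps=[0, 0, 0.08, 0, 0, 0, 0, 0, 0, 0, -0.0033, -0.0024, 0.03, 0, 0, 0, 0, 0, 0, 0.035, 0, 0, 0, 0, 0, 0, 0.03, 0, 0, 0, 0, 0, 0, 0.02, 0, 0, 0, 0, 0, 0, 0.0105, 0, 0, 0, 0, 0, 0, 0, 0, 0, 0, 0, 0, 0, 0, 0.25, 0, 0, 0, 0, 0, 0, 0.25, 0, 0, 0, 0, 0, 0, 0.25])

```text
time_s: 51.5
tcp_pos: [0.4493, -0.3447, 0.0563]
ee_rot: [[-0.998, 0.058, 0.003], [0.058, 0.998, -0.0], [-0.003, -0.0, -1.0]]
wrist_force: [0.5, 0.1, -0.4]
gripper_width: 0.243
gripper_force: 0.0
```

Call:
drive_tool(steps=[0, 0, 0, 0, 0, -0.02, 0.25, 0, 0, 0, 0, 0, -0.035, 0.25, 0, 0, 0, 0, 0, -0.04, 0.3, 0, 0, 0, 0, 0, -0.035, 0.35, 0, 0, 0, 0, 0, 0, 0.35])

```text
time_s: 51.92
tcp_pos: [0.4524, -0.3472, 0.1946]
ee_rot: [[-0.998, 0.057, 0.016], [0.057, 0.998, -0.009], [-0.016, -0.008, -1.0]]
wrist_force: [2.3, -0.3, 0.5]
gripper_width: 0.331
gripper_force: 0.0
```

```bash
cat > cells.py <<'E'
from h import *
import sys
z=float(sys.argv[1]);s=r.sense();p=r.camera_params("wrist");im=r.capture("wrist");hsv=cv2.cvtColor(im,cv2.COLOR_BGR2HSV)
x=s["ee_rot"][:,0];print(s["tcp_pos"].round(4),"yaw",np.degrees(np.arctan2(x[1],x[0])).round(2),s["time_s"])
for n,lo,hi in(("g",(40,120,60),(80,255,255)),("b",(98,90,60),(125,255,255))):
    k,l,st,c=cv2.connectedComponentsWithStats(cv2.inRange(hsv,lo,hi))
    for i in range(1,k):
        if st[i,4]>250:
            (cx,cy),wh,a=cv2.minAreaRect(np.argwhere(l==i)[:,::-1].astype(np.float32));print(n,st[i],np.round(wh),round(a),bp("",(cx,cy),z,1,p).round(4))
E
python3 cells.py .036; python3 go.py .4851 .1615 .19
```

```text
[ 0.4524 -0.3472  0.1946] yaw 176.74 51.9167
b [245 146  17  61 952] [60. 16.] 90 [ 0.4501 -0.3436  0.036 ]
[ 0.4508 -0.346   0.1909] tool delta [-0.0047  0.5086 -0.0011] yaw 176.67 51.9667 [-21.  19. -12.   0. -58. -72.]
```

Call:
drive_tool(steps=[0, 0, -0.083, 0, 0, 0, 0.35, 0, 0, 0, -0.0022, 0.0362, 0, 0.35, 0, 0, 0, -0.0022, 0.0362, 0, 0.35, 0, 0, 0, -0.0022, 0.0362, 0, 0.35, 0, 0, 0, -0.0022, 0.0362, 0, 0.35, 0, 0, 0, -0.0022, 0.0362, 0, 0.35, 0, 0, 0, -0.0022, 0.0362, 0, 0.35, 0, 0, 0, -0.0022, 0.0362, 0, 0.35, 0, 0, 0, -0.0022, 0.0362, 0, 0.35, 0, 0, 0, -0.0022, 0.0362, 0, 0.35])

```text
time_s: 52.8
tcp_pos: [0.4594, -0.0169, 0.1851]
ee_rot: [[-1.0, -0.024, 0.0], [-0.024, 1.0, 0.001], [-0.0, 0.001, -1.0]]
wrist_force: [0.9, -0.3, 0.7]
gripper_width: 0.347
gripper_force: 0.0
```

Call:
drive_tool(steps=[0, 0, 0, -0.0022, 0.0362, 0, 0.35, 0, 0, 0, -0.0022, 0.0362, 0, 0.35, 0, 0, 0, -0.0022, 0.0362, 0, 0.35, 0, 0, 0, -0.0022, 0.0362, 0, 0.35, 0, 0, 0, -0.0022, 0.0362, 0, 0.35, 0, 0, 0, 0, 0, 0, 0.35, 0, 0, 0, 0, 0, 0, 0.35, 0, 0, 0, 0, 0, 0, 0.35])

```text
time_s: 53.47
tcp_pos: [0.4661, 0.1624, 0.1848]
ee_rot: [[-1.0, -0.025, -0.001], [-0.025, 1.0, 0.0], [0.001, 0.0, -1.0]]
wrist_force: [-0.1, -0.7, 0.4]
gripper_width: 0.35
gripper_force: 0.0
```

```bash
python3 cells.py .018;python3 go.py .4697 .1611 .031
```

```text
[0.4661 0.1624 0.1848] yaw -178.59 53.4667
g [240 168  16  57 862] [56. 15.] 90 [0.4865 0.1616 0.018 ]
g [319 173  21  57 889] [17. 56.] 6 [0.4904 0.254  0.018 ]
g [ 55 312  18  23 367] [22. 17.] 90 [ 0.6682 -0.0769  0.018 ]
[0.4663 0.1618 0.185 ] tool delta [-0.0035 -0.0008  0.154 ] yaw -178.65 53.5167 [  38.   12.  -22.   -0.  -55. -127.]
```

Call:
drive_tool(steps=[0, 0, 0, -0.0008, -0.0006, 0.035, 0.35, 0, 0, 0, 0, 0, 0.035, 0.35, 0, 0, 0, 0, 0, 0.033, 0.35, 0, 0, 0, 0, 0, 0.025, 0.35, 0, 0, 0, 0, 0, 0.016, 0.35, 0, 0, 0, 0, 0, 0.0105, 0.35, 0, 0, 0, 0, 0, 0, 0.35, 0, 0, 0, 0, 0, 0, 0, 0, 0, 0, 0, 0, 0, 0, 0, 0, 0, 0, 0, 0, 0])

```text
time_s: 54.35
tcp_pos: [0.4678, 0.1614, 0.0311]
ee_rot: [[-1.0, -0.023, 0.001], [-0.023, 1.0, 0.001], [-0.001, 0.001, -1.0]]
wrist_force: [-0.8, -0.2, 0.2]
gripper_width: 0.21
gripper_force: 29.9
```

Call:
drive_tool(steps=[0, 0, 0, 0, 0, 0, 0, 0, 0, 0, 0, 0, 0, 0, 0, 0, 0, 0, 0, 0, 0])

```text
time_s: 54.6
tcp_pos: [0.4677, 0.162, 0.031]
ee_rot: [[-1.0, -0.024, 0.0], [-0.024, 1.0, 0.001], [-0.0, 0.001, -1.0]]
wrist_force: [-1.0, -0.3, 1.2]
gripper_width: 0.207
gripper_force: 29.9
```

Call:
drive_tool(steps=[0, 0, 0, 0, 0, -0.015, 0, 0, 0, 0, 0, 0, -0.035, 0, 0, 0, 0, 0, 0, -0.04, 0, 0, 0, 0, 0, 0, -0.04, 0, 0, 0, 0, 0, 0, -0.02, 0, 0, 0, 0, 0, 0, 0, 0])

```text
time_s: 55.1
tcp_pos: [0.4702, 0.1637, 0.1864]
ee_rot: [[-1.0, -0.025, 0.01], [-0.025, 1.0, 0.007], [-0.01, 0.007, -1.0]]
wrist_force: [0.5, 0.3, -0.6]
gripper_width: 0.209
gripper_force: 29.9
```

```bash
python3 cells.py .018;python3 go.py .4299 -.3829 .1787
```

```text
[0.4702 0.1637 0.1864] yaw -178.55 55.1
g [317 168  21  56 886] [17. 56.] 6 [0.4902 0.2541 0.018 ]
g [ 233  220   30   47 1199] [46. 29.] 90 [0.553  0.1655 0.018 ]
g [ 55 293  45  38 488] [36. 44.] 32 [ 0.6429 -0.0585  0.018 ]
g [235 293  28  28 721] [27. 27.] 90 [0.6454 0.169  0.018 ]
g [ 52 307  19  28 457] [17. 28.] 4 [ 0.6726 -0.0779  0.018 ]
g [ 81 306  23  29 286] [12. 34.] 31 [ 0.6748 -0.0347  0.018 ]
[0.4686 0.163  0.1834] tool delta [ 0.0521 -0.5448  0.0019] yaw -178.6 55.15 [  38.   12.  -22.   -0.  -55. -127.]
```

Call:
drive_tool(steps=[0, 0, 0, 0.0037, -0.0363, 0, 0, 0, 0, 0, 0.0037, -0.0363, 0, 0, 0, 0, 0, 0.0037, -0.0363, 0, 0, 0, 0, 0, 0.0037, -0.0363, 0, 0, 0, 0, 0, 0.0037, -0.0363, 0, 0, 0, 0, 0, 0.0037, -0.0363, 0, 0, 0, 0, 0, 0.0037, -0.0363, 0, 0, 0, 0, 0, 0.0037, -0.0363, 0, 0, 0, 0, 0, 0.0037, -0.0363, 0, 0, 0, 0, 0, 0.0037, -0.0363, 0, 0])

```text
time_s: 55.98
tcp_pos: [0.4379, -0.2031, 0.1788]
ee_rot: [[-1.0, -0.024, -0.003], [-0.024, 1.0, 0.002], [0.003, 0.002, -1.0]]
wrist_force: [0.0, 0.8, -0.3]
gripper_width: 0.208
gripper_force: 29.9
```

Call:
drive_tool(steps=[0, 0, 0, 0.0037, -0.0363, 0, 0, 0, 0, 0, 0.0037, -0.0363, 0, 0, 0, 0, 0, 0.0037, -0.0363, 0, 0, 0, 0, 0, 0.0037, -0.0363, 0, 0, 0, 0, 0, 0.0037, -0.0363, 0, 0, 0, 0, 0.085, 0, 0, 0, 0, 0, 0, 0, 0, 0, 0, 0, 0, 0, 0, 0, 0, 0, 0])

```text
time_s: 56.65
tcp_pos: [0.4242, -0.3831, 0.1784]
ee_rot: [[-0.998, 0.06, -0.003], [0.06, 0.998, 0.003], [0.003, 0.003, -1.0]]
wrist_force: [-0.1, 0.7, -0.2]
gripper_width: 0.208
gripper_force: 29.9
```

```bash
python3 cells.py .036;python3 go.py .4259 -.3828 .0515
```

```text
[ 0.4242 -0.3831  0.1784] yaw 176.56 56.65
g [ 233  220   31   47 1189] [30. 46.] 0 [ 0.4905 -0.3875  0.036 ]
g [236 293  27  28 666] [27. 26.] 90 [ 0.574  -0.3915  0.036 ]
g [396 316  43  19 503] [18. 42.] 90 [ 0.6137 -0.1892  0.036 ]
b [278 177  19  61 981] [17. 60.] 1 [ 0.4509 -0.3437  0.036 ]
[ 0.4247 -0.3827  0.1789] tool delta [-0.0016 -0.0003  0.1274] yaw 176.63 56.7 [-26.  20. -12.  -0. -58. -68.]
```

Call:
drive_tool(steps=[0, 0, 0, -0.0016, 0, 0.03, 0, 0, 0, 0, 0, 0, 0.035, 0, 0, 0, 0, 0, 0, 0.03, 0, 0, 0, 0, 0, 0, 0.02, 0, 0, 0, 0, 0, 0, 0.012, 0, 0, 0, 0, 0, 0, 0, 0, 0, 0, 0, 0, 0, 0, 0, 0, 0, 0, 0, 0, 0, 0.25, 0, 0, 0, 0, 0, 0, 0.25, 0, 0, 0, 0, 0, 0, 0.25])

```text
time_s: 57.53
tcp_pos: [0.4274, -0.3835, 0.0542]
ee_rot: [[-0.998, 0.06, 0.001], [0.06, 0.998, 0.0], [-0.001, 0.0, -1.0]]
wrist_force: [-0.1, 0.3, 0.7]
gripper_width: 0.245
gripper_force: 0.0
```

Call:
drive_tool(steps=[0, 0, 0, 0, 0, -0.02, 0.25, 0, 0, 0, 0, 0, -0.035, 0.25, 0, 0, 0, 0, 0, -0.04, 0.3, 0, 0, 0, 0, 0, -0.033, 0.35, 0, 0, 0, 0, 0, 0, 0.35, 0, 0, 0, 0, 0, 0, 0.35])

```text
time_s: 58.03
tcp_pos: [0.4281, -0.3842, 0.1846]
ee_rot: [[-0.998, 0.061, 0.006], [0.061, 0.998, -0.002], [-0.006, -0.002, -1.0]]
wrist_force: [-0.5, 0.2, -1.5]
gripper_width: 0.34
gripper_force: 0.0
```

```bash
python3 cells.py .036;python3 go.py .506 .2545 .185
```

```text
[ 0.4281 -0.3842  0.1846] yaw 176.53 58.0333
g [242 168  17  61 986] [60. 16.] 90 [ 0.4458 -0.3842  0.036 ]
g [415 308  23  27 282] [26. 22.] 86 [ 0.6208 -0.1756  0.036 ]
b [279 170  19  60 926] [17. 59.] 2 [ 0.4499 -0.3437  0.036 ]
[ 0.427  -0.3835  0.1824] tool delta [-0.04    0.6416 -0.0022] yaw 176.51 58.0833 [-26.  20. -12.  -0. -58. -68.]
```

Call:
drive_tool(steps=[0, 0, -0.085, 0, 0, 0, 0.35, 0, 0, 0, -0.0056, 0.0374, 0, 0.35, 0, 0, 0, -0.0056, 0.0374, 0, 0.35, 0, 0, 0, -0.0056, 0.0374, 0, 0.35, 0, 0, 0, -0.0056, 0.0374, 0, 0.35, 0, 0, 0, -0.0056, 0.0374, 0, 0.35, 0, 0, 0, -0.0056, 0.0374, 0, 0.35, 0, 0, 0, -0.0056, 0.0374, 0, 0.35, 0, 0, 0, -0.0056, 0.0374, 0, 0.35, 0, 0, 0, -0.0056, 0.0374, 0, 0.35])

```text
time_s: 58.92
tcp_pos: [0.468, -0.0443, 0.1803]
ee_rot: [[-1.0, -0.024, -0.003], [-0.024, 1.0, 0.0], [0.003, 0.0, -1.0]]
wrist_force: [1.3, 0.4, -0.3]
gripper_width: 0.354
gripper_force: 0.0
```

Call:
drive_tool(steps=[0, 0, 0, -0.0056, 0.0374, 0, 0.35, 0, 0, 0, -0.0056, 0.0374, 0, 0.35, 0, 0, 0, -0.0056, 0.0374, 0, 0.35, 0, 0, 0, -0.0056, 0.0374, 0, 0.35, 0, 0, 0, -0.0056, 0.0374, 0, 0.35, 0, 0, 0, -0.0056, 0.0374, 0, 0.35, 0, 0, 0, -0.0056, 0.0374, 0, 0.35, 0, 0, 0, -0.0056, 0.0374, 0, 0.35, -0.035, 0, 0, 0, 0, 0, 0.35, 0, 0, 0, 0, 0, 0, 0.35])

```text
time_s: 59.75
tcp_pos: [0.5057, 0.2553, 0.1797]
ee_rot: [[-1.0, -0.026, -0.004], [-0.026, 0.999, 0.034], [0.003, 0.034, -0.999]]
wrist_force: [-0.3, -0.4, -0.9]
gripper_width: 0.351
gripper_force: 0.0
```

```bash
python3 cells.py .018;python3 go.py .5065 .2541 .0315
```

```text
[0.5057 0.2553 0.1797] yaw -178.5 59.75
g [235 136  17  61 978] [60. 16.] 90 [0.4898 0.2544 0.018 ]
[0.5058 0.254  0.1801] tool delta [-0.0012 -0.0048  0.1485] yaw -178.59 59.8 [  42.   19.  -13.   -2.  -57. -130.]
```

Call:
drive_tool(steps=[0, 0, 0, -0.0012, -0.0011, 0.035, 0.35, 0, 0, 0, 0, -0.0011, 0.035, 0.35, 0, 0, 0, 0, -0.001, 0.03, 0.35, 0, 0, 0, 0, -0.0007, 0.023, 0.35, 0, 0, 0, 0, -0.0005, 0.0155, 0.35, 0, 0, 0, 0, -0.0002, 0.01, 0.35, 0, 0, 0, 0, 0, 0, 0.35, 0, 0, 0, 0, 0, 0, 0, 0, 0, 0, 0, 0, 0, 0, 0, 0, 0, 0, 0, 0, 0])

```text
time_s: 60.63
tcp_pos: [0.5087, 0.2553, 0.0347]
ee_rot: [[-1.0, -0.024, 0.001], [-0.024, 0.999, 0.037], [-0.002, 0.037, -0.999]]
wrist_force: [0.8, -0.7, 0.3]
gripper_width: 0.211
gripper_force: 30.2
```

Call:
drive_tool(steps=[0, 0, 0, 0, 0, 0, 0, 0, 0, 0, 0, 0, 0, 0, 0, 0, 0, 0, 0, 0, 0])

```text
time_s: 60.88
tcp_pos: [0.5086, 0.2554, 0.0347]
ee_rot: [[-1.0, -0.025, 0.001], [-0.025, 0.999, 0.037], [-0.002, 0.037, -0.999]]
wrist_force: [0.1, -0.6, 6.0]
gripper_width: 0.205
gripper_force: 30.0
```

Call:
drive_tool(steps=[0, 0, 0, 0, 0, -0.015, 0, 0, 0, 0, 0, 0.001, -0.035, 0, 0, 0, 0, 0, 0.0015, -0.04, 0, 0, 0, 0, 0, 0.0015, -0.04, 0, 0, 0, 0, 0, 0.0005, -0.02, 0, 0.035, 0, 0, 0, 0, 0, 0, 0, 0, 0, 0, 0, 0, 0])

```text
time_s: 61.47
tcp_pos: [0.5082, 0.2549, 0.1851]
ee_rot: [[-1.0, -0.025, 0.003], [-0.025, 1.0, 0.003], [-0.003, 0.003, -1.0]]
wrist_force: [-0.1, -0.3, 0.1]
gripper_width: 0.206
gripper_force: 29.9
```

```bash
python3 cells.py .018;python3 go.py .4653 -.3092 .1787
```

```text
[0.5082 0.2549 0.1851] yaw -178.57 61.4667
g [ 232  159   32  108 3090] [107.  31.] 90 [0.5494 0.2551 0.018 ]
[0.5073 0.2544 0.1834] tool delta [ 0.0559 -0.5623  0.0038] yaw -178.58 61.5167 [  43.   19.  -13.   -0.  -58. -131.]
```

Call:
drive_tool(steps=[0, 0, 0, 0.0036, -0.0375, 0, 0, 0, 0, 0, 0.0036, -0.0375, 0, 0, 0, 0, 0, 0.0036, -0.0375, 0, 0, 0, 0, 0, 0.0036, -0.0375, 0, 0, 0, 0, 0, 0.0036, -0.0375, 0, 0, 0, 0, 0, 0.0036, -0.0375, 0, 0, 0, 0, 0, 0.0036, -0.0375, 0, 0, 0, 0, 0, 0.0036, -0.0375, 0, 0, 0, 0, 0, 0.0036, -0.0375, 0, 0, 0, 0, 0, 0.0036, -0.0375, 0, 0])

```text
time_s: 62.35
tcp_pos: [0.4795, -0.1233, 0.1817]
ee_rot: [[-1.0, -0.024, -0.003], [-0.024, 1.0, 0.002], [0.003, 0.002, -1.0]]
wrist_force: [0.3, -0.4, -0.7]
gripper_width: 0.209
gripper_force: 29.9
```

Call:
drive_tool(steps=[0, 0, 0, 0.0036, -0.0375, 0, 0, 0, 0, 0, 0.0036, -0.0375, 0, 0, 0, 0, 0, 0.0036, -0.0375, 0, 0, 0, 0, 0, 0.0036, -0.0375, 0, 0, 0, 0, 0, 0.0036, -0.0375, 0, 0, 0, 0, 0.085, 0, 0, 0, 0, 0, 0, 0, 0, 0, 0, 0, 0, 0, 0, 0, 0, 0, 0])

```text
time_s: 63.02
tcp_pos: [0.4665, -0.3094, 0.1814]
ee_rot: [[-0.998, 0.06, -0.003], [0.06, 0.998, 0.003], [0.003, 0.002, -1.0]]
wrist_force: [-0.4, -0.6, -0.3]
gripper_width: 0.205
gripper_force: 29.9
```

```bash
python3 cells.py .036;python3 go.py .4681 -.3088 .0555; python3 e.py >/dev/null; python3 asc.py 150 100 350 290 3
```

```text
[ 0.4665 -0.3094  0.1814] yaw 176.56 63.0167
g [ 163  137   22   64 1130] [64. 18.] 86 [ 0.4449 -0.3846  0.036 ]
g [ 232  159   32  108 3071] [107.  31.] 90 [ 0.4981 -0.3122  0.036 ]
b [ 204  139   20   64 1088] [64. 18.] 87 [ 0.4496 -0.3439  0.036 ]
[ 0.4669 -0.3089  0.1818] tool delta [-1.400e-03 -1.000e-04  1.263e-01] yaw 176.63 63.0667 [-17.  19. -14.  -0. -58. -76.]
-=+====***+++*****#####%@%%%@@@@@@@@@@@@@@@@@@@@@@@@@@@@@%. :++==--
@@@@@@@@@@@@@@@@@@@@@@@@@@@@@@@@@@@@@@@@@@@@@@@@@@@@@@@@@%.  ......
@@@@@@@@@@@@@@@@@@@@@@@@@%%%@@@@@@@%%%%%%%%%@@@@@@@@@@@@@@:  ......
**********************++++++++++******++++++%@@@@@@@@@@@@@- .......
*******+*****++*********++=+++++******+++*++%@@@@@@@@@@@@@-  ......
*************=-**********+:+**************++%@@@@@@@@@@@@@:  ......
****+++===++*+:*****+++++*:+**************=+%@@@@@@@@@@@@%.  ......
****=+++=-:+*+:***-===--++:+++*+++********=+%@@@@@@@@@@@@#   ......
****=+++=--+**:+**=====-++:=++++++++++++++=+%@@@@@@@@@@@@*  .......
****++=+==:+**:+**=====-++:=++++++++++++++=+%@@@@@@@@@@@@-  .......
****+===+=:=**:+**=====-=+--+========+++++=+%@
[... 953 characters left out ...]
+=+==+++#@@@@@@%****
*##*=================-      ::---::::.     :**====+++=*##***%%++***
....         ..    --       :::::::::.      :+:                    
                   .        :::::::::.       ..                    
                  ..        ::::::::::        ..                   
                 :-:       .:::::::::-       .:-.                  
                 --.. ......-:::::::--..... ..:-:                  
................ =-::::::::::::::::::::::::::::--..................
.................=------------------------------=..................
.................=----------------------------:-+..................
.................+----------------------------:-+..................
```

Call:
drive_tool(steps=[0, 0, 0, -0.0014, 0, 0.03, 0, 0, 0, 0, 0, 0, 0.035, 0, 0, 0, 0, 0, 0, 0.03, 0, 0, 0, 0, 0, 0, 0.02, 0, 0, 0, 0, 0, 0, 0.0115, 0, 0, 0, 0, 0, 0, 0, 0, 0, 0, 0, 0, 0, 0, 0, 0, 0, 0, 0, 0, 0, 0.25, 0, 0, 0, 0, 0, 0, 0.25, 0, 0, 0, 0, 0, 0, 0.25])

```text
time_s: 63.95
tcp_pos: [0.4694, -0.3093, 0.0571]
ee_rot: [[-0.998, 0.06, 0.001], [0.06, 0.998, 0.0], [-0.001, 0.0, -1.0]]
wrist_force: [-0.0, 0.4, -0.5]
gripper_width: 0.244
gripper_force: 0.0
```

Call:
drive_tool(steps=[0, 0, 0, 0, 0, -0.02, 0.25, 0, 0, 0, 0, 0, -0.035, 0.25, 0, 0, 0, 0, 0, -0.04, 0.3, 0, 0, 0, 0, 0, -0.033, 0.35, 0, 0, 0, 0, 0, 0, 0.35, 0, 0, 0, 0, 0, 0, 0.35])

```text
time_s: 64.45
tcp_pos: [0.4701, -0.3099, 0.1875]
ee_rot: [[-0.998, 0.061, 0.007], [0.061, 0.998, -0.001], [-0.007, -0.001, -1.0]]
wrist_force: [-1.3, -0.4, 0.1]
gripper_width: 0.34
gripper_force: 0.0
```

```bash
python3 cells.py .036; python3 e.py >/dev/null; python3 asc.py 130 100 330 290 3
```

```text
[ 0.4701 -0.3099  0.1875] yaw 176.53 64.45
g [ 165  131   22   64 1098] [64. 18.] 86 [ 0.445  -0.3846  0.036 ]
g [ 241  132   18   64 1039] [63. 17.] 90 [ 0.451 -0.308  0.036]
b [ 205  133   20   64 1058] [63. 17.] 87 [ 0.4496 -0.3439  0.036 ]
=+++++*****##%#%%%%%@@@@@@@@@@@@@@@@@@@@@@@@@@@@@@@@@@@@@@@@@@@@*  
=*%@@@@@@@@@@@@@@@@@@@@@@@@@@@@@@@@@@@@@@@@@@@@@@@@@@@@@@@@@@@@@*  
  :+#%%%%%#########################################@@@@@@@@@@@@@%  
%+=*=++******+++**++****+*+++*+++++++=++****+++++++@@@@@@@@@@@@@%  
@@@*-+**************=-*******#**+:+**************++%@@@@@@@@@@@@%. 
@@@#=+********++****=-*********++:+**************=+@@@@@@@@@@@@@#  
@@@#+-*****==++=--+*+:***======++:+*+======******=*@@@@@@@@@@@@@*  
@@@%+:*****++++=--+**:***=++=--++:++=-====-****+*=*@@@@@@@@@@@@@-  
@@@@*:+****+=====:+**:+**====-:++:+++-=====+++++*=*@@@@@@@@@@@@%:  
@@@@*-=****+=+++=:+**:+**=====-=+:=++-=====++++++=*@@@@@@@@@@@@%   
@@@@#==*****===+=:=**:=**=====-++:=++-=-===*++++*=*@@@@@@@@@@@@@-  
@@@@%+-*****=+++=--+*-=**=====-++-=++-====-+++++*=*@@@@@@@@@@@@%%. 
@@@@%*-*****=+=+=--+*=-**=====-++-=++-==
[... 823 characters left out ...]
=     -*+=++++*@@%%@
========================-      -==============--      =***+++******
...........       ..-==-       :===============:       =***        
                    --:        :===============:        :*+        
                  ..-.         :===============:         .-..      
                 .::.          -===============-          .:-.     
                 :-:...  ......-----------------......    ..:-     
.................-:::::::::::::::::::::::::::::::::::::::::::=.....
.................-:-----------------------------------------:+:....
:...............:-:-----------------------------------------:+-....
:...............==:-----------------------------------------:+=....
```

All three cells lie in the tray bays. I'll check the spanner, which may have been knocked aside, and the nut, lid and stay.

Call:
drive_tool(steps=[0, 0, 0, 0.005, 0.03, -0.005, 0.35, 0, 0, 0, 0.005, 0.03, -0.005, 0.35, 0, 0, 0, 0.005, 0.03, -0.005, 0.35, 0, 0, 0, 0.005, 0.03, -0.005, 0.35, 0, 0, 0, 0.005, 0.03, -0.005, 0.35, 0, 0, 0, 0.005, 0.03, -0.005, 0.35, 0, 0, 0, 0, 0.025, 0, 0.35, 0, 0, 0, 0, 0, 0, 0.35])

```text
time_s: 65.22
tcp_pos: [0.4508, -0.1003, 0.2137]
ee_rot: [[-0.998, 0.057, -0.002], [0.057, 0.998, 0.001], [0.002, 0.001, -1.0]]
wrist_force: [0.2, 0.4, -1.3]
gripper_width: 0.349
gripper_force: 0.0
```

```bash
python3 e.py >/dev/null; python3 asc.py 110 60 400 250 4; python3 - <<'E'
from h import *
w=np.load("last.npz");p=dict(camera_matrix=w["K"],extrinsics=w["E"]);print(w["t"])
for n,q in dict(ring=(.444,-.178,.017),boss=(.434,-.012,.017),mid=(.439,-.0877,.012),m1=(.4998,-.2169,.003),m2=(.3918,-.2233,.003),m3=(.4902,0,.003),m4=(.3849,-.0037,.003)).items():print(n,pj(p,q).round(0))
t=r.capture("top");np.savez("last.npz",im=t)
E
python3 asc.py 130 168 262 232 1.2
```

```text
===========-============================================================
=========*#=--===============================================----=======
==========#*---====================-=========================--:-=======
=========-+#*:--=============================================----=======
--:::....-=*#=:-=============================================----=======
:-----=. :==##--============================================--:--===----
-======  -==+#*-======================---------::-::::----------+*#####%
-===---. ----++-=--=-===++=++*+++*++++=====:-:..      =+++++++++#@@@@@@@
***###*+ =%%%%@%%%%#***++==--::................       =+++++++++#@@@@@@@
@@@@@@@@..--:::................................       =+++++++++*@@@@@@@
@@@@@@@@- ......................................     .-=--==++++#@@@@@@@
@@@@@@@@* ..........:=++=:.................::--=-:-------::-++++*@@@@@@@
@@@@@@@@%  .......:=#+--+*#*-...::--===+++++====-------==-==++++*@@@@@+=
@@@@@@@@%  ......:#+:......*######*==========---:..   -++++++++++@@@@*..
@@@@@@@@#  ......:%=.......-%##++==--::...........    -++++++++++%@@@+..
%@@@@
[... 3464 characters left out ...]
%#**####%%%%%%%%%%%%%%%###**+==---
@@@@@@@@@@@@@@@@@@@@@@@@@%%*=::-==++++*****************###############*+*####*+**###%%%%%%%%%%%%%%%###**+=----
@@@@@@@@@@@@@@@@@@@@@@@@@@@@%*=+*#%%%%%%%%%@@@@@@@@@@@@@@@@@@@@@@@@@@@%#+*****++*###%%%%%%%%%%%%%%%###**+=----
@@@@@@@@@@@@@@@@@@@@@@@@@@@@@%%%@@@@@@@@@@@@@@@@@@@@@@@@@@@@@@@@@@@@@@@%%##%%%#+**###%%%%%%%%%%%%%%%##**+=====
@@@@@@@@@@@@@@@@@@@@@@@@@@@@@@@@@@@@@@@@@@@@@@@@@@@@@@@@@@@@@@@@@@@@@@@@@@@@@@#*+*###%%%%%%%%%%%%%%%###**+=++=
@@@@@@@@@@@@@@@@@@@@@@@@@@@@@@@@@@@@@@@@@@@@@@@@@@@@@@@@@@@@@@@@@@@@@@@@@@@@@@%*+*###%%%%%%%%%%%%%%%###**+++++
@@@@@@@@@@@@@@@@@@@@@@@@@@@@@@@@@@@@@@@@@@@@@@@@@@@@@@@@@@@@@@@@@@@@@@@@@@@@@@%*+*###%%%%%%%%%%%%%%%####**+=++
```

The dog points away and the lid is back. The spanner was nudged about 2 cm, but its handle middle is still about 14 mm across and 40 mm along from the mat's centre, within limits. I'm handing in.

```bash
python3 - <<'E'
from station import r
print(r.finish_job())
E
```

```text
the job is handed in; nothing more can be done
None
```

The job is handed in, with no verdict returned: by my last measurements the nut is slackened to about 2.9 rad with its dog pointing away, the lid is right back with the stay upright against its stop, all three cells lie flat in the tray's bays, and the spanner is on the mat (nudged about 2 cm after I laid it down, still within the limits).

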